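Load the polishing tub with stop knobs by scoop

ROBOT

A 7-joint arm with a two-finger parallel gripper is mounted at the origin on the work surface. World frame = base frame: x ahead of the robot, y to its left, z up, the work surface at z = 0. Lengths are in m, angles in rad, forces in N, time in s.
With the tool pointing down it reaches from about 0.425 to 0.925 m from the base axis. Payload 6.8 kg.
Tool frame: the origin (TCP) lies midway between the tips of the shut fingers; the grasp point (between the pads) lies 19 mm behind it; z points along the fingers, x is the direction in which the jaws open and shut, and the axes are right-handed (so a half turn about z gives the same grasp; the last joint's range is limited). The gripper opens to 85 mm and grips with 20 to 120 N. Pads are 22 mm wide; open, the fingers measure 114 mm over their backs; the gripper's body (76 mm by 85 mm) begins 54 mm behind the grasp point. The pads swing forward as they close: fully open they stand 13 mm farther back than shut.
Start: joints at [-1.292, 0.477, 0.022, 1.555, -0.011, 1.109, -0.083], TCP at [0.255, 0.625, 0.231] pointing down, gripper open.
Joint ranges: [-2.96, 2.96], [-0.34, 2.1], [-1.41, 1.46], [0.24, 2.44], [-1.37, 4.51], [0.17, 1.92], [-2.96, 2.96]. Speed limits (rad/s): [2.39, 2.39, 3.14, 3.14, 3.14, 3.14, 3.14].

INTERFACE

Orientations are given as a unit quaternion [w, x, y, z].
In Python, from station import bot, imaging, nets gives the robot as it stands. The module is installed in compiled form; this text tells all that it offers.
- The arm moves only by the tool apply_moves, never from a script. Its argument "moves" is text: rows parted by semicolons, each of 7 numbers parted by spaces: the gripper command: -1 is fully open, 1 is shut, values between are in proportion, then the shift along the tool's x, y, z normalised to -1 to 1, where 1 is 120 mm, then the turn, a rotation vector about the tool's x, y, z normalised to -1 to 1, where 1 is 4 degrees. In form: hand dx dy dz rx ry rz; .... A call has 1 to 12 rows; each row shifts and turns the commanded pose from where the row before left it, along the tool's axes as they then stand; what a row does not reach is not made up. A row lasts 1/12 s, in which the tool goes at most 41.7 mm and 7.16 degrees, less where a joint would pass 70% of its speed; a pose out of reach is approached as far as the arm can. A call with a number of a shift or a turn outside -1 to 1 is refused whole. A call with a gripper value outside its range is refused whole. The fingers move at their own pace and stop on an object; "force" is the grip in N (left out, the last holds). Time passes only in rows, so rows that do not move let the fingers close. It gives the time, the measured TCP pose, the force and the opening at its end, in the units of the state.
- bot.get_obs(): the state, without advancing time (a new reading comes with each control period).
- imaging.read_camera(name): name is "scene" or "side" or "wrist"; returns a dict with "image" (480x640x3 uint8, red, green, blue), "fx", "fy", "cx", "cy" (pixels), "view" (4x4, takes a point from world to camera coordinates); the wrist camera has in their place "mount" (4x4, takes a point from camera to tool coordinates, whose origin is the TCP and whose axes are the tool frame's). Camera axes: x right, y down, z forward; pixel columns grow to the right and rows downward; lengths in m; the calibration is good to about 2 mm. A picture is of the moment at which its call begins: read the wrist's pose just before it. There is no depth.
- bot.hand_in(): hands the job in, once; it reports no verdict.
Trained networks look in a picture, given as the dict that the camera call returned (one of the last four; its "shot" number tells which), for a name from the list of things; names that differ only in an ending like _2 or _b are one class to them, and where a whole thing is asked for, a point or a joint stands for the part that bears it (a point fixed in the world has none). Each returns a list of dicts, best first, with "score" (0 to 1); they miss things now and then, are a little off and sometimes report something else, mostly with a low value. They report only what shows in the picture. A call takes as long as a camera call. They do not tell look-alikes from the thing itself.
- nets.spot_in(picture, name): "rect" ([left, top, right, bottom] in pixels, round what is visible of it).
- nets.outline_of(picture, name): "region" (480x640 bool, what is visible of it) and "rect" ([left, top, right, bottom] in pixels, round what is visible of it).
- nets.spot_point(picture, name): "location" ([column, row] in pixels: a listed point, or the origin of a listed thing).
The state is a dict: "t": time; "q": joint angles; "joint_vel": joint speeds; "joint_torque": joint torques, N m; "eef_pos": TCP position; "tool_rot": TCP orientation; "contact_force": force on the tool from outside, world axes, zero at the start; "torque": the same for the moment, N m; "gripper_width": opening from 0.0 (shut) to 1.0 (fully open).
Only numpy, scipy, OpenCV 4.12 (cv2) and the standard library are available. Lean on these libraries where they do the work, as an engineer would, in place of code of your own. Each camera call takes 0.05 s, during which the arm holds its last target.

TASK

With the orange-handled scoop, scoop up at least three of the four stop knobs from the black tray in one go and tip them into the blue polishing tub; any knob left over must stay in the tray. Stand the scoop back upright on the middle of the green mat and let go of it, then press the yellow treadle right down to its stop for a moment to start the tub, and let it come back up. Leave the other things on the bench where they are.

Things in the scene. Friction and masses are not known exactly. Their poses are not given: they have to be found in the camera images.
- scoop: loose aluminium scoop, 180 g, standing on the green mat. Origin: centre of the flat underside; x out of the open front, z up. Bowl 96 mm long (x -48 to 48), 88 mm wide outside, 82 inside, floor 2 mm thick; sides 31 mm high for x -48 to 22, 15 mm for 22 to 36, none ahead of it; back wall 38 mm high. Orange bar handle at the back, see scoop_grip
- scoop_grip (a point): point on the centreline of the scoop's handle, (-82, 0, 109) mm in the scoop's frame. The handle is a straight bar 18 mm thick (along y), 24 mm wide, 120 mm long, from (-46, 0, 32) mm up and back to (-97, 0, 141) mm: it leans 25 degrees from vertical, away from the open front
- scoop_lip (a point): middle of the scoop's front edge at its underside, (48, 0, 0) mm in the scoop's frame
- tray: fixed black tray, 276 mm long (its x -150 to 126), 108 mm wide outside; origin on the bench under its middle. Inner floor 4 mm over the bench, x -145 to 85 mm, 98 mm wide; from x = 85 a 45 degree ramp climbs to x = 120 (far end). Side and near walls 32 mm, far end wall 64 mm over the bench. The knobs start at x -20 to 80 mm
- tray_ramp_foot (a point): middle of the line where the tray's floor meets the ramp, (85, 0, 4) mm in the tray's frame, axes as the tray's
- knob1: loose ball-headed stop knob, pale wood ball of 26 mm diameter with a brass neck of 15 mm diameter that reaches 17 mm from the ball's centre; about 20 g; origin at the ball's centre
- knob2: loose ball-headed stop knob, pale wood ball of 26 mm diameter with a brass neck of 15 mm diameter that reaches 17 mm from the ball's centre; about 20 g; origin at the ball's centre
- knob3: loose ball-headed stop knob, medium brown wood ball of 26 mm diameter with a brass neck of 15 mm diameter that reaches 17 mm from the ball's centre; about 20 g; origin at the ball's centre
- knob4: loose ball-headed stop knob, medium brown wood ball of 26 mm diameter with a brass neck of 15 mm diameter that reaches 17 mm from the ball's centre; about 20 g; origin at the ball's centre
- tub: fixed blue round polishing tub on a grey 130 mm square base; origin on the bench under its middle. Inner floor 35 mm and rim 105 mm over the bench; outer rim diameter 160 mm, mouth 150 mm inside, 5 mm wall
- tub_rim (a point): centre of the tub's mouth, at the rim's height (105 mm over the bench)
- mat: fixed green mat 160 x 140 mm, 4 mm thick, for the scoop; origin under its middle, on the bench
- treadle (a joint): angle of the spring treadle: 0 = up (rest), 0.24 rad = down on its stop; it springs back when released; about 10 N at the pad holds it down
- treadle_pad (a point): pressing point on top of the yellow treadle plate, 100 mm from its hinge and 25 mm from its free end; about 61 mm over the bench at rest, about 38 mm when on the stop. The plate is 125 mm long, 76 mm wide, 8 mm thick, sloping at 16 degrees at rest
- treadle_hinge (a point): middle of the treadle's hinge line at its far end, 30 mm over the bench; x of this frame points from the free end to the hinge, the hinge axis is its y; fixed
- glue: white glue bottle, loose bystander, to be left alone
- jar: amber jar, loose bystander, to be left alone
- screwdriver: red screwdriver, loose bystander, to be left alone
- sanding_block: cork sanding block, loose bystander, to be left alone
- beech_block: beech block, loose bystander, to be left alone
- reed_block: dark wooden reed block, loose bystander, to be left alone
Things that resemble listed ones, but are neither listed nor needed, are in the scene too. Of the things shaped like the scoop, the aluminium one is meant. Leave any purple look-alike of the knob4 alone.

How it is judged:
On the way, in this order (a step that is already met when the one before it is completed fails the run):
1. at least three knobs lie in the scoop at once, and the scoop is lifted clear of the tray (its underside more than 60 mm over the bench) (height (world z) of scoop above 0.06 m and (((x of knob1 in the frame of scoop between -0.055 and 0.055 m and y of knob1 in the frame of scoop between -0.044 and 0.044 m and z of knob1 in the frame of scoop between 0.005 and 0.06 m) and (x of knob2 in the frame of scoop between -0.055 and 0.055 m and y of knob2 in the frame of scoop between -0.044 and 0.044 m and z of knob2 in the frame of scoop between 0.005 and 0.06 m) and (x of knob3 in the frame of scoop between -0.055 and 0.055 m and y of knob3 in the frame of scoop between -0.044 and 0.044 m and z of knob3 in the frame of scoop between 0.005 and 0.06 m)) or ((x of knob1 in the frame of scoop between -0.055 and 0.055 m and y of knob1 in the frame of scoop between -0.044 and 0.044 m and z of knob1 in the frame of scoop between 0.005 and 0.06 m) and (x of knob2 in the frame of scoop between -0.055 and 0.055 m and y of knob2 in the frame of scoop between -0.044 and 0.044 m and z of knob2 in the frame of scoop between 0.005 and 0.06 m) and (x of knob4 in the frame of scoop between -0.055 and 0.055 m and y of knob4 in the frame of scoop between -0.044 and 0.044 m and z of knob4 in the frame of scoop between 0.005 and 0.06 m)) or ((x of knob1 in the frame of scoop between -0.055 and 0.055 m and y of knob1 in the frame of scoop between -0.044 and 0.044 m and z of knob1 in the frame of scoop between 0.005 and 0.06 m) and (x of knob3 in the frame of scoop between -0.055 and 0.055 m and y of knob3 in the frame of scoop between -0.044 and 0.044 m and z of knob3 in the frame of scoop between 0.005 and 0.06 m) and (x of knob4 in the frame of scoop between -0.055 and 0.055 m and y of knob4 in the frame of scoop between -0.044 and 0.044 m and z of knob4 in the frame of scoop between 0.005 and 0.06 m)) or ((x of knob2 in the frame of scoop between -0.055 and 0.055 m and y of knob2 in the frame of scoop between -0.044 and 0.044 m and z of knob2 in the frame of scoop between 0.005 and 0.06 m) and (x of knob3 in the frame of scoop between -0.055 and 0.055 m and y of knob3 in the frame of scoop between -0.044 and 0.044 m and z of knob3 in the frame of scoop between 0.005 and 0.06 m) and (x of knob4 in the frame of scoop between -0.055 and 0.055 m and y of knob4 in the frame of scoop between -0.044 and 0.044 m and z of knob4 in the frame of scoop between 0.005 and 0.06 m)))), for 0.2 s.
2. at least three knobs are in the tub ((((horizontal distance between knob1 and tub_rim below 0.075 m and z of knob1 in the frame of tub between 0.035 and 0.1 m) and (horizontal distance between knob2 and tub_rim below 0.075 m and z of knob2 in the frame of tub between 0.035 and 0.1 m) and (horizontal distance between knob3 and tub_rim below 0.075 m and z of knob3 in the frame of tub between 0.035 and 0.1 m)) or ((horizontal distance between knob1 and tub_rim below 0.075 m and z of knob1 in the frame of tub between 0.035 and 0.1 m) and (horizontal distance between knob2 and tub_rim below 0.075 m and z of knob2 in the frame of tub between 0.035 and 0.1 m) and (horizontal distance between knob4 and tub_rim below 0.075 m and z of knob4 in the frame of tub between 0.035 and 0.1 m)) or ((horizontal distance between knob1 and tub_rim below 0.075 m and z of knob1 in the frame of tub between 0.035 and 0.1 m) and (horizontal distance between knob3 and tub_rim below 0.075 m and z of knob3 in the frame of tub between 0.035 and 0.1 m) and (horizontal distance between knob4 and tub_rim below 0.075 m and z of knob4 in the frame of tub between 0.035 and 0.1 m)) or ((horizontal distance between knob2 and tub_rim below 0.075 m and z of knob2 in the frame of tub between 0.035 and 0.1 m) and (horizontal distance between knob3 and tub_rim below 0.075 m and z of knob3 in the frame of tub between 0.035 and 0.1 m) and (horizontal distance between knob4 and tub_rim below 0.075 m and z of knob4 in the frame of tub between 0.035 and 0.1 m)))), for 0.2 s.
3. the scoop stands upright on the mat, released (angle between scoop's own z axis and vertical below 0.1 rad and horizontal distance between scoop and mat below 0.045 m and z of scoop in the frame of mat below 0.008 m and contact force between scoop and the arm below 0.2 N and contact force between scoop and the fingers below 0.2 N and linear speed of scoop below 0.03 m/s), for 0.2 s.
4. the treadle is pressed down to its stop (value of joint treadle above 0.215 rad), for 0.2 s.
At the end, for the whole second after the job is handed in: At least three knobs lie in the tub and any other lies in the tub or the tray, all at rest; the scoop stands upright (within 0.1 rad) on the mat, its origin within 45 mm of the mat's middle, released; the treadle is back up (below 0.04 rad) (all of step 3 and (((horizontal distance between knob1 and tub_rim below 0.075 m and z of knob1 in the frame of tub between 0.035 and 0.1 m) and (horizontal distance between knob2 and tub_rim below 0.075 m and z of knob2 in the frame of tub between 0.035 and 0.1 m) and (horizontal distance between knob3 and tub_rim below 0.075 m and z of knob3 in the frame of tub between 0.035 and 0.1 m)) or ((horizontal distance between knob1 and tub_rim below 0.075 m and z of knob1 in the frame of tub between 0.035 and 0.1 m) and (horizontal distance between knob2 and tub_rim below 0.075 m and z of knob2 in the frame of tub between 0.035 and 0.1 m) and (horizontal distance between knob4 and tub_rim below 0.075 m and z of knob4 in the frame of tub between 0.035 and 0.1 m)) or ((horizontal distance between knob1 and tub_rim below 0.075 m and z of knob1 in the frame of tub between 0.035 and 0.1 m) and (horizontal distance between knob3 and tub_rim below 0.075 m and z of knob3 in the frame of tub between 0.035 and 0.1 m) and (horizontal distance between knob4 and tub_rim below 0.075 m and z of knob4 in the frame of tub between 0.035 and 0.1 m)) or ((horizontal distance between knob2 and tub_rim below 0.075 m and z of knob2 in the frame of tub between 0.035 and 0.1 m) and (horizontal distance between knob3 and tub_rim below 0.075 m and z of knob3 in the frame of tub between 0.035 and 0.1 m) and (horizontal distance between knob4 and tub_rim below 0.075 m and z of knob4 in the frame of tub between 0.035 and 0.1 m))) and ((horizontal distance between knob1 and tub_rim below 0.075 m and z of knob1 in the frame of tub between 0.035 and 0.1 m) or (x of knob1 in the frame of tray between -0.145 and 0.122 m and y of knob1 in the frame of tray between -0.05 and 0.05 m and z of knob1 in the frame of tray below 0.06 m)) and ((horizontal distance between knob2 and tub_rim below 0.075 m and z of knob2 in the frame of tub between 0.035 and 0.1 m) or (x of knob2 in the frame of tray between -0.145 and 0.122 m and y of knob2 in the frame of tray between -0.05 and 0.05 m and z of knob2 in the frame of tray below 0.06 m)) and ((horizontal distance between knob3 and tub_rim below 0.075 m and z of knob3 in the frame of tub between 0.035 and 0.1 m) or (x of knob3 in the frame of tray between -0.145 and 0.122 m and y of knob3 in the frame of tray between -0.05 and 0.05 m and z of knob3 in the frame of tray below 0.06 m)) and ((horizontal distance between knob4 and tub_rim below 0.075 m and z of knob4 in the frame of tub between 0.035 and 0.1 m) or (x of knob4 in the frame of tray between -0.145 and 0.122 m and y of knob4 in the frame of tray between -0.05 and 0.05 m and z of knob4 in the frame of tray below 0.06 m)) and linear speed of each of knob1, knob2, knob3, knob4 below 0.05 m/s and value of joint treadle below 0.04 rad); the robot touches nothing.
It fails at once if a bystander (glue bottle, jar, screwdriver, sanding block, beech block or reed block) is moved by more than 30 mm (distance of any of glue, jar, screwdriver, sanding_block, beech_block, reed_block from where it was at the start of the episode above 0.03 m).
It also fails if it takes over 72 s, if anything falls off the work surface, if the arm or the gripper's body presses on something with over 40 N, if the wrist force passes 120 N, or if a joint passes its speed limit or range.

## Working session

There is one attempt and no reset: what is moved stays moved. The work goes in short steps, Python scripts to look and compute and a tool call to move; the robot and the scene stay as the last step left them, time stands still between calls to the robot, and variables do not carry over. Pictures are saved under pics/ and viewed, and the job is handed in when it is done.

Besides the shell and the picture viewer there is one more tool, called in YAML: its name, and indented under it one key for each argument. apply_moves: Moves the arm, as the interface text tells. Scaled input: -1 to 1 covers 120 mm each way for a shift and 4 degrees each way for a turn. Its arguments: {"type":"object","properties":{"moves":{"type":"string"},"force":{"type":"number"}},"required":["moves"]}

```bash
mkdir -p pics; ls
python3 - <<'E'
from station import bot, imaging, nets
import cv2
print(bot.get_obs())
for n in ["scene","side","wrist"]:
    p=imaging.read_camera(n); cv2.imwrite(f"pics/{n}0.png",p["image"][:,:,::-1])
    print(n,{k:(v.tolist() if hasattr(v,'tolist') else v) for k,v in p.items() if k!="image"})
E
```

```text
pics
{'t': 0.0, 'q': array([-1.29209354,  0.47777006,  0.02236399,  1.5564631 , -0.01148148,
        1.109284  , -0.08310233]), 'joint_vel': array([-3.98796116e-05,  4.56890262e-04, -8.03192784e-05,  9.31409019e-07,
       -1.35887209e-03,  1.43105555e-03,  1.36633711e-03]), 'joint_torque': array([-4.34824406e-04, -5.96441281e+01,  1.60762802e+00, -2.81194550e+01,
        1.24472310e-02,  9.34324897e-03, -5.41729168e-07]), 'eef_pos': array([0.25443969, 0.6245701 , 0.23034141]), 'tool_rot': array([ 5.65615341e-04,  8.29826126e-01,  5.58021321e-01, -6.97499045e-04]), 'contact_force': array([-0.48120208,  0.92415855,  0.48483327]), 'torque': array([ 0.01309214, -0.00052494,  0.01047499]), 'gripper_width': 0.9985898806940672}
scene {'fx': 460.6628113105488, 'fy': 460.6628113105488, 'cx': 321.3863065911219, 'cy': 244.9753254314531, 'view': [[0.6160144807382008, 0.7877332203398316, -0.001591569628845758, -0.3786984314854828], [0.6334834885557373, -0.4965886873387292, -0.5933787536931627, -0.3269584185657151], [-0.4682145120007476, 0.3645216717566139, -0.8049218108435536, 1.5798853216857935
[... 163 characters left out ...]
17934813638, -0.357422022946227, 0.015045116559057247, 0.5558599554964727], [-0.27881463792119054, 0.7008087868997114, -0.6566044790321115, 0.2293576372137508], [0.2241411512866931, -0.6173463709435587, -0.7540850101829992, 0.8782408428291957], [0.0, 0.0, 0.0, 1.0]], 'shot': 2}
wrist {'fx': 347.9296251361915, 'fy': 347.9296251361915, 'cx': 321.6907671385289, 'cy': 244.64195573943223, 'mount': [[0.999999554665846, 0.0006998055615686802, 0.0006331984564602453, -0.0005276945183190218], [-0.0008647174246725937, 0.948190357793624, 0.31770158584900726, -0.08151967176233174], [-0.00037806333428892986, -0.31770199190337894, 0.9481905406661365, -0.14181552207031375], [0.0, 0.0, 0.0, 1.0]], 'shot': 3}
```

View pics/scene0.png

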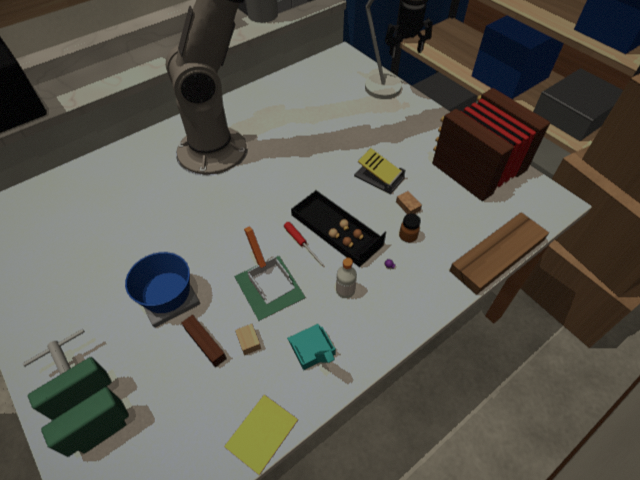

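View pics/side0.png

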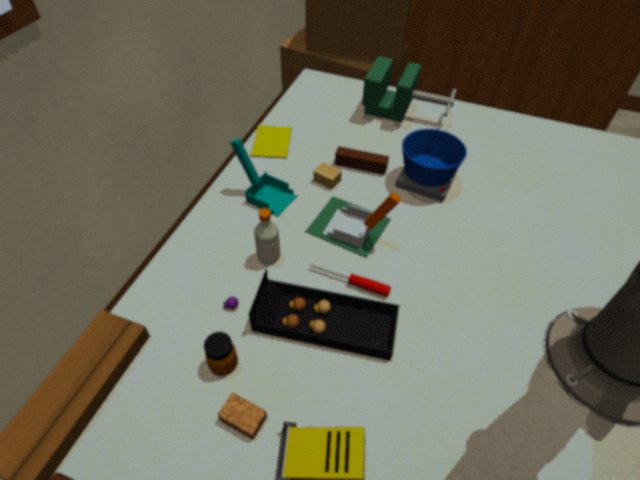

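View pics/wrist0.png

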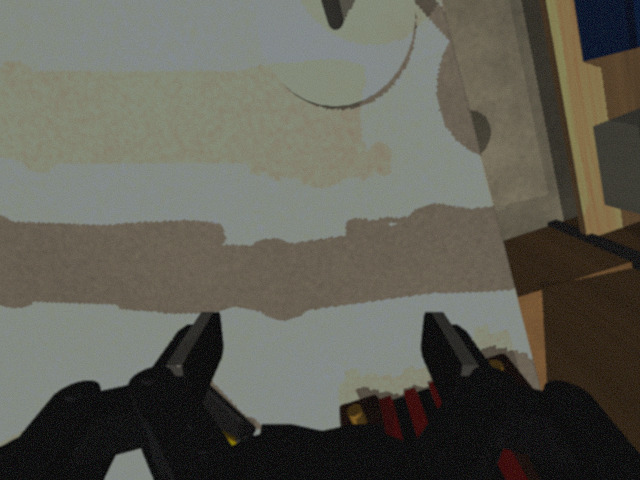

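```bash
cat > h.py <<'E'
import numpy as np, cv2
from station import bot, imaging, nets
from scipy.spatial.transform import Rotation as R
def cam(n):
    o=bot.get_obs(); p=imaging.read_camera(n)
    if n=="wrist":
        T=np.eye(4); q=o["tool_rot"]; T[:3,:3]=R.from_quat([q[1],q[2],q[3],q[0]]).as_matrix(); T[:3,3]=o["eef_pos"]
        p["view"]=np.linalg.inv(T@p["mount"])
    p["V"]=np.array(p["view"]); p["K"]=np.array([[p["fx"],0,p["cx"]],[0,p["fy"],p["cy"]],[0,0,1.]])
    return p
def ray(p,uv):
    d=np.linalg.inv(p["K"])@np.array([uv[0],uv[1],1.]); Rm=p["V"][:3,:3]; 
    return -Rm.T@p["V"][:3,3], Rm.T@d
def atz(p,uv,z):
    c,d=ray(p,uv); return c+d*(z-c[2])/d[2]
def tri(ps,uvs):
    A=np.zeros((3,3));b=np.zeros(3); rs=[]
    for p,uv in zip(ps,uvs):
        c,d=ray(p,uv); d=d/np.linalg.norm(d); M=np.eye(3)-np.outer(d,d); A+=M;b+=M@c; rs.append((c,M))
    x=np.linalg.solve(A,b); return x,[np.linalg.norm(M@(x-c)) for c,M in rs]
def proj(p,X):
    X=np.atleast_2d(X); c=X@p["V"][:3,:3].T+p["V"][:3,3]; u=c@p["K"].T; return u[:,:2]/u[:,2:]
def save(p,name,crop=None,s=1):
    im=p["image"][:,:,::-1].copy()
    if crop: l,t,r,b=crop; im=im[t:b,l:r]
    if s!=1: im=cv2.resize(im,None,fx=s,fy=s,interpolation=cv2.INTER_CUBIC)
    cv2.imwrite("pics/"+name,im)
E
python3 - <<'E'
from h import *
a=cam("scene");b=cam("side")
np.set_printoptions(precision=4,suppress=True)
for n in ["scoop","scoop_grip","scoop_lip","tray","tray_ramp_foot","tub","tub_rim","mat","treadle_pad","treadle_hinge","knob1","knob3","knob4"]:
    ra=nets.spot_point(a,n); rb=nets.spot_point(b,n)
    print(n)
    for i in ra[:5]: print("  A",np.round(i["location"],1),round(i["score"],2))
    for i in rb[:5]: print("  B",np.round(i["location"],1),round(i["score"],2))
    if ra and rb: print("   ",*tri([a,b],[ra[0]["location"],rb[0]["location"]]))
save(a,"cropA.png",(230,180,430,330),4); save(b,"cropB.png",(220,170,420,370),3)
E
```

```text
scoop
  A [309.5 348.9] 0.87
  A [274.6 285.1] 0.63
  A [406.8 206.3] 0.6
  B [347.4 228.4] 0.67
  B [274.8 197.5] 0.64
    [ 0.6686 -0.1819 -0.1064] [np.float64(0.08633700457772063), np.float64(0.08633700457772046)]
scoop_grip
  A [326.2 356.5] 0.67
  A [253.2 239.1] 0.62
  B [241.8 155.2] 0.86
  B [388.9 207.4] 0.79
    [ 0.8617 -0.1812  0.1018] [np.float64(0.0016341062344887255), np.float64(0.001634106234488576)]
scoop_lip
  A [279.5 296.1] 0.8
  A [299.9 329.5] 0.57
  B [331.5 220.9] 0.63
    [ 0.6174 -0.1472  0.0016] [np.float64(0.002154562678537338), np.float64(0.0021545626785374936)]
tray
  A [335.5 231.9] 0.8
  B [317.1 318.7] 0.9
  B [327.6 179.8] 0.34
    [0.547  0.1127 0.001 ] [np.float64(0.005495769961405101), np.float64(0.005495769961405149)]
tray_ramp_foot
  A [360.7 247.5] 0.98
  B [280.2 313.5] 0.82
    [ 0.6278  0.1319 -0.0025] [np.float64(0.0021614199187838137), np.float64(0.0021614199187835552)]
tub
  B [424.5 180.3] 0.64
tub_rim
  A [155.9 275.9] 0.74
  A [360.4 246. ] 0.34
  B [432.9 145.4] 0.66
  B [425.5 180.4] 0.57
    [ 0.4397 -0.3843  0.1094] [np.float64(0.0
[... 715 characters left out ...]
p.float64(0.025750171453314596)]
knob3
  A [354.8 235.6] 0.63
  A [389.6 266.1] 0.53
  A [348.5 241.6] 0.49
  A [331.4 233. ] 0.46
  A [343.4 225.1] 0.42
  B [321.4 325. ] 0.68
  B [299.5 304.8] 0.68
  B [324.  308.2] 0.59
  B [293.9 318.2] 0.49
  B [234.  302.9] 0.49
    [ 0.56    0.1385 -0.0073] [np.float64(0.02575017145331436), np.float64(0.025750171453314596)]
knob4
  A [354.8 235.6] 0.63
  A [389.6 266.1] 0.53
  A [348.5 241.6] 0.49
  A [331.4 233. ] 0.46
  A [343.4 225.1] 0.42
  B [321.4 325. ] 0.68
  B [299.5 304.8] 0.68
  B [324.  308.2] 0.59
  B [293.9 318.2] 0.49
  B [234.  302.9] 0.49
    [ 0.56    0.1385 -0.0073] [np.float64(0.02575017145331436), np.float64(0.025750171453314596)]
```

View pics/cropA.png

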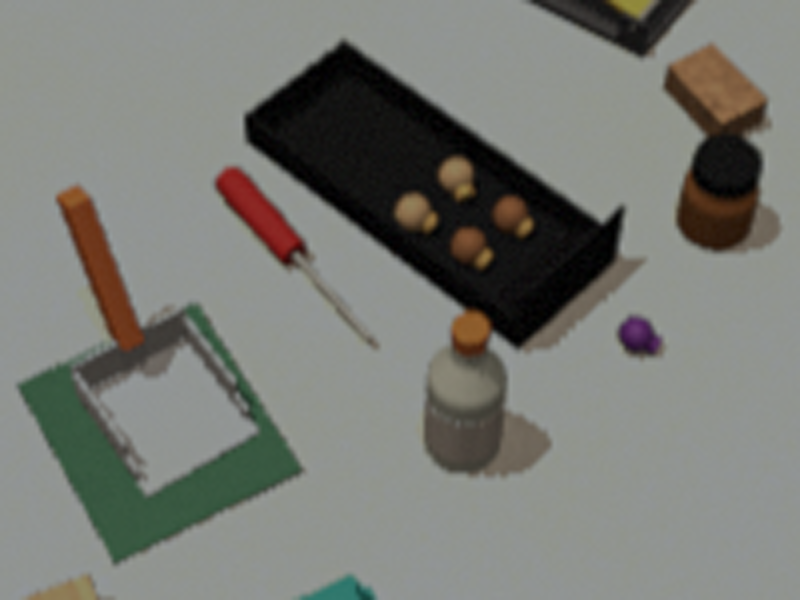

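View pics/cropB.png

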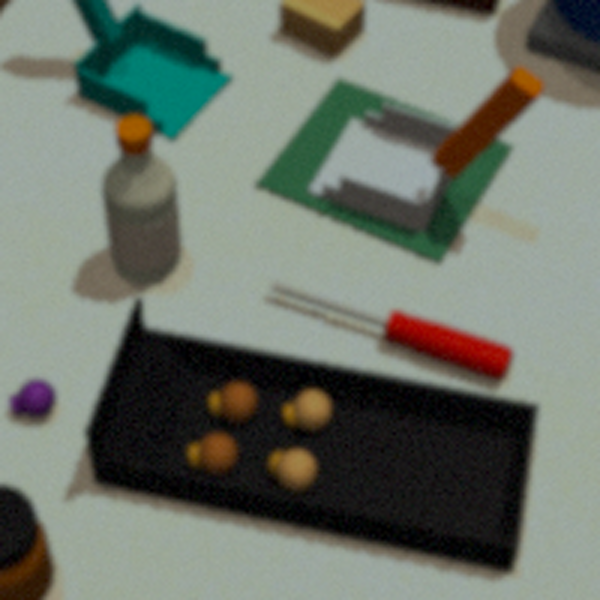

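```bash
cat > fit1.py <<'E'
from h import *
from scipy.optimize import least_squares
np.set_printoptions(precision=4,suppress=True)
a=cam("scene");b=cam("side")
A=lambda u,v:(a,(230+u/4,180+v/4)); B=lambda u,v:(b,(220+u/3,170+v/3))
def fit(obs,x0,z0=0.):
    def f(x):
        c,s=np.cos(x[2]),np.sin(x[2]); r=[]
        for X,(p,uv) in obs:
            P=[x[0]+c*X[0]-s*X[1],x[1]+s*X[0]+c*X[1],X[2]+z0]
            r+=list(proj(p,P)[0]-uv)
        return np.array(r)
    s=least_squares(f,x0,loss="soft_l1"); print(s.x,np.degrees(s.x[2]),"\n",f(s.x).reshape(-1,2).round(1).tolist()); return s.x
print("mat")
m=[((-.08,.07,.004),None)]
# A: left (20,385), top(197,305), right(302,468), bottom(115,562)
for sx,sy in [(.08,.07),(.07,.08)]:
  fit([((-sx,sy,.004),A(197,305)),((-sx,-sy,.004),A(20,385)),((sx,sy,.004),A(302,468)),((sx,-sy,.004),A(115,562)),
     ((sx,-sy,.004),B(340,80)),((-sx,-sy,.004),B(512,148)),((-sx,sy,.004),B(440,262)),((sx,sy,.004),B(258,185))],[.55,-.15,0.])
print("scoop")
fit([((.048,.041,0.002),A(258,432)),((.048,-.041,0.002),A(150,495)),((-.097,0,.141),A(75,193)),((.048,.041,0.002),B(312,193)),((-.097,0,.141),B(526,80))],[.55,-.15,0.],.004)
print("tray")
fit([((-.15,.054,.032),A(345,40)),((-.15,-.054,.032),A(247,117)),((.126,.054,.064),A(623,207)),((.126,-.054,0.),A(518,347)),
 ((-.15,-.054,.032),B(537,405)),((-.15,.054,.0),B(515,572)),((.126,-.054,.064),B(138,300)),((.126,.054,.064),B(90,430))],[.55,.12,0.2])
print("knobs")
ka=[(456,174),(412,212),(511,214),(468,245)]; kb=[(297,468),(313,409),(217,453),(238,402)]
for u,v in zip(ka,kb): 
  print(tri([a,b],[A(*u)[1],B(*v)[1]]), atz(a,A(*u)[1],.017),atz(b,B(*v)[1],.017))
E
python3 fit1.py
```

```text
mat
[ 0.5747 -0.1496 -0.1431] -8.199145902563265 
 [[-0.5, -2.5], [-1.5, -1.9], [0.2, -0.9], [-0.6, -0.9], [-1.3, -1.2], [0.0, -1.0], [-0.8, 0.3], [-2.0, -0.5]]
[ 0.5753 -0.1533 -0.1184] -6.782738994343334 
 [[2.5, -0.9], [-4.7, 4.0], [0.9, -5.3], [-5.9, -1.0], [3.3, -3.1], [-2.5, -6.8], [-5.4, 0.1], [0.2, 3.5]]
scoop
[ 0.573  -0.139  -0.0609] -3.4910075020013607 
 [[-0.5, -0.7], [0.3, -1.3], [-1.0, -0.8], [-2.5, -1.7], [-0.4, -0.1]]
tray
[0.5452 0.1189 0.1416] 8.113972363933435 
 [[-1.3, -1.4], [-2.0, -1.6], [-0.3, -1.0], [-1.0, -0.1], [0.3, -0.4], [-1.0, 0.3], [-1.2, -1.0], [-2.3, 0.4]]
knobs
(array([0.5403, 0.1408, 0.0164]), [np.float64(0.002133968081664757), np.float64(0.002133968081664634)]) [0.5426 0.1415 0.017 ] [0.5385 0.1397 0.017 ]
(array([0.5468, 0.0936, 0.0147]), [np.float64(0.0022507331171717046), np.float64(0.0022507331171717397)]) [0.5502 0.0935 0.017 ] [0.5446 0.0935 0.017 ]
(array([0.5933, 0.1488, 0.0153]), [np.float64(0.0021595924917872647), np.float64(0.0021595924917872035)]) [0.5961 0.149  0.017 ] [0.5912 0.1484 0.017 ]
(array([0.5955, 0.1066, 0.0146]), [np.float64(0.0018357621356687997), np.float64(0.0018357621356689413)]) [0.5985 0.1063 0.017 ] [0.5935 0.1068 0.017 ]
```

```bash
cat > fk.py <<'E'
import numpy as np
from scipy.spatial.transform import Rotation as R
def mdh(a,al,d,t):
    ca,sa,ct,st=np.cos(al),np.sin(al),np.cos(t),np.sin(t)
    return np.array([[ct,-st,0,a],[st*ca,ct*ca,-sa,-d*sa],[st*sa,ct*sa,ca,d*ca],[0,0,0,1]])
h=np.pi/2
def fk(q,L=(.267,.293,.0525,.0775,.3425,.076,.097+.17),yaw=0):
    d1,d3,a3,a4,d5,a6,d7=L
    T=mdh(0,0,d1,q[0]+yaw)
    for p in [(0,-h,0,q[1]),(0,h,d3,q[2]),(a3,h,0,q[3]),(a4,h,d5,q[4]),(0,h,0,q[5]),(a6,-h,d7,q[6])]: T=T@mdh(*p)
    return T
E
python3 - <<'E'
from fk import *
from h import bot
np.set_printoptions(precision=4,suppress=True)
o=bot.get_obs(); q=o["q"]; T=fk(q); print(T); print(np.hypot(*T[:2,3]),np.hypot(*o["eef_pos"][:2]))
print(R.from_quat(np.roll(o["tool_rot"],-1)).as_matrix(), np.degrees(np.arctan2(T[1,3],T[0,3])),np.degrees(np.arctan2(o["eef_pos"][1],o["eef_pos"][0])))
E
```

```text
[[ 0.3774 -0.926  -0.009   0.1718]
 [-0.9256 -0.3775  0.0294 -0.5617]
 [-0.0306 -0.0028 -0.9995  0.1404]
 [ 0.      0.      0.      1.    ]]
0.5873487535593166 0.6750209224201024
[[ 0.3772  0.9261  0.0001]
 [ 0.9261 -0.3772  0.    ]
 [ 0.0001  0.     -1.    ]] -72.99298034133149 67.83671645624916
```

```bash
cat > plan.py <<'E'
from h import *
def pose():
    o=bot.get_obs(); q=o["tool_rot"]; return R.from_quat([q[1],q[2],q[3],q[0]]),o["eef_pos"],o
def tgt(yaw_deg,tilt_deg=0.):
    """tool with jaw axis x at world yaw (deg), tool z down, then tilted about tool x by tilt (tool z swings toward +? )"""
    c,s=np.cos(np.radians(yaw_deg)),np.sin(np.radians(yaw_deg))
    M=np.array([[c,s,0],[s,-c,0],[0,0,-1.]]).T  # rows->cols: x=(c,s,0), y=(s,-c,0)
    return R.from_matrix(M)*R.from_euler("x",tilt_deg,degrees=True)
def rows(Rt,Pt,n=None,R0=None,P0=None,vmax=.038):
    """constant world-straight shift first evaluated in tool frame of start: report shift in start tool frame and turn rotvec, and n; turn and shift separate"""
    Rc,Pc,_=pose(); 
    if R0 is not None: Rc=R0
    if P0 is not None: Pc=P0
    d=Rc.inv().apply(np.array(Pt)-Pc); rv=np.degrees((Rc.inv()*Rt).as_rotvec())
    nn=n or int(max(np.ceil(np.linalg.norm(d)/vmax),np.ceil(np.abs(rv).max()/4),1))
    print("n",nn,"shift/row",(d/.12/nn).round(4),"turn/row",(rv/4/nn).round(4),"| total mm",(d*1000).round(1),"deg",rv.round(2))
E
python3 - <<'E'
from plan import *
Rc,P,o=pose(); rows(Rc,[.45,.30,.25])
E
```

```text
n 10 shift/row [-0.1895  0.253  -0.0156] turn/row [0. 0. 0.] | total mm [-227.4  303.6  -18.7] deg [0. 0. 0.]
```

apply_moves:
  moves: "-1 -0.19 0.25 -0.017 0 0 0;-1 -0.19 0.25 -0.017 0 0 0;-1 -0.19 0.25 -0.017 0 0 0;-1 -0.19 0.25 -0.017 0 0 0;-1 -0.19 0.25 -0.017 0 0 0;-1 -0.19 0.25 -0.017 0 0 0;-1 -0.19 0.25 -0.017 0 0 0;-1 -0.19 0.25 -0.017 0 0 0;-1 -0.19 0.25 -0.017 0 0 0;-1 -0.19 0.25 -0.017 0 0 0"

```text
t: 2.48
eef_pos: [0.4471, 0.2991, 0.2521]
tool_rot: [-0.0, 0.83, 0.558, 0.0]
contact_force: [0.8, 0.3, -0.1]
gripper_width: 0.994
```

```bash
cat >> plan.py <<'E'
def log():
    import json
    o=bot.get_obs(); open("log.jsonl","a").write(json.dumps([list(map(float,o["q"])),list(map(float,o["eef_pos"])),list(map(float,o["tool_rot"]))])+"\n")
E
python3 - <<'E'
from plan import *
log(); Rc,P,o=pose(); print(o["t"],P,o["q"].round(3)); rows(Rc,[.50,-.12,.27]); rows(tgt(86.5),P)
w=cam("wrist"); save(w,"w1.png")
E
```

```text
2.4833 [0.44713835 0.29914897 0.25212183] [-0.835  0.229  0.153  1.869 -0.04   1.046  0.518]
n 12 shift/row [-0.2557  0.1438 -0.0126] turn/row [0. 0. 0.] | total mm [-368.2  207.   -18.1] deg [0. 0. 0.]
n 5 shift/row [0. 0. 0.] turn/row [ 9.000e-04 -1.800e-03 -9.329e-01] | total mm [0. 0. 0.] deg [  0.02  -0.04 -18.66]
```

apply_moves:
  moves: "-1 -0.256 0.144 -0.013 0 0 0;-1 -0.256 0.144 -0.013 0 0 0;-1 -0.256 0.144 -0.013 0 0 0;-1 -0.256 0.144 -0.013 0 0 0;-1 -0.256 0.144 -0.013 0 0 0;-1 -0.256 0.144 -0.013 0 0 0;-1 -0.256 0.144 -0.013 0 0 0;-1 -0.256 0.144 -0.013 0 0 0;-1 -0.256 0.144 -0.013 0 0 0;-1 -0.256 0.144 -0.013 0 0 0;-1 -0.256 0.144 -0.013 0 0 0;-1 -0.256 0.144 -0.013 0 0 0"

```text
t: 3.53
eef_pos: [0.4995, -0.1203, 0.2708]
tool_rot: [0.0, 0.83, 0.558, 0.0]
contact_force: [0.5, 0.5, -0.2]
gripper_width: 0.997
```

apply_moves:
  moves: "-1 0 0 0 0 0 -0.93;-1 0 0 0 0 0 -0.93;-1 0 0 0 0 0 -0.93;-1 0 0 0 0 0 -0.93;-1 0 0 0 0 0 -0.93;-1 0 0 0 0 0 0"

```text
t: 4.03
eef_pos: [0.4995, -0.1186, 0.2705]
tool_rot: [0.0, 0.728, 0.686, 0.0]
contact_force: [1.1, -0.0, -0.5]
gripper_width: 0.999
```

Run:
```python
from plan import *
log(); Rc,P,o=pose(); print(o["t"],P,o["q"].round(3)); 
w=cam("wrist"); save(w,"w2.png")
for n in ["scoop_grip","scoop_lip","scoop"]:
    for r in nets.spot_point(w,n)[:3]: print(n,r["location"],r["score"])
print(proj(w,[[.491,-.134,.113],[.573,-.139,.004],[.621,-.142,.004]]))
```

```text
4.0333 [ 0.49950667 -0.11864802  0.27052467] [-0.257  0.172  0.422  1.913 -0.08   1.073  1.708]
scoop_grip [299.0, 211.7] 0.83
scoop_lip [304.0, 290.8] 0.87
scoop_lip [301.9, 361.6] 0.62
scoop [298.3, 395.1] 0.9
scoop [304.2, 259.6] 0.73
[[304.18115192 216.45788813]
 [309.20003988 259.23352869]
 [309.49927641 293.82825503]]
```

View pics/w1.png

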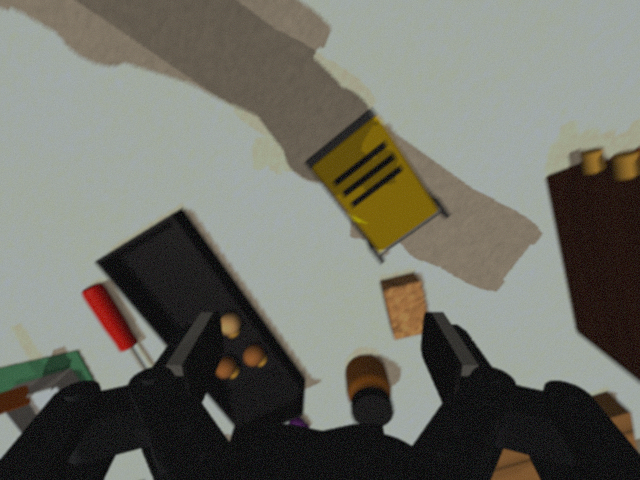

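View pics/w2.png

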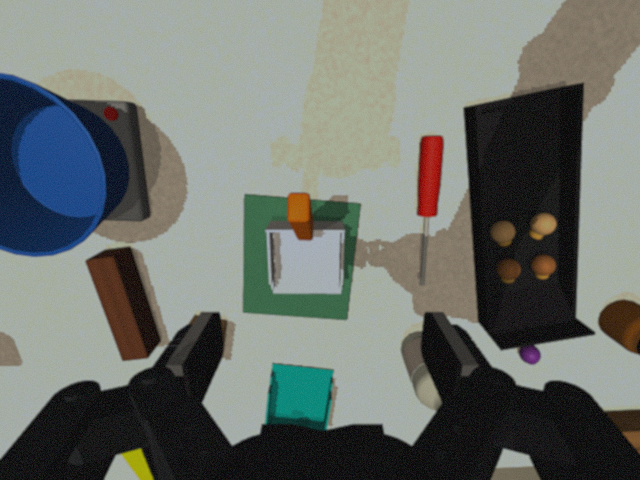

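Run:
```python
import cv2
im=cv2.imread("pics/w2.png")
cv2.imwrite("pics/w2a.png",cv2.resize(im[170:340,220:390],None,fx=3.5,fy=3.5,interpolation=cv2.INTER_CUBIC))
cv2.imwrite("pics/w2b.png",cv2.resize(im[70:370,440:640],None,fx=2,fy=2,interpolation=cv2.INTER_CUBIC))
```

```text
(no output)
```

View pics/w2a.png

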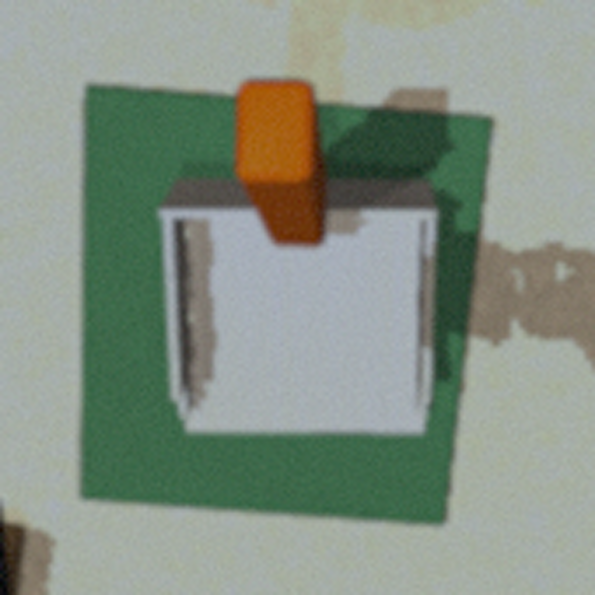

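View pics/w2b.png

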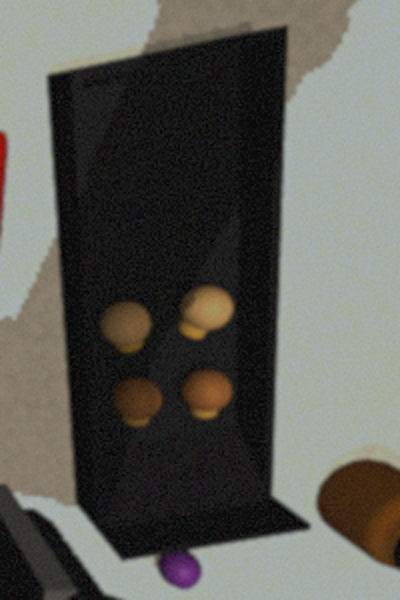

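```bash
cat > fit2.py <<'E'
from h import *
from scipy.optimize import least_squares
np.set_printoptions(precision=4,suppress=True)
def fit(obs,x0,z0=0.):
    def f(x):
        c,s=np.cos(x[2]),np.sin(x[2]); r=[]
        for X,(p,uv) in obs:
            P=[x[0]+c*X[0]-s*X[1],x[1]+s*X[0]+c*X[1],X[2]+z0]
            r+=list(proj(p,P)[0]-uv)
        return np.array(r)
    s=least_squares(f,x0,loss="soft_l1"); print(s.x,np.degrees(s.x[2]),"\n",f(s.x).reshape(-1,2).round(1).tolist()); return s.x
if __name__=="__main__":
    w=cam("wrist")
    A=lambda u,v:(w,(220+u/3.5,170+v/3.5)); B=lambda u,v:(w,(440+u/2,70+v/2))
    print("mat");fit([((-.08,-.07,.004),A(87,87)),((-.08,.07,.004),A(492,118)),((.08,.07,.004),A(445,522)),((.08,-.07,.004),A(82,497))],[.57,-.15,0])
    print("scoop");fit([((.048,-.042,.002),A(190,433)),((.048,.042,.002),A(425,433)),((-.048,-.044,.038),A(160,208)),((-.048,.044,.038),A(437,210)),((-.097,0,.141),A(276,130))],[.57,-.15,0],.004)
    print("tray");fit([((-.15,-.054,.032),B(49,75)),((-.15,.054,.032),B(287,27)),((.126,-.054,.064),B(122,558)),((.126,.054,.064),B(310,525))],[.54,.12,.1])
    for k in [(126,326),(208,307),(138,399),(208,390)]: print(atz(w,B(*k)[1],.017))
E
python3 fit2.py
```

```text
mat
[ 0.5747 -0.1524 -0.1433] -8.208825923084198 
 [[-1.0, -1.1], [1.2, -0.5], [0.6, 1.7], [-0.7, 1.5]]
scoop
[ 0.5716 -0.1418 -0.065 ] -3.721620904967464 
 [[0.8, -0.0], [-1.4, 0.1], [-0.1, 0.6], [0.3, 0.2], [-0.0, -0.6]]
tray
[0.5466 0.1136 0.1629] 9.330618449543003 
 [[3.5, -0.2], [-6.7, -2.3], [-0.2, 2.2], [0.3, 0.8]]
[0.5492 0.0931 0.017 ]
[0.5405 0.14   0.017 ]
[0.5968 0.1053 0.017 ]
[0.5935 0.1473 0.017 ]
```

```bash
cat > kin.py <<'E'
import numpy as np, json
from scipy.optimize import least_squares
from scipy.spatial.transform import Rotation as R
S=[([-1.29209354,0.47777006,0.02236399,1.5564631,-0.01148148,1.109284,-0.08310233],[0.25443969,0.6245701,0.23034141],[5.65615341e-04,8.29826126e-01,5.58021321e-01,-6.97499045e-04])]
S+=[json.loads(l) for l in open("log.jsonl")]
def rz(a): return R.from_euler("z",a).as_matrix()
def ry(a): return R.from_euler("y",a).as_matrix()
def fk(q,p,s=(1,1,1,1,1,1,1)):
    d1,L1,a1,L2,a2,dt,yaw,y7,ax=p
    q=np.array(q)*s
    M=rz(yaw+q[0])@ry(q[1])@rz(q[2]); P=np.array([0,0,d1])+M@[a1,0,L1]
    M=M@ry(q[3]); P=P+M@[a2,0,0]; M=M@rz(q[4]); P=P+M@[0,0,L2]
    M=M@ry(q[5])@rz(q[6]+y7); P=P+M@[0,0,dt]
    return M,P
import itertools
def run(verbose=True):
    best=None
    for s3,s5,s7 in itertools.product([1,-1],repeat=3):
        s=(1,1,s3,1,s5,1,s7)
        def f(p):
            r=[]
            for q,P,o in S:
                M,X=fk(q,p,s); Rt=R.from_quat([o[1],o[2],o[3],o[0]]).as_matrix()
                r+=list((X-P)*5)+list((M-Rt).ravel())
            return np.array(r+[ .01*p[2],.01*p[4],.01*(p[8])])
        for y7 in [0,1.57,3.14,-1.57]:
            z=least_squares(f,[.35,.42,0,.42,0,.3,2.47,y7,0])
            if best is None or z.cost<best[0]: best=(z.cost,s,z.x)
    return best
if __name__=="__main__":
    b=run(); print(b[0],b[1],b[2].round(4)); json.dump([b[1],list(b[2])],open("kin.json","w"))
    for q,P,o in S:
        M,X=fk(q,b[2],b[1]); print((X-P).round(4),M[:,2].round(3))
E
python3 kin.py
```

```text
1.3990842498734921 (1, 1, 1, 1, 1, 1, 1) [842.1685   7.8731  -2.4532   3.242    4.8554 844.2719   2.2391   2.7983
   0.    ]
[ 0.1356 -0.0984 -0.0053] [-0.001 -0.001 -1.   ]
[-0.2264  0.0331  0.04  ] [ 0.     0.001 -1.   ]
[ 0.0679  0.0383 -0.0346] [-0.  0. -1.]
```

```bash
python3 - <<'E'
import re
t=open("kin.py").read()
t=t.replace("for s3,s5,s7 in itertools.product([1,-1],repeat=3):\n        s=(1,1,s3,1,s5,1,s7)","for s1,s3,s5,s7 in itertools.product([1,-1],repeat=4):\n        s=(s1,1,s3,1,s5,1,s7)")
t=t.replace("[.35,.42,0,.42,0,.3,2.47,y7,0]","[.35,.42,0,.42,0,.3,0,y7,0]").replace(".01*p[2]",".01*p[2],.1*(p[0]-.35),.1*(p[5]-.3)")
open("kin.py","w").write(t)
E
python3 kin.py
```

```text
0.0004776160571556824 (-1, 1, -1, 1, -1, 1, -1) [ 0.4002  0.4963  0.02    0.5412  0.1235  0.249  -0.0936 -3.2352  0.    ]
[ 0.0025 -0.001   0.    ] [-0.001 -0.002 -1.   ]
[-0.003   0.0041 -0.    ] [ 0.     0.001 -1.   ]
[-0.0002 -0.0017 -0.    ] [ 0.  0. -1.]
```

Run:
```python
from plan import *
rows(tgt(86.3),[.4898,-.1365,.094],n=6)
```

```text
n 6 shift/row [-0.0255 -0.0119  0.2451] turn/row [ 0.0003 -0.0001  0.0029] | total mm [-18.4  -8.6 176.5] deg [ 0.01 -0.    0.07]
```

apply_moves:
  moves: "-1 -0.153 -0.072 0 0 0 0;-1 0 0 0.2 0 0 0;-1 0 0 0.25 0 0 0;-1 0 0 0.25 0 0 0;-1 0 0 0.25 0 0 0;-1 0 0 0.25 0 0 0;-1 0 0 0.2 0 0 0;-1 0 0 0.07 0 0 0;-1 0 0 0 0 0 0"

```text
t: 5.03
eef_pos: [0.4883, -0.1363, 0.0923]
tool_rot: [-0.001, 0.729, 0.685, -0.001]
contact_force: [0.5, 0.5, 0.5]
gripper_width: 1.002
```

Run:
```python
from plan import *
log(); Rc,P,o=pose(); print(o["t"],P)
w=cam("wrist"); save(w,"w3.png"); b=cam("side"); save(b,"s3.png",(280,150,480,300),4)
```

```text
5.0333 [ 0.48826858 -0.13630813  0.09230865]
```

View pics/s3.png

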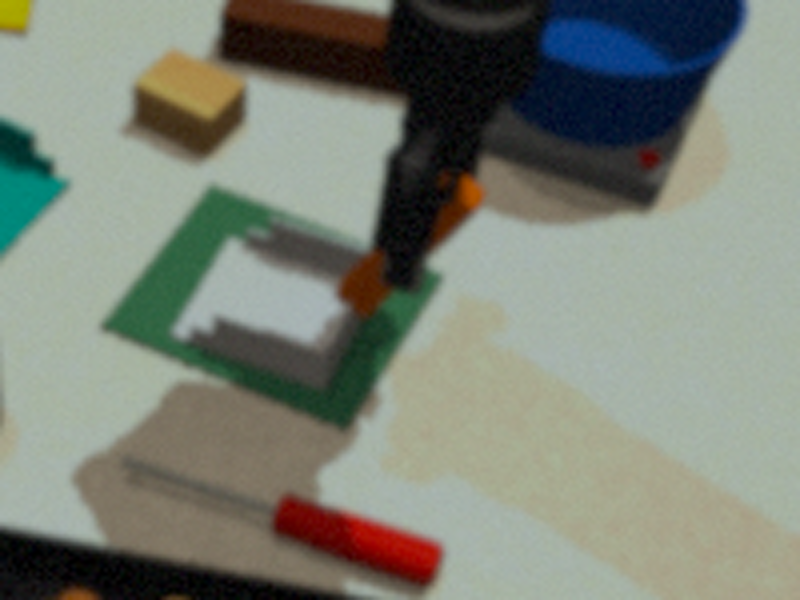

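View pics/w3.png

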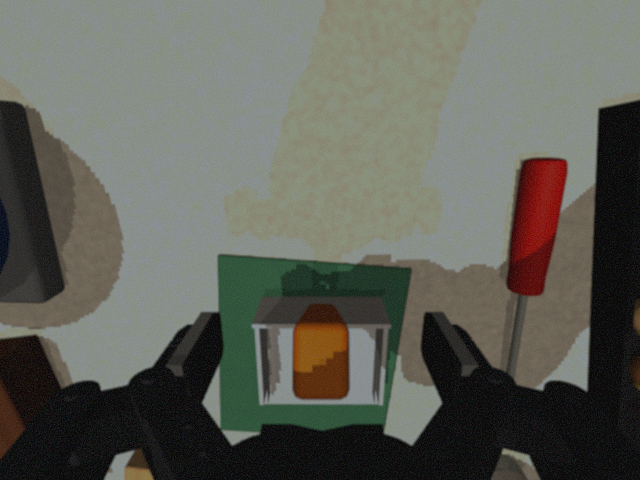

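apply_moves:
  moves: "1 0 0 0 0 0 0;1 0 0 0 0 0 0;1 0 0 0 0 0 0;1 0 0 0 0 0 0;1 0 0 0 0 0 0;1 0 0 0 0 0 0;1 0 0 0 0 0 0;1 0 0 0 0 0 0"
  force: 100

```text
t: 5.8
eef_pos: [0.4899, -0.1367, 0.0946]
tool_rot: [0.0, 0.729, 0.685, 0.0]
contact_force: [-1.4, 0.5, 5.2]
gripper_width: 0.2
```

apply_moves:
  moves: "1 0 0 -0.15 0 0 0;1 0 0 -0.25 0 0 0;1 0 0 -0.25 0 0 0;1 0 0 -0.25 0 0 0;1 0 0 -0.2 0 0 0;1 0 0 0 0 0 0;1 0 0 0 0 0 0"

```text
t: 6.38
eef_pos: [0.4901, -0.1366, 0.2269]
tool_rot: [0.001, 0.729, 0.685, 0.001]
contact_force: [0.4, -0.2, -1.2]
gripper_width: 0.199
```

Run:
```python
from plan import *
log(); Rc,P,o=pose(); print(o["t"],P,o["tool_rot"],o["contact_force"])
w=cam("wrist"); save(w,"w4.png"); b=cam("side"); save(b,"s4.png",(280,100,480,250),4); b=cam("scene"); save(b,"a4.png",(170,180,370,330),4)
```

```text
6.3833 [ 0.49014204 -0.1365611   0.22686088] [7.00708827e-04 7.28682143e-01 6.84851026e-01 9.56487443e-04] [ 0.40403617 -0.23627247 -1.20291362]
```

View pics/s4.png

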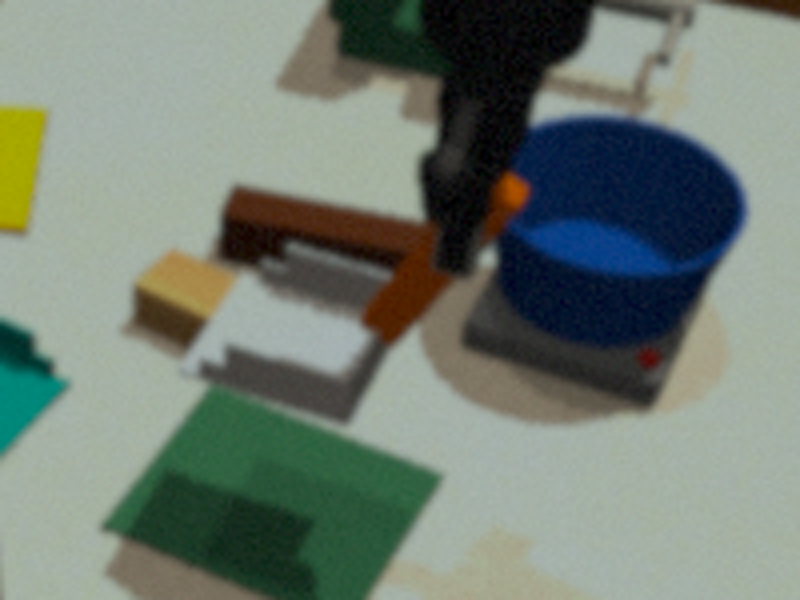

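View pics/w4.png

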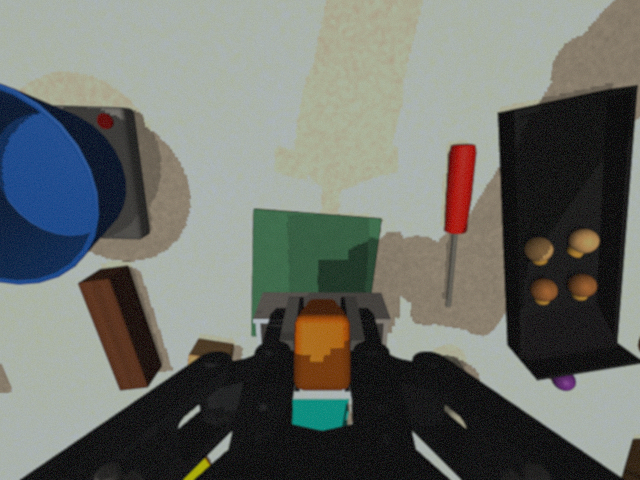

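View pics/a4.png

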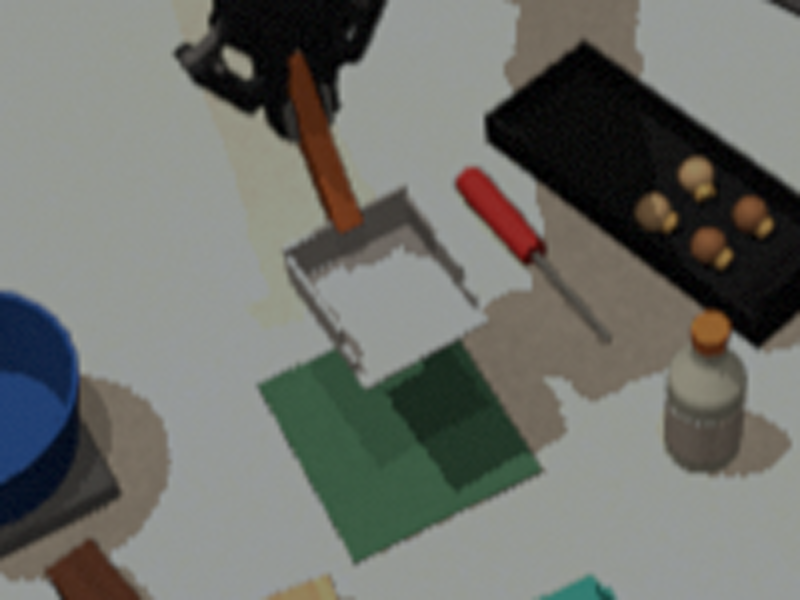

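```bash
cat > hand.py <<'E'
from plan import *
from scipy.optimize import least_squares
# nominal scoop in tool: computed at grasp
Pg=np.array([.4899,-.1367,.0946]); Rg=tgt(86.4)
Rs0=R.from_euler("z",-3.72,degrees=True); Ps0=np.array([.5716,-.1418,.004])
T_R=Rg.inv()*Rs0; T_P=Rg.inv().apply(Ps0-Pg)
def scoop_from_tool(Rc,Pc,TR=None,TP=None):
    return Rc*(T_R if TR is None else TR), Pc+Rc.apply(T_P if TP is None else TP)
E
python3 - <<'E'
from hand import *
np.set_printoptions(precision=4,suppress=True)
Rc,P,o=pose(); a=cam("scene");b=cam("side")
A=lambda u,v:(a,(170+u/4,180+v/4)); B=lambda u,v:(b,(280+u/4,100+v/4))
obs=[((.048,.042,.002),A(488,317)),((.048,-.042,.002),A(366,388)),((-.048,.044,.038),A(405,188)),((-.048,-.044,.038),A(288,253)),((-.097,0,.141),A(297,57)),
((.048,.044,.002),B(185,372)),((.048,-.044,.002),B(237,275)),((-.097,0,.141),B(515,190)),((-.048,.044,0),B(350,420))]
Rs,Ps=scoop_from_tool(Rc,P); print("nom",Ps,Rs.as_euler("ZYX",degrees=True))
def f(x):
    r=R.from_rotvec(x[:3])*Rs; return np.concatenate([proj(p,Ps+x[3:]+r.apply(X))[0]-uv for X,(p,uv) in obs])
s=least_squares(f,np.zeros(6),loss="soft_l1"); print(np.degrees(s.x[:3]),s.x[3:]); print(f(s.x).reshape(-1,2).round(1).tolist()); print(f(np.zeros(6)).reshape(-1,2).round(1).tolist())
E
```

```text
nom [ 0.5699 -0.1413  0.1336] [-3.6771  0.1726  0.0067]
[-0.5133 -1.262   1.4724] [ 0.0009  0.0004 -0.0029]
[[-1.2, 0.6], [0.4, -0.6], [-1.6, -0.8], [-2.7, -0.8], [-5.5, -0.3], [-2.4, 0.4], [-0.3, -0.3], [-1.4, 0.1], [-1.0, 2.8]]
[[-1.8, 0.5], [-0.7, -1.1], [-1.4, -1.7], [-3.0, -2.1], [-5.0, -1.4], [-2.2, -0.9], [0.9, -1.0], [-2.3, -2.1], [-1.0, 1.5]]
```

Run:
```python
import cv2
im=cv2.imread("pics/w4.png")
im=cv2.convertScaleAbs(im,alpha=2.2,beta=10)
cv2.imwrite("pics/w4b.png",cv2.resize(im[70:390,480:640],None,fx=2.5,fy=2.5,interpolation=cv2.INTER_CUBIC)[:,:][:600]); cv2.imwrite("pics/w4c.png",cv2.resize(im[200:390,480:640],None,fx=3,fy=3,interpolation=cv2.INTER_CUBIC))
```

```text
(no output)
```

View pics/w4b.png

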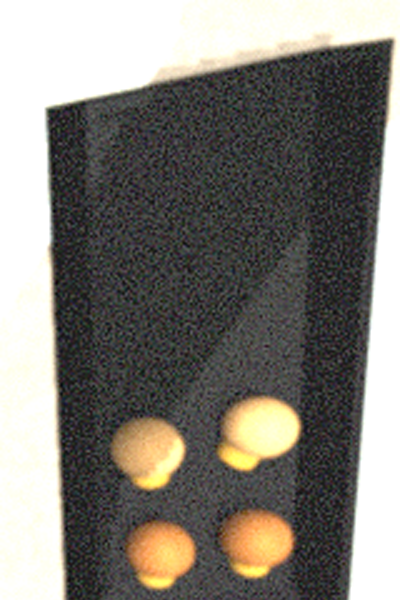

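View pics/w4c.png

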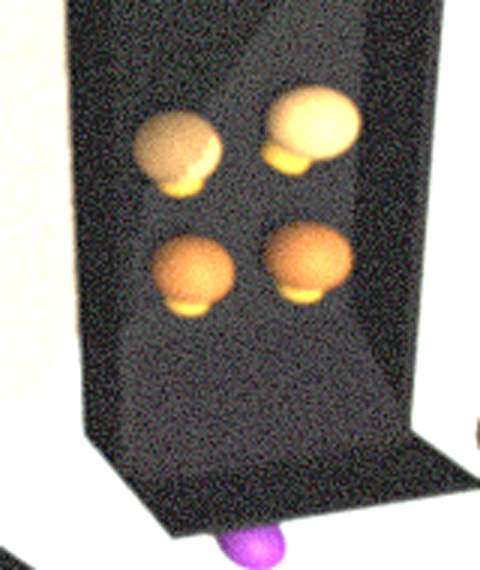

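Run:
```python
from plan import *
from fit2 import fit
w=cam("wrist")
w2=dict(w); T=np.eye(4);T[:3,:3]=tgt(86.55).as_matrix();T[:3,3]=[.49951,-.11865,.27052]; w2["V"]=np.linalg.inv(T@w["mount"])
A=lambda u,v:(w,(480+u/2.5,70+v/2.5)); B=lambda u,v:(w2,(440+u/2,70+v/2)); C=lambda u,v:(w,(480+u/3,200+v/3))
print(bot.get_obs()["tool_rot"])
fit([((-.15,-.054,0),A(48,108)),((-.15,.054,.032),A(392,40)),((.126,-.054,0),C(85,432)),((.126,-.054,.064),C(175,535))],[.545,.118,.14])
fit([((-.15,-.054,0),B(49,75)),((-.15,.054,.032),B(287,27)),((.126,-.054,0),B(77,505)),((.126,-.054,.064),B(122,558)),((.126,.054,.064),B(310,525))],[.545,.118,.14])
for k in [(147,450),(260,430),(160,550),(256,543)]: print(atz(w,A(*k)[1],.017))
```

```text
[-0.0009  0.7288  0.6848 -0.0009]
[0.5437 0.1168 0.143 ] 8.191562724037633 
 [[-2.0, -0.3], [2.1, -1.3], [-0.5, 3.4], [0.3, 5.2]]
[0.5464 0.1175 0.1416] 8.110299236608476 
 [[-1.5, -0.2], [0.8, -1.2], [-0.6, -0.3], [0.1, 2.0], [0.6, 2.6]]
[0.5435 0.0913 0.017 ]
[0.5374 0.1378 0.017 ]
[0.5912 0.1034 0.017 ]
[0.5904 0.1453 0.017 ]
```

```bash
cat >> hand.py <<'E'
TRAY=np.array([.545,.1175]); TY=8.15
def scoop_pose_lip(lip,pitch,yaw):
    """lip world pos (underside), pitch nose-up deg -> tool pose"""
    Rs=R.from_euler("ZY",[yaw,-pitch],degrees=True)
    Ps=np.array(lip)-Rs.apply([.048,0,0])
    Rt=Rs*T_R.inv(); return Rt, Ps-Rt.apply(T_P)
def tray_w(x,y,z):
    c,s=np.cos(np.radians(TY)),np.sin(np.radians(TY)); return np.array([TRAY[0]+c*x-s*y,TRAY[1]+s*x+c*y,z])
def tt(x,z,pitch,y=0.,yaw=None):  # tray-frame lip
    return scoop_pose_lip(tray_w(x,y,z),pitch,TY if yaw is None else yaw)
E
python3 kin.py
python3 - <<'E'
from hand import *
import json, kin
from scipy.optimize import least_squares
s,p=json.load(open("kin.json"))
lo=np.array([-2.96,-.34,-1.41,.24,-1.37,.17,-2.96]);hi=np.array([2.96,2.1,1.46,2.44,4.51,1.92,2.96])
def ik(Rt,Pt,q0):
    M0=Rt.as_matrix()
    def f(q): M,X=kin.fk(q,p,s); return np.concatenate([(X-Pt)*10,(M-M0).ravel(),.02*(q-q0)])
    z=least_squares(f,q0,bounds=(lo+.02,hi-.02)); M,X=kin.fk(z.x,p,s); return z.x,np.linalg.norm(X-Pt),np.abs(M-M0).max()
q=np.clip(bot.get_obs()["q"],lo+.03,hi-.03)
for n,(x,z,pt) in dict(a=(-28,120,0),b=(-28,60,12),c=(-28,4,12),d=(-10,4,3),e=(85,4,3),f=(113,34,18),g=(100,130,20)).items():
    Rt,Pt=tt(x/1e3,z/1e3,pt); q,e,r=ik(Rt,Pt,q); print(n,Pt.round(4),np.hypot(*Pt[:2]).round(3),q.round(2),round(e,4),round(r,4))
E
```

```text
0.0021906622956369237 (-1, 1, -1, 1, -1, 1, -1) [ 0.2959  0.5097  0.0246  0.4637 -0.0043  0.3047 -0.106   3.0356  0.    ]
[ 0.008  -0.0055 -0.0012] [-0.001 -0.002 -1.   ]
[0.0014 0.0057 0.0014] [ 0.     0.001 -1.   ]
[0.001  0.0031 0.0015] [ 0.  0. -1.]
[-0.0022  0.003  -0.0025] [-0.004  0.001 -1.   ]
[0.0004 0.0029 0.0008] [ 0.002  0.    -1.   ]
a [0.3888 0.0949 0.2106] 0.4 [-0.52  0.03  0.17  2.23 -0.01  0.89  1.38] 0.0 0.0002
b [0.3729 0.0926 0.1216] 0.384 [-0.53  0.1   0.17  2.42  0.01  0.49  1.34] 0.0052 0.0752
c [0.3729 0.0926 0.0656] 0.384 [-0.5   0.26  0.14  2.42 -0.03  0.38  1.38] 0.0078 0.1169
d [0.4021 0.0968 0.0877] 0.414 [-0.46  0.25  0.13  2.34 -0.06  0.5   1.43] 0.0 0.0001
e [0.4961 0.1103 0.0877] 0.508 [-0.43  0.38  0.12  2.12 -0.07  0.59  1.46] 0.0 0.0001
f [0.5069 0.1118 0.08  ] 0.519 [-0.46  0.34  0.13  2.29 -0.07  0.21  1.44] 0.0 0.0001
g [0.4926 0.1098 0.1707] 0.505 [-0.5   0.13  0.16  2.28  0.03  0.39  1.35] 0.0 0.0001
```

```bash
cat > ikt.py <<'E'
from hand import *
import json, kin
from scipy.optimize import least_squares
s,p=json.load(open("kin.json"))
lo=np.array([-2.96,-.34,-1.41,.24,-1.37,.17,-2.96]);hi=np.array([2.96,2.1,1.46,2.44,4.51,1.92,2.96])
def ik(Rt,Pt,q0):
    M0=Rt.as_matrix(); q0=np.clip(q0,lo+.03,hi-.03)
    def f(q): M,X=kin.fk(q,p,s); return np.concatenate([(X-Pt)*10,(M-M0).ravel(),.02*(q-q0)])
    z=least_squares(f,q0,bounds=(lo+.02,hi-.02)); M,X=kin.fk(z.x,p,s); return z.x,np.linalg.norm(X-Pt),np.abs(M-M0).max()
def seq(d,q=None):
    q=bot.get_obs()["q"] if q is None else q
    for n,(Rt,Pt) in d.items():
        q,e,r=ik(Rt,Pt,q); print(n,Pt.round(4),np.hypot(*Pt[:2]).round(3),q.round(2),round(e,4),round(r,4))
E
python3 - <<'E'
from ikt import *
D=dict(a=(-28,120,0),b=(-28,60,-12),c=(-28,4,-12),c2=(-28,4,-20),d=(-10,4,-3),e=(85,4,-3),f=(113,34,18),g=(100,130,20))
seq({k:tt(x/1e3,z/1e3,pt) for k,(x,z,pt) in D.items()})
Rt,Pt=tt(-.028,.06,-12); Rc,P,o=pose(); rows(tt(-.028,.12,0)[0],P); Ra=tt(-.028,.12,0)[0]; rows(Ra,tt(-.01,.16,0)[1],R0=Ra)
E
```

```text
a [0.3888 0.0949 0.2106] 0.4 [-0.52  0.03  0.17  2.23 -0.01  0.89  1.38] 0.0 0.0002
b [0.4102 0.098  0.1756] 0.422 [-0.48  0.24  0.17  2.09 -0.06  1.03  1.44] 0.0 0.0001
c [0.4102 0.098  0.1196] 0.422 [-0.47  0.33  0.16  2.13 -0.08  0.9   1.46] 0.0 0.0
c2 [0.4272 0.1004 0.1336] 0.439 [-0.45  0.41  0.16  1.99 -0.09  1.1   1.47] 0.0 0.0001
d [0.4115 0.0982 0.1013] 0.423 [-0.48  0.28  0.16  2.24 -0.08  0.68  1.45] 0.0 0.0002
e [0.5055 0.1116 0.1013] 0.518 [-0.45  0.42  0.15  2.02 -0.09  0.77  1.48] 0.0 0.0001
f [0.5069 0.1118 0.08  ] 0.519 [-0.47  0.34  0.15  2.29 -0.1   0.21  1.47] 0.0 0.0002
g [0.4926 0.1098 0.1707] 0.505 [-0.52  0.13  0.19  2.28  0.02  0.39  1.36] 0.0 0.0002
n 3 shift/row [0. 0. 0.] turn/row [-1.200e-02 -6.000e-04 -9.863e-01] | total mm [0. 0. 0.] deg [-1.400e-01 -1.000e-02 -1.184e+01]
n 7 shift/row [ 0.2897 -0.0569 -0.0307] turn/row [0. 0. 0.] | total mm [243.3 -47.8 -25.8] deg [0. 0. 0.]
```

apply_moves:
  moves: "1 0 0 -0.1 0 0 -0.987;1 0 0 -0.1 0 0 -0.987;1 0 0 0 0 0 -0.987;1 0.29 -0.057 0 0 0 0;1 0.29 -0.057 0 0 0 0;1 0.29 -0.057 0 0 0 0;1 0.29 -0.057 0 0 0 0;1 0.29 -0.057 0 0 0 0;1 0.29 -0.057 0 0 0 0;1 0.29 -0.057 0 0 0 0;1 0 0 0 0 0 0;1 0 0 0 0 0 0"

```text
t: 7.68
eef_pos: [0.4064, 0.0991, 0.2495]
tool_rot: [-0.0, 0.652, 0.758, -0.0]
contact_force: [-0.4, -0.5, -1.9]
gripper_width: 0.197
```

Run:
```python
from ikt import *
log(); Rc,P,o=pose(); print(o["t"],P,Rc.as_euler("ZYX",degrees=True))
Rt,Pt=tt(-.028,.045,-12); rows(Rt,Pt)
a=cam("scene"); save(a,"a5.png",(230,130,430,280),4); b=cam("side"); save(b,"s5.png",(220,220,420,370),4)
print(proj(a,np.array([tray_w(-.028,-.044,.045),tray_w(-.028,.044,.045)])))
```

```text
7.6833 [0.40640703 0.099093   0.24950685] [ 9.85421024e+01  1.25353206e-02 -1.79941566e+02]
n 3 shift/row [-0.0046  0.0103  0.2469] turn/row [0.9951 0.0055 0.0225] | total mm [-1.6  3.7 88.9] deg [11.94  0.07  0.27]
[[320.98541069 225.22476585]
 [341.61173094 208.46151841]]
```

View pics/a5.png

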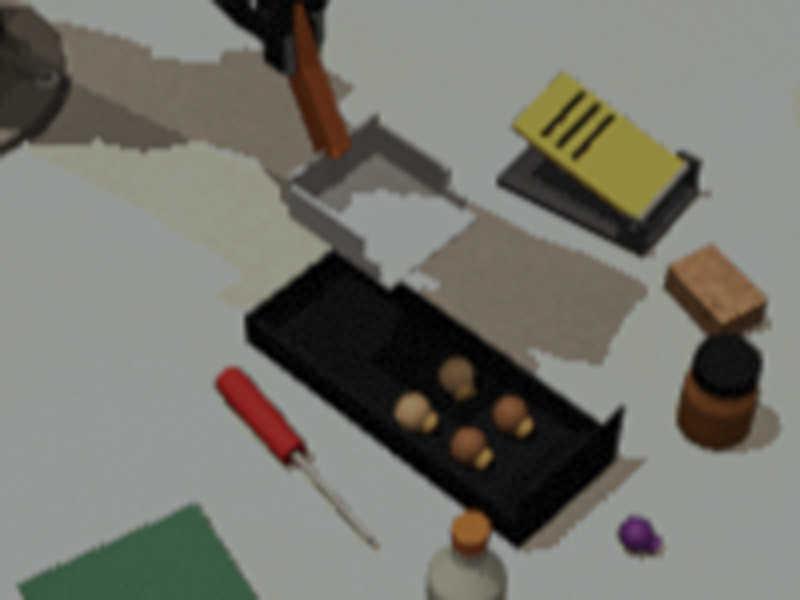

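View pics/s5.png

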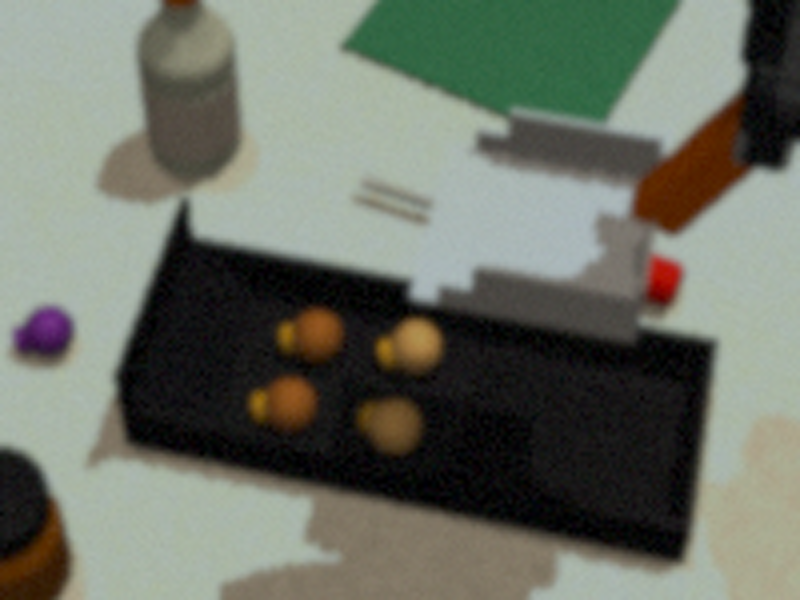

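apply_moves:
  moves: "1 0 0.01 0.247 0 0 0;1 -0.007 0.01 0.247 0 0 0;1 -0.007 0.01 0.247 0 0 0.05;1 0 0 0 0.98 0 0;1 0 0 0 0.98 0 0;1 0 0 0 0.98 0 0;1 0 0 0 0 0 0;1 0 0 0 0 0 0"

```text
t: 8.45
eef_pos: [0.412, 0.0952, 0.1605]
tool_rot: [-0.067, 0.653, 0.75, -0.077]
contact_force: [-1.0, 0.4, -1.2]
gripper_width: 0.193
```

Run:
```python
from ikt import *
log(); Rc,P,o=pose(); print(o["t"],P)
Rs,Ps=scoop_from_tool(Rc,P); print("lip",Ps+Rs.apply([.048,0,0]),Rs.as_euler("ZYX",degrees=True), "want",tray_w(-.028,0,.045))
rows(*tt(-.028,.045,-12))
a=cam("scene"); save(a,"a6.png",(260,150,410,262),5); b=cam("side"); save(b,"s6.png",(220,240,420,390),4)
```

```text
8.45 [0.41198131 0.09516557 0.16049273]
lip [0.51975661 0.10997213 0.04544078] [ 7.7831697  11.70023437 -0.08647979] want [0.51728279 0.11353058 0.045     ]
n 1 shift/row [ 0.0253 -0.0113  0.0012] turn/row [ 0.0749  0.0029 -0.0898] | total mm [ 3.  -1.4  0.1] deg [ 0.3   0.01 -0.36]
```

View pics/a6.png

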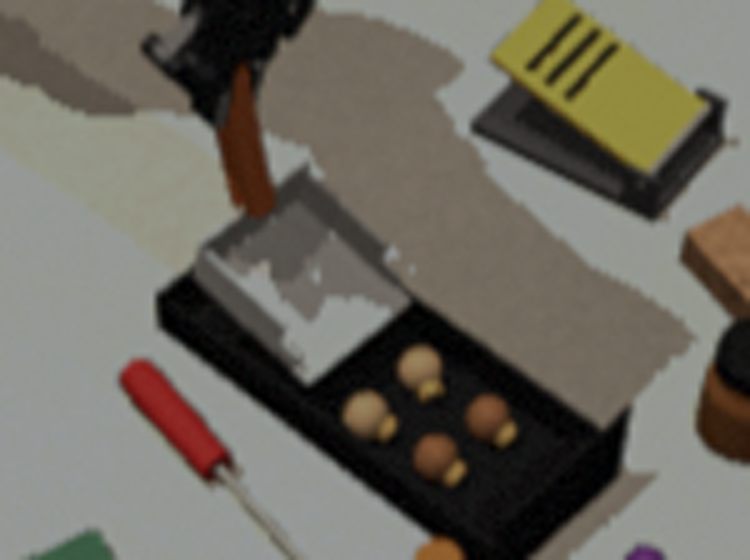

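View pics/s6.png

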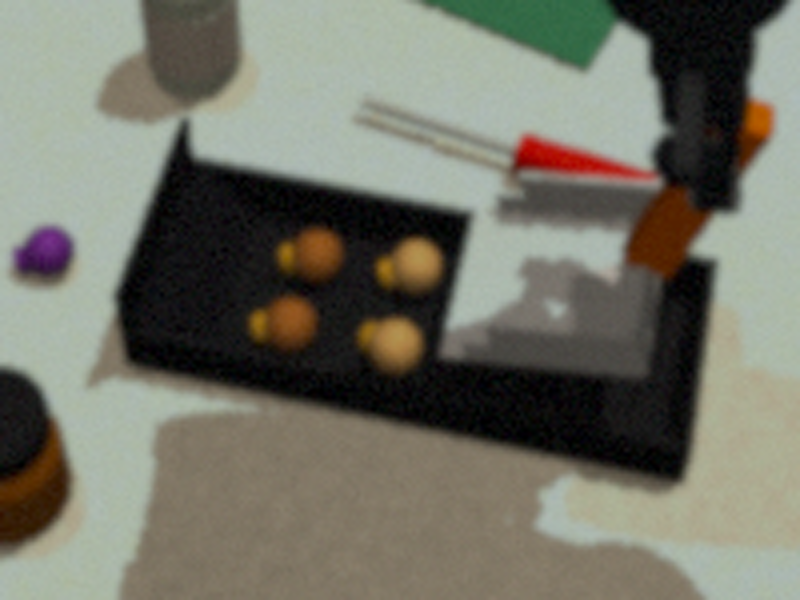

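Run:
```python
from ikt import *
a=cam("scene");b=cam("side")
L=[tri([a,b],[(342.4,210),(330,329.2)])[0],tri([a,b],[(321.6,227.4),(337.5,293)])[0]]
for X in L: d=X[:2]-TRAY; c,s_=np.cos(np.radians(TY)),np.sin(np.radians(TY)); print(X, d[0]*c+d[1]*s_, -d[0]*s_+d[1]*c)
```

```text
[0.51372042 0.15493764 0.04330471] -0.025656312131169007 0.041493887902374814
[0.52695744 0.06876404 0.03968109] -0.024769394907697678 -0.04568593823899017
```

apply_moves:
  moves: "1 0.025 -0.011 0 0.07 0 -0.09;1 0 0 0 0 0 0;1 0 0 0 0 0 0"

```text
t: 8.9
eef_pos: [0.4091, 0.0995, 0.1616]
tool_rot: [-0.069, 0.649, 0.753, -0.079]
contact_force: [-0.3, -0.4, -1.0]
gripper_width: 0.196
```

Run:
```python
from ikt import *
rows(*tt(-.028,.045,-12)); rows(*tt(-.028,.004,-12))
w=cam("wrist"); save(w,"w6.png")
```

```text
n 1 shift/row [-0.0141  0.009   0.0063] turn/row [-0.0011 -0.0058  0.0553] | total mm [-1.7  1.1  0.8] deg [-0.   -0.02  0.22]
n 2 shift/row [-0.0073  0.04    0.1703] turn/row [-0.0006 -0.0029  0.0277] | total mm [-1.8  9.6 40.9] deg [-0.   -0.02  0.22]
```

View pics/w6.png

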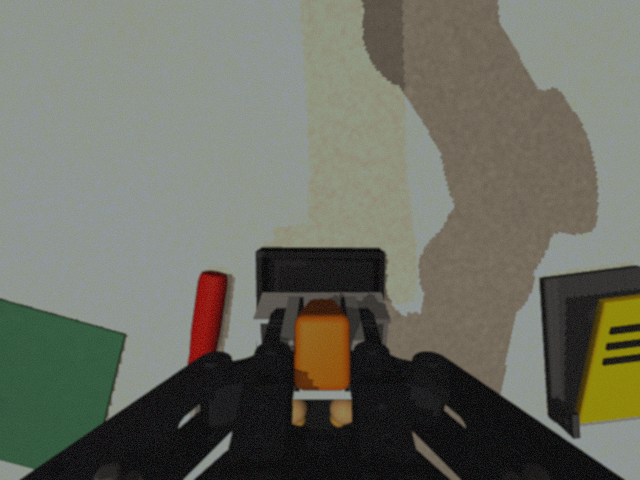

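apply_moves:
  moves: "1 -0.005 0.03 0.12 0 0 0.03;1 -0.005 0.03 0.12 0 0 0;1 0 0.015 0.07 0 0 0;1 0 0.005 0.025 0 0 0;1 0 0 0 0 0 0;1 0 0 0 0 0 0"

```text
t: 9.45
eef_pos: [0.4106, 0.0983, 0.1202]
tool_rot: [-0.069, 0.65, 0.752, -0.079]
contact_force: [-0.1, -0.3, -2.0]
gripper_width: 0.195
```

Run:
```python
from ikt import *
log(); Rc,P,o=pose(); print(o["t"],P,o["contact_force"])
Rs,Ps=scoop_from_tool(Rc,P); print("lip",Ps+Rs.apply([.048,0,0]),Rs.as_euler("ZYX",degrees=True))
rows(*tt(-.028,.004,-12))
a=cam("scene"); save(a,"a7.png",(260,150,410,262),5); b=cam("side"); save(b,"s7.png",(220,240,420,390),4)
```

```text
9.45 [0.41055062 0.09825127 0.12022637] [-0.12026075 -0.3177761  -2.0081106 ]
lip [0.51751962 0.11392453 0.00453851] [ 8.20306357 12.03636133  0.02458335]
n 1 shift/row [-0.0018 -0.0019  0.0056] turn/row [-0.0091 -0.0034  0.013 ] | total mm [-0.2 -0.2  0.7] deg [-0.04 -0.01  0.05]
```

View pics/a7.png

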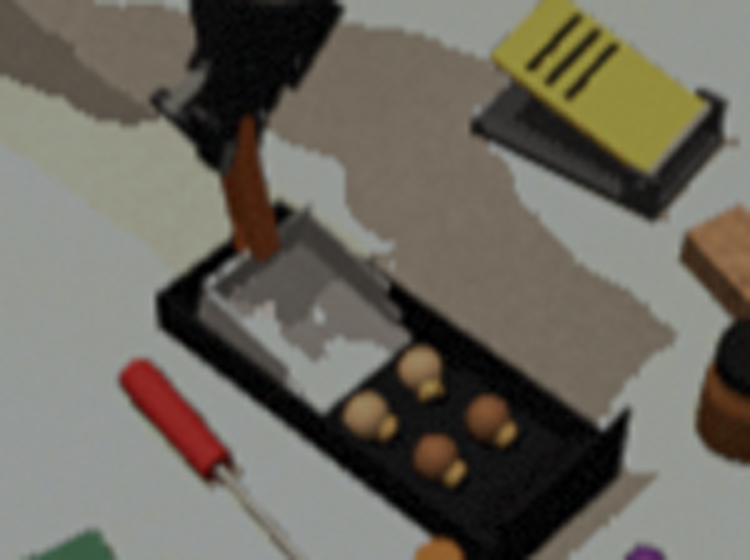

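View pics/s7.png

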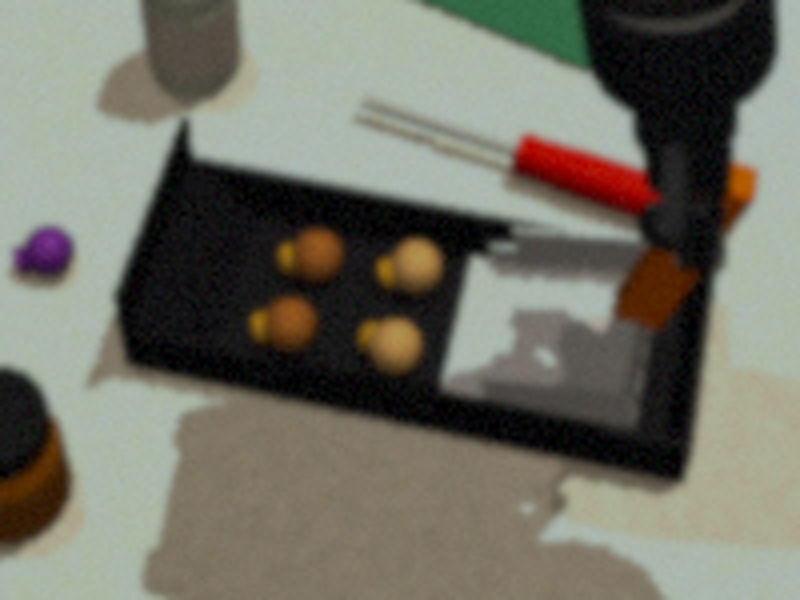

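```bash
cat >> ikt.py <<'E'
def path(keys,ns,y=0.):
    """keys: list of (x mm, z mm, pitch); from current pose to key1 etc, ns rows each"""
    Rc,P,_=pose(); Rs,Ps=scoop_from_tool(Rc,P); lip=Ps+Rs.apply([.048,0,0]); d=lip[:2]-TRAY; c,s_=np.cos(np.radians(TY)),np.sin(np.radians(TY))
    k0=(1e3*(d[0]*c+d[1]*s_),lip[2]*1e3,-Rs.as_euler("ZYX",degrees=True)[1]); print("now",np.round(k0,1),"y_t",round(1e3*(-d[0]*s_+d[1]*c),1))
    cur=(Rc,P)
    for k,n in zip(keys,ns):
        out=[]
        for i in range(1,n+1):
            kk=np.array(k0)+(np.array(k)-np.array(k0))*i/n
            Rt,Pt=tt(kk[0]/1e3,kk[1]/1e3,kk[2],y=y)
            dd=cur[0].inv().apply(Pt-cur[1])/.12; rv=np.degrees((cur[0].inv()*Rt).as_rotvec())/4
            out.append(np.concatenate([dd,rv])); cur=(Rt,Pt)
        k0=k; print(k,n); print(np.array(out).round(3))
E
python3 - <<'E'
from ikt import *
np.set_printoptions(suppress=True)
path([(-10,3.5,-3),(20,3,-3),(50,3,-3)],[4,5,5])
E
```

```text
now [-27.3   4.8 -12. ] y_t 0.5
(-10, 3.5, -3) 4
[[-0.002  0.007  0.038 -0.562 -0.007  0.015]
 [-0.     0.007  0.04  -0.562 -0.001 -0.   ]
 [-0.     0.007  0.041 -0.562 -0.001  0.   ]
 [-0.     0.007  0.042 -0.562 -0.001  0.   ]]
(20, 3, -3) 5
[[-0.     0.05  -0.002  0.     0.     0.   ]
 [-0.     0.05  -0.002  0.     0.     0.   ]
 [-0.     0.05  -0.002  0.     0.     0.   ]
 [-0.     0.05  -0.002  0.     0.     0.   ]
 [-0.     0.05  -0.002  0.     0.     0.   ]]
(50, 3, -3) 5
[[-0.     0.05  -0.003  0.     0.     0.   ]
 [-0.     0.05  -0.003  0.     0.     0.   ]
 [-0.     0.05  -0.003  0.     0.     0.   ]
 [-0.     0.05  -0.003  0.     0.     0.   ]
 [-0.     0.05  -0.003  0.     0.     0.   ]]
```

apply_moves:
  moves: "1 0 0.007 0.04 -0.56 0 0;1 0 0.007 0.04 -0.56 0 0;1 0 0.007 0.041 -0.56 0 0;1 0 0.007 0.042 -0.56 0 0;1 0 0 0 0 0 0;1 0 0.05 -0.002 0 0 0;1 0 0.05 -0.002 0 0 0;1 0 0.05 -0.002 0 0 0;1 0 0.05 -0.002 0 0 0;1 0 0.05 -0.002 0 0 0;1 0 0 0 0 0 0"

```text
t: 10.47
eef_pos: [0.4415, 0.103, 0.1008]
tool_rot: [-0.018, 0.654, 0.756, -0.02]
contact_force: [-2.9, 0.3, 5.8]
gripper_width: 0.194
```

Run:
```python
from ikt import *
np.set_printoptions(suppress=True)
log(); print(bot.get_obs()["contact_force"])
path([(50,3,-3)],[1])
a=cam("scene"); save(a,"a8.png",(280,170,430,282),5); b=cam("side"); save(b,"s8.png",(220,240,420,390),4)
```

```text
[-2.94210008  0.33763794  5.82876488]
now [20.2  3.3 -3.1] y_t 0.7
(50, 3, -3) 1
[[-0.005  0.246 -0.009 -0.029 -0.017  0.01 ]]
```

View pics/a8.png

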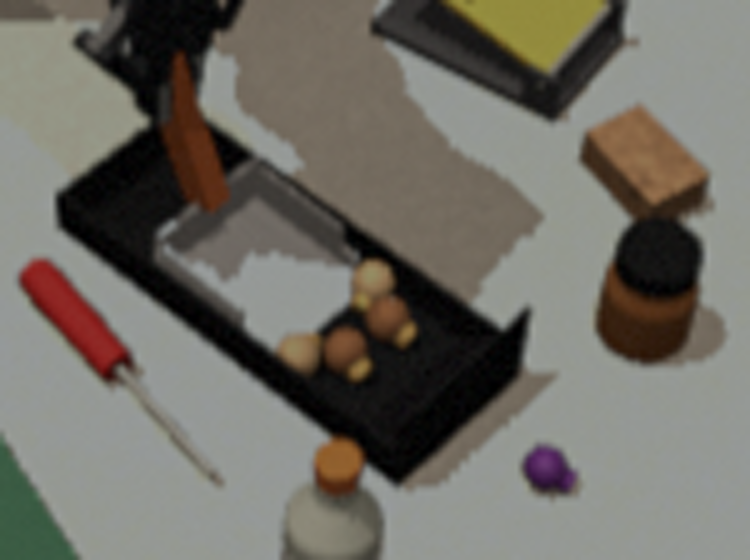

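View pics/s8.png

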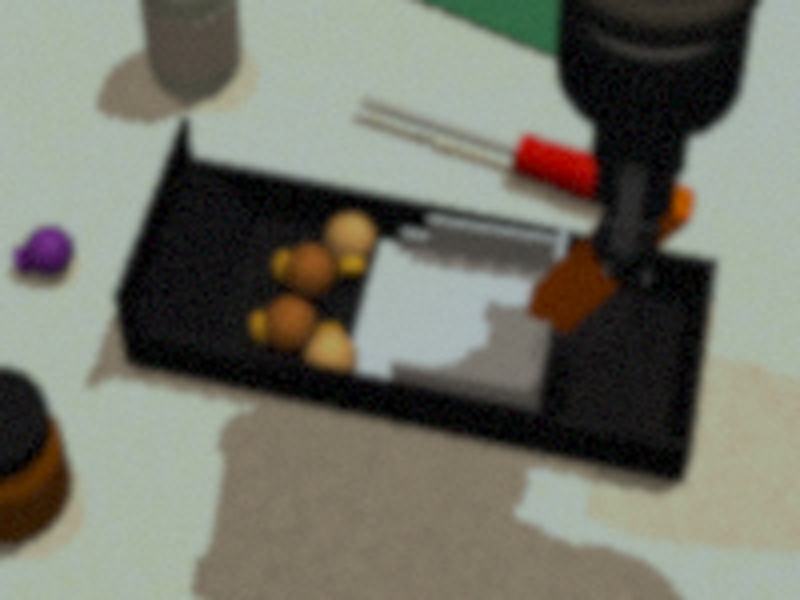

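apply_moves:
  moves: "1 -0.005 0.04 -0.002 0 0 0;1 0 0.04 -0.002 0 0 0;1 0 0.04 -0.002 0 0 0;1 0 0.04 -0.002 0 0 0;1 0 0.04 -0.002 0 0 0;1 0 0.04 -0.002 0 0 0;1 0 0.04 -0.002 0 0 0;1 0 0.04 -0.002 0 0 0;1 0 0 0 0 0 0"

```text
t: 11.32
eef_pos: [0.479, 0.1079, 0.1008]
tool_rot: [-0.019, 0.654, 0.756, -0.02]
contact_force: [-6.3, -0.3, 8.9]
gripper_width: 0.198
```

Run:
```python
from ikt import *
np.set_printoptions(suppress=True)
log(); print(bot.get_obs()["contact_force"])
path([(50,3,-3)],[1])
a=cam("scene"); save(a,"a9.png",(280,170,430,282),5); b=cam("side"); save(b,"s9.png",(220,240,420,390),4)
```

```text
[-6.32558099 -0.2601008   8.85791013]
now [58.   3.2 -3.2] y_t 0.3
(50, 3, -3) 1
[[-0.    -0.069  0.008 -0.041 -0.018  0.014]]
```

View pics/a9.png

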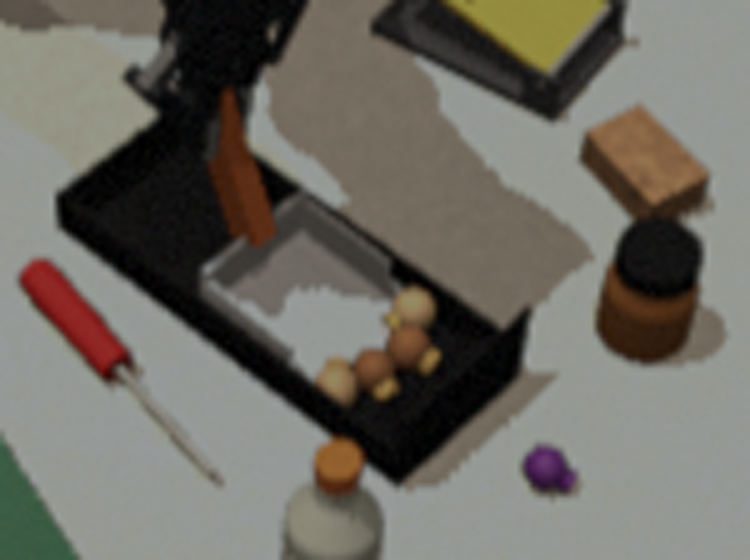

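View pics/s9.png

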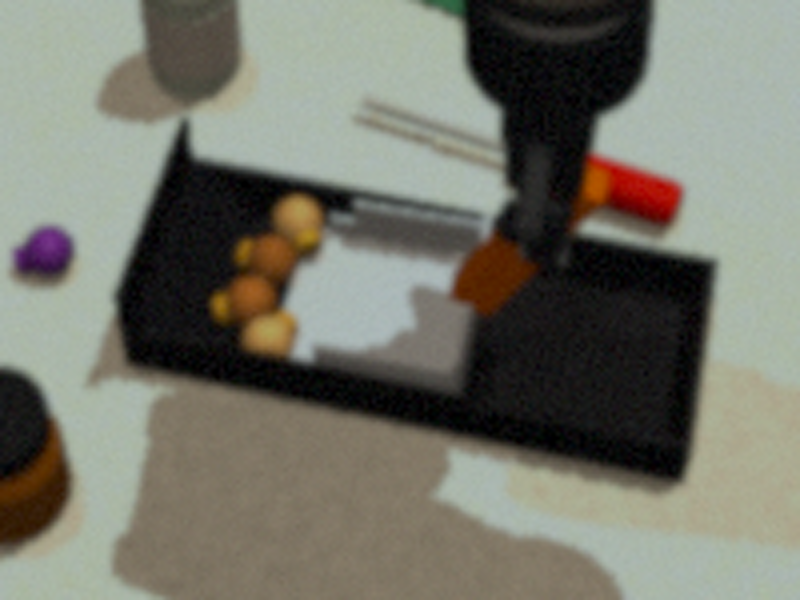

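apply_moves:
  moves: "1 0 0.035 -0.004 0 0 0;1 0 0.035 -0.004 0 0 0;1 0 0.035 -0.004 0 0 0;1 0 0.035 -0.004 0 0 0;1 0 0.035 -0.004 0 0 0;1 0 0 0 0 0 0"

```text
t: 11.92
eef_pos: [0.5004, 0.1108, 0.1015]
tool_rot: [-0.018, 0.654, 0.756, -0.02]
contact_force: [-0.9, -0.2, -0.1]
gripper_width: 0.2
```

Run:
```python
from ikt import *
np.set_printoptions(suppress=True)
log(); print(bot.get_obs()["contact_force"])
path([(85,3.5,-2)],[1])
a=cam("scene"); save(a,"a10.png",(280,170,430,282),5); b=cam("side"); save(b,"s10.png",(220,240,420,390),4)
```

```text
[-0.87584238 -0.15424808 -0.0720518 ]
now [79.7  4.  -3.1] y_t 0.1
(85, 3.5, -2) 1
[[ 0.001  0.03   0.023 -0.273 -0.014  0.01 ]]
```

View pics/a10.png

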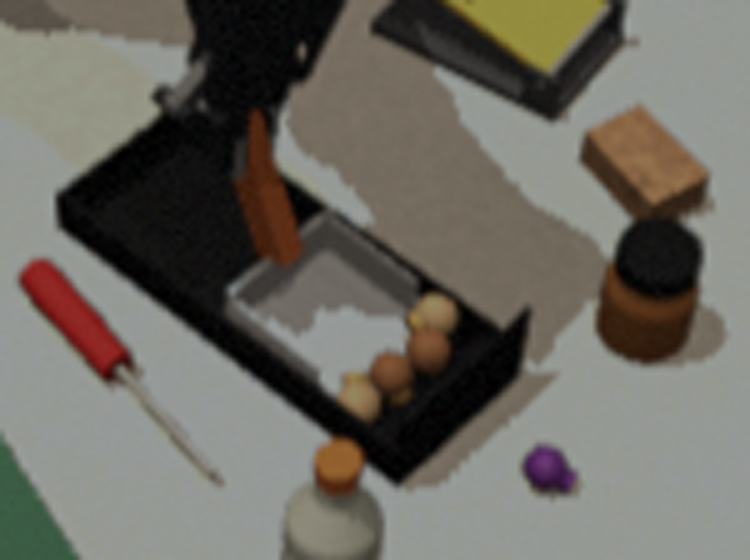

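View pics/s10.png

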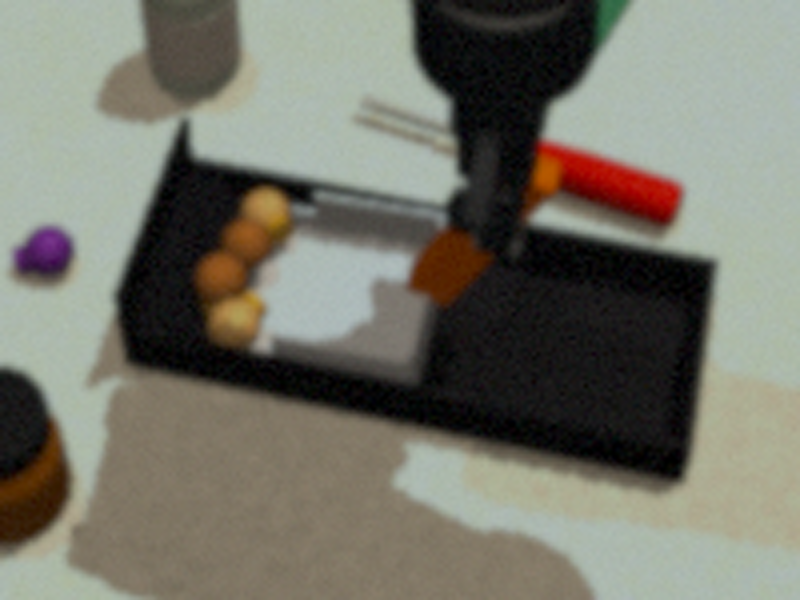

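```bash
python3 kin.py
python3 - <<'E'
from ikt import *
np.set_printoptions(suppress=True)
path([(85.5,4.5,-1),(95,14,4.5),(105,24,11),(113,32,16)],[3,4,4,3])
seq({str(k):tt(k[0]/1e3,k[1]/1e3,k[2]) for k in [(85.5,4.5,-1),(95,14,4.5),(105,24,11),(113,32,16),(113,80,20),(113,130,22)]})
E
```

```text
0.012352535247382872 (-1, 1, -1, 1, -1, 1, -1) [ 2.9940e-01  5.2620e-01  1.3600e-02  4.7120e-01 -7.0000e-04  3.2030e-01
 -1.1870e-01 -3.2598e+00  0.0000e+00]
[ 0.0169 -0.0062 -0.    ] [-0.001 -0.002 -1.   ]
[ 0.0031 -0.001   0.0011] [ 0.     0.001 -1.   ]
[-0.0036 -0.0016  0.0007] [ 0.  0. -1.]
[-0.0056 -0.0009 -0.0033] [-0.004  0.001 -1.   ]
[-0.0043 -0.0012 -0.0002] [ 0.002  0.    -1.   ]
[-0.0003  0.0127  0.0045] [-0.001 -0.    -1.   ]
[0.0004 0.0108 0.0003] [-0.203 -0.005 -0.979]
[-0.0002  0.0106 -0.0005] [-0.208 -0.005 -0.978]
[-0.0014  0.0068 -0.0003] [-0.054 -0.    -0.999]
[-0.0009  0.0021 -0.001 ] [-0.055 -0.    -0.998]
[-0.0007 -0.0006 -0.0013] [-0.054 -0.    -0.999]
now [79.4  3.8 -3.1] y_t 0.0
(85.5, 4.5, -1) 3
[[ 0.001  0.008  0.01  -0.172 -0.012  0.01 ]
 [-0.     0.008  0.01  -0.172 -0.    -0.   ]
 [-0.     0.008  0.011 -0.172 -0.     0.   ]]
(95, 14, 4.5) 4
[[-0.     0.002  0.006 -0.344 -0.001  0.   ]
 [-0.     0.002  0.007 -0.344 -0.001 -0.   ]
 [-0.     0.003  0.007 -0.344 -0.001  0.   ]
 [-0.     0.003  0.008 -0.344 -0.001 -0.   ]]
(105, 24, 11) 4
[[-0.     0.001  0.
[... 195 characters left out ...]
0.014 -0.417 -0.001  0.   ]
 [-0.     0.005  0.015 -0.417 -0.001 -0.   ]
 [-0.     0.006  0.016 -0.417 -0.001  0.   ]]
(85.5, 4.5, -1) [0.5027 0.1112 0.0974] 0.515 [-0.49  0.41  0.18  2.04 -0.11  0.72  1.48] 0.0 0.0
(95, 14, 4.5) [0.5039 0.1114 0.0941] 0.516 [-0.5   0.37  0.19  2.11 -0.11  0.58  1.48] 0.0 0.0
(105, 24, 11) [0.5057 0.1117 0.0882] 0.518 [-0.5   0.35  0.18  2.2  -0.12  0.41  1.48] 0.0 0.0001
(113, 32, 16) [0.5086 0.1121 0.0833] 0.521 [-0.5   0.34  0.17  2.26 -0.13  0.28  1.49] 0.0 0.0
(113, 80, 20) [0.5054 0.1116 0.1207] 0.518 [-0.55  0.24  0.22  2.29 -0.08  0.26  1.44] 0.0 0.0001
(113, 130, 22) [0.5041 0.1114 0.1654] 0.516 [-0.59  0.15  0.25  2.29 -0.01  0.33  1.37] 0.0 0.0001
```

apply_moves:
  moves: "1 0 0.008 0.01 -0.17 0 0;1 0 0.008 0.01 -0.17 0 0;1 0 0.008 0.01 -0.17 0 0;1 0 0.002 0.006 -0.345 0 0;1 0 0.002 0.007 -0.345 0 0;1 0 0.003 0.007 -0.345 0 0;1 0 0.003 0.007 -0.345 0 0;1 0 0 0 0 0 0"

```text
t: 12.68
eef_pos: [0.5022, 0.1109, 0.0933]
tool_rot: [0.025, 0.653, 0.756, 0.03]
contact_force: [0.3, 0.1, -2.6]
gripper_width: 0.2
```

Run:
```python
from ikt import *
np.set_printoptions(suppress=True)
log(); print(bot.get_obs()["contact_force"])
path([(105,24,11),(113,32,16)],[4,3])
a=cam("scene"); save(a,"a11.png",(280,170,430,282),5); b=cam("side"); save(b,"s11.png",(220,240,420,390),4)
```

```text
[ 0.34948274  0.0544207  -2.56505119]
now [93.2 13.1  4.5] y_t -0.0
(105, 24, 11) 4
[[ 0.002  0.005  0.01  -0.408 -0.014  0.014]
 [-0.     0.006  0.011 -0.409 -0.001 -0.   ]
 [-0.     0.006  0.012 -0.409 -0.001  0.   ]
 [-0.     0.007  0.013 -0.409 -0.001 -0.   ]]
(113, 32, 16) 3
[[-0.     0.005  0.014 -0.417 -0.001  0.   ]
 [-0.     0.005  0.015 -0.417 -0.001 -0.   ]
 [-0.     0.006  0.016 -0.417 -0.001  0.   ]]
```

View pics/a11.png

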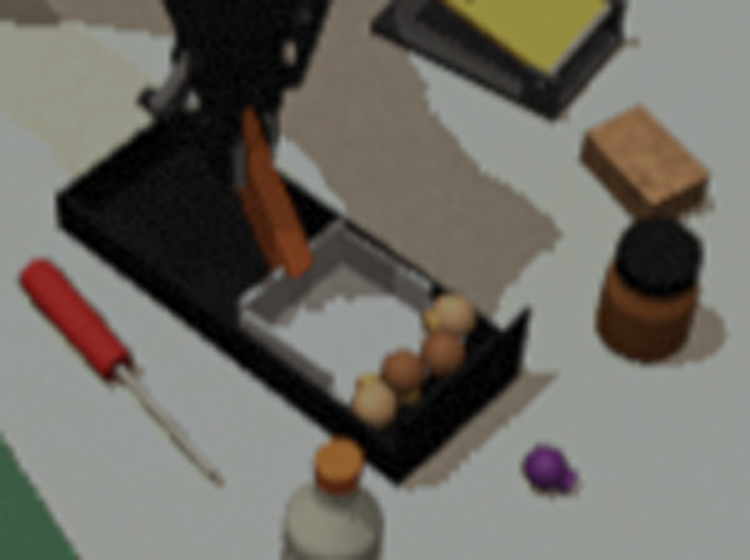

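View pics/s11.png

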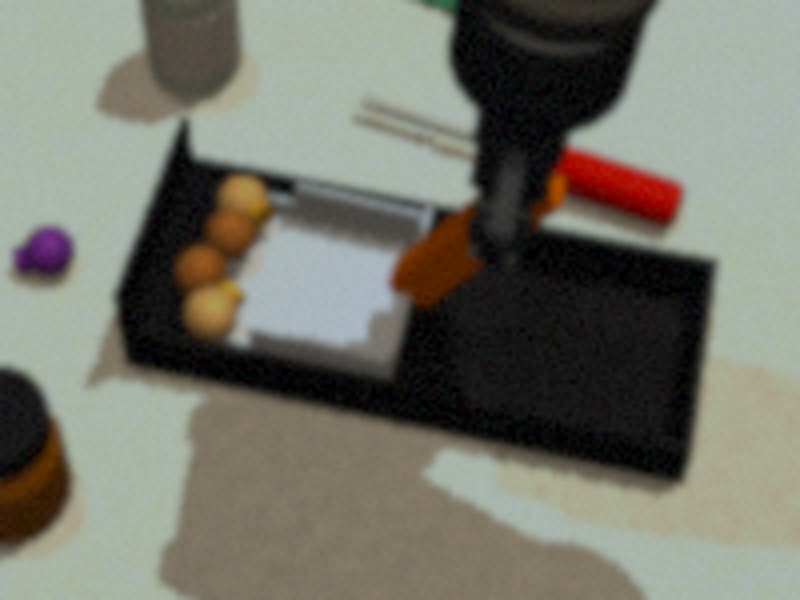

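apply_moves:
  moves: "1 0 0.005 0.01 -0.41 0 0;1 0 0.006 0.011 -0.41 0 0;1 0 0.006 0.012 -0.41 0 0;1 0 0.007 0.013 -0.41 0 0;1 0 0.005 0.014 -0.42 0 0;1 0 0.005 0.015 -0.42 0 0;1 0 0.006 0.016 -0.42 0 0;1 0 0 0 0 0 0;1 0 0 0 0 0 0"

```text
t: 13.53
eef_pos: [0.5099, 0.1123, 0.0839]
tool_rot: [0.091, 0.647, 0.749, 0.106]
contact_force: [-0.9, 0.1, -3.0]
gripper_width: 0.198
```

Run:
```python
from ikt import *
np.set_printoptions(suppress=True)
log(); print(bot.get_obs()["contact_force"],bot.get_obs()["q"].round(2))
path([(113,80,20)],[6])
a=cam("scene"); save(a,"a12.png",(280,170,430,282),5); b=cam("side"); save(b,"s12.png",(220,240,420,390),4)
```

```text
[-0.94816728  0.09528777 -2.99330386] [-0.57  0.34  0.22  2.26 -0.05  0.28  1.4 ]
now [114.3  32.6  16. ] y_t 0.3
(113, 80, 20) 6
[[-0.     0.008 -0.051 -0.166 -0.022  0.013]
 [-0.     0.008 -0.051 -0.166 -0.    -0.   ]
 [-0.     0.009 -0.051 -0.166 -0.     0.   ]
 [-0.     0.01  -0.051 -0.166 -0.    -0.   ]
 [-0.     0.011 -0.05  -0.166 -0.    -0.   ]
 [-0.     0.011 -0.05  -0.166 -0.     0.   ]]
```

View pics/a12.png

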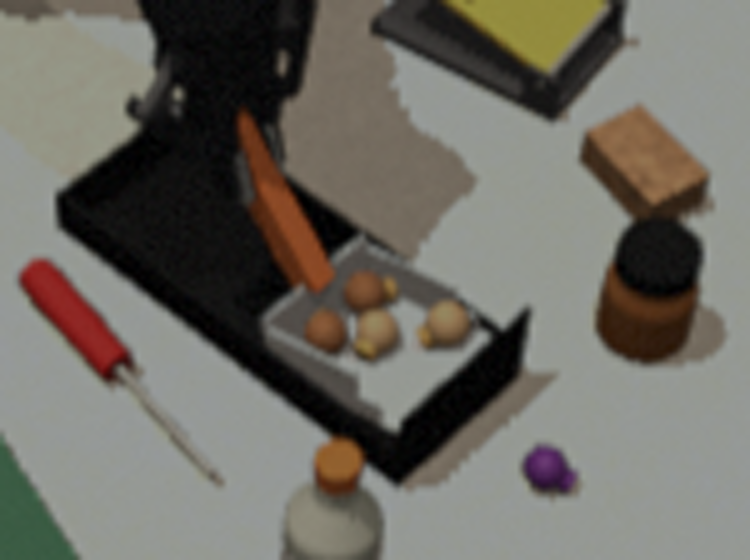

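View pics/s12.png

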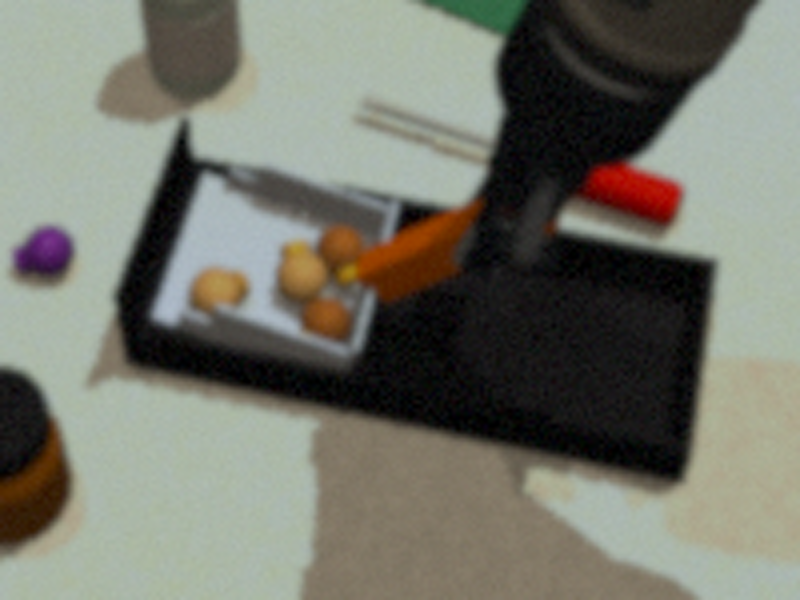

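Run:
```python
from ikt import *
np.set_printoptions(suppress=True)
path([(107,40,18),(105,200,20)],[2,8])
seq({str(k):tt(k[0]/1e3,k[1]/1e3,k[2]) for k in [(107,40,18),(105,200,20)]})
```

```text
now [115.1  33.2  16.1] y_t 0.3
(107, 40, 18) 2
[[-0.001 -0.037 -0.018 -0.241 -0.026  0.007]
 [ 0.    -0.037 -0.019 -0.241 -0.001  0.   ]]
(105, 200, 20) 8
[[-0.     0.046 -0.154 -0.062 -0.     0.   ]
 [-0.     0.047 -0.154 -0.062 -0.     0.   ]
 [-0.     0.048 -0.154 -0.062 -0.    -0.   ]
 [-0.     0.048 -0.154 -0.062 -0.     0.   ]
 [-0.     0.049 -0.154 -0.062 -0.     0.   ]
 [-0.     0.05  -0.153 -0.062 -0.     0.   ]
 [-0.     0.05  -0.153 -0.062 -0.     0.   ]
 [-0.     0.051 -0.153 -0.062 -0.    -0.   ]]
(107, 40, 18) [0.501 0.111 0.086] 0.513 [-0.49  0.32  0.16  2.3  -0.09  0.22  1.45] 0.0 0.0001
(105, 200, 20) [0.4975 0.1105 0.2407] 0.51 [-0.51  0.02  0.15  2.2   0.05  0.58  1.32] 0.0 0.0002
```

apply_moves:
  moves: "1 0 -0.02 -0.03 -0.1 0 0;1 0 -0.02 -0.05 -0.1 0 0;1 0 0.03 -0.1 -0.1 0 0;1 0 0.045 -0.15 -0.1 0 0;1 0 0.047 -0.15 -0.1 0 0;1 0 0.048 -0.15 -0.1 0 0;1 0 0.048 -0.15 -0.1 0 0;1 0 0.05 -0.15 -0.1 0 0;1 0 0.05 -0.15 -0.1 0 0;1 0 0.05 -0.15 -0.1 0 0;1 0 0 0 0 0 0;1 0 0 0 0 0 0"

```text
t: 14.63
eef_pos: [0.5013, 0.111, 0.2377]
tool_rot: [0.114, 0.644, 0.745, 0.133]
contact_force: [0.6, -0.6, -2.7]
gripper_width: 0.199
```

Run:
```python
from ikt import *
np.set_printoptions(suppress=True)
log(); o=bot.get_obs(); print(o["t"],o["contact_force"],o["q"].round(2))
path([(107,200,20)],[1])
a=cam("scene"); save(a,"a13.png",(230,100,430,250),4); b=cam("side"); save(b,"s13.png",(220,180,420,330),4)
```

```text
14.6333 [ 0.63888062 -0.58150744 -2.74036562] [-0.72  0.02  0.33  2.2   0.13  0.59  1.23]
now [109.  197.5  20.2] y_t 0.2
(107, 200, 20) 1
[[ 0.001 -0.006 -0.029  0.048 -0.047 -0.001]]
```

View pics/a13.png

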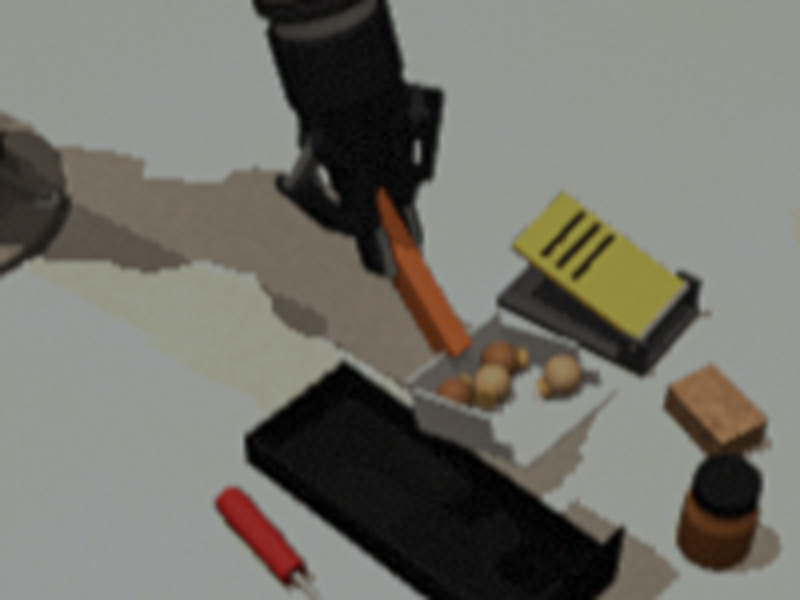

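View pics/s13.png

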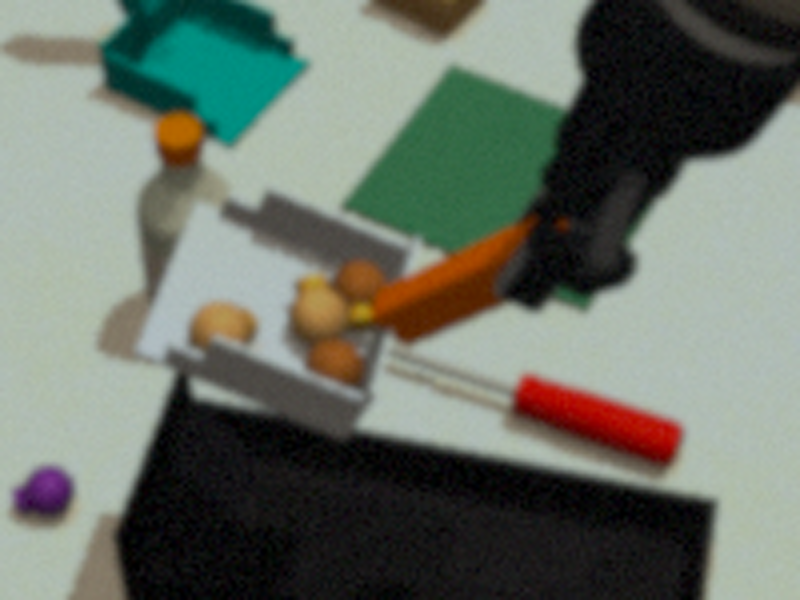

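```bash
python3 kin.py | head -1
cat > scan.py <<'E'
from ikt import *
TUB=np.array([.4397,-.3843])
q0=bot.get_obs()["q"]
rng=np.random.default_rng(0)
def marg(q): return min((q-lo).min(),(hi-q).min())
for phi in range(-180,180,15):
    f=np.array([np.cos(np.radians(phi)),np.sin(np.radians(phi))])
    q=q0; out=[]; 
    # multi-step: level nose-up 20 at z .25 then tilt
    l=TUB-f*.03
    ok=[]
    for pt,z in [(18,.25),(0,.2),(-20,.16),(-40,.14),(-55,.14),(-65,.14)]:
        Rt,Pt=scoop_pose_lip([l[0],l[1],z],pt,phi)
        best=None
        for t in range(6):
            qs=q if t==0 else np.clip(q+rng.normal(0,.4,7),lo+.03,hi-.03)
            qq,e,r=ik(Rt,Pt,qs)
            if e<.002 and r<.01 and (best is None or np.abs(qq-q).max()<np.abs(best-q).max()): best=qq
            if t==0 and best is not None: break
        if best is None: ok.append((pt,None)); break
        ok.append((pt,round(np.abs(best-q).max(),2),round(marg(best),2))); q=best
    print(phi,ok,q.round(2))
E
python3 scan.py
```

```text
0.015685705868644137 (-1, 1, -1, 1, -1, 1, -1) [ 0.3094  0.5233  0.0135  0.4704 -0.004   0.3306 -0.1179 -3.2583  0.    ]
-180 [(18, np.float64(2.19), np.float64(0.25)), (0, np.float64(0.37), np.float64(0.62)), (-20, np.float64(0.36), np.float64(0.69)), (-40, np.float64(0.59), np.float64(0.32)), (-55, np.float64(0.99), np.float64(0.02)), (-65, np.float64(0.94), np.float64(0.02))] [ 2.13  0.54 -1.25  2.29 -1.35  0.51  0.68]
-165 [(18, np.float64(1.94), np.float64(0.34)), (0, np.float64(0.29), np.float64(0.63)), (-20, np.float64(0.3), np.float64(0.69)), (-40, np.float64(0.5), np.float64(0.3)), (-55, np.float64(0.35), np.float64(0.04)), (-65, np.float64(0.6), np.float64(0.02))] [ 1.01  0.34  0.15  2.12 -1.35  1.25  0.73]
-150 [(18, np.float64(1.75), np.float64(0.46)), (0, np.float64(0.2), np.float64(0.63)), (-20, np.float64(0.33), np.float64(0.68)), (-40, np.float64(0.43), np.float64(0.35)), (-55, np.float64(0.26), np.float64(0.16)), (-65, np.float64(0.17), np.float64(0.07))] [ 0.61  0.53  0.65  1.94 -1.3   1.64  0.8 ]
-135 [(18, np.float64(1.58), np.float64(0.56)), (0, np.float64(0.21),
[... 3756 characters left out ...]
9  1.23]
135 [(18, np.float64(2.73), np.float64(0.07)), (0, np.float64(0.48), np.float64(0.55)), (-20, np.float64(0.55), np.float64(0.63)), (-40, np.float64(0.58), np.float64(0.06)), (-55, None)] [-0.23  0.15  0.88  2.12 -0.33  0.23 -1.46]
150 [(18, np.float64(2.43), np.float64(0.03)), (0, np.float64(0.45), np.float64(0.32)), (-20, np.float64(0.47), np.float64(0.23)), (-40, np.float64(0.54), np.float64(0.28)), (-55, None)] [-0.37  0.24  1.16  2.11 -1.09  0.46 -0.49]
165 [(18, np.float64(2.31), np.float64(0.13)), (0, np.float64(0.42), np.float64(0.56)), (-20, np.float64(0.45), np.float64(0.62)), (-40, np.float64(0.55), np.float64(0.3)), (-55, None)] [ 0.03  0.18  0.78  2.08 -1.07  0.59 -0.24]
```

```bash
cat >> ikt.py <<'E'
TUB=np.array([.4397,-.3843])
def gen(wps,ns):
    """wps list of (lipx,lipy,lipz,pitch,yaw): interpolated linear in those from the present; prints tool-frame rows"""
    Rc,P,_=pose(); Rs,Ps=scoop_from_tool(Rc,P); lip=Ps+Rs.apply([.048,0,0]); e=Rs.as_euler("ZYX",degrees=True)
    k0=np.array([*lip,-e[1],e[0]]); print("now",k0.round(3)); cur=(Rc,P); q=bot.get_obs()["q"]
    for k,n in zip(wps,ns):
        k=np.array(k,float); out=[]
        for i in range(1,n+1):
            kk=k0+(k-k0)*i/n; Rt,Pt=scoop_pose_lip(kk[:3],kk[3],kk[4])
            out.append(np.concatenate([cur[0].inv().apply(Pt-cur[1])/.12,np.degrees((cur[0].inv()*Rt).as_rotvec())/4])); cur=(Rt,Pt)
        q,er,rr=ik(*cur,q); print(k.round(3),n,"tcp",cur[1].round(3),"q",q.round(2),round(er,4)); print(np.array(out).round(3)); k0=k
def gent(wps,ns):
    """wps: (tcpx,tcpy,tcpz,pitch,yaw)"""
    Rc,P,_=pose(); Rs,Ps=scoop_from_tool(Rc,P); e=Rs.as_euler("ZYX",degrees=True)
    k0=np.array([*P,-e[1],e[0]]); print("now",k0.round(3)); cur=(Rc,P); q=bot.get_obs()["q"]
    for k,n in zip(wps,ns):
        k=np.array(k,float); out=[]
        for i in range(1,n+1):
            kk=k0+(k-k0)*i/n; Rt,_=scoop_pose_lip([0,0,0],kk[3],kk[4]); Pt=kk[:3]
            out.append(np.concatenate([cur[0].inv().apply(Pt-cur[1])/.12,np.degrees((cur[0].inv()*Rt).as_rotvec())/4])); cur=(Rt,Pt)
        q,er,rr=ik(*cur,q); print(k.round(3),n,"q",q.round(2),round(er,4)); print(np.array(out).round(3)); k0=k
E
python3 - <<'E'
from ikt import *
np.set_printoptions(suppress=True)
f=np.array([np.cos(np.radians(-135)),np.sin(np.radians(-135))]); l=TUB-f*.03
Rt,Pt=scoop_pose_lip([*l,.2],18,-135); print(Pt)
gent([(.52,-.02,.27,20,8.15),(.54,-.12,.27,20,-40),(.56,-.2,.27,20,-88),(*Pt,18,-135)],[6,12,12,12])
E
```

```text
[ 0.5678903  -0.2558106   0.24603716]
now [ 0.5    0.11   0.236 19.978  8.17 ]
[ 0.52 -0.02  0.27 20.    8.15] 6 q [-0.54 -0.    0.51  2.15 -0.12  0.66  1.77] 0.0
[[-0.183  0.017 -0.045 -0.001 -0.021  0.001]
 [-0.183  0.017 -0.044 -0.001 -0.     0.001]
 [-0.183  0.017 -0.044 -0.001 -0.     0.001]
 [-0.183  0.017 -0.044 -0.001 -0.     0.001]
 [-0.183  0.017 -0.044 -0.001 -0.     0.001]
 [-0.183  0.017 -0.044 -0.001 -0.     0.001]]
[  0.54  -0.12   0.27  20.   -40.  ] 12 q [-0.65  0.1   0.68  2.05  0.18  0.72  0.77] 0.0
[[-0.071  0.004  0.001  0.001 -0.343  0.943]
 [-0.07   0.008  0.003  0.001 -0.343  0.943]
 [-0.07   0.013  0.005  0.001 -0.343  0.943]
 [-0.068  0.017  0.006  0.001 -0.343  0.943]
 [-0.067  0.022  0.008  0.001 -0.343  0.943]
 [-0.065  0.026  0.01   0.001 -0.343  0.943]
 [-0.063  0.03   0.011  0.001 -0.343  0.943]
 [-0.061  0.034  0.013  0.001 -0.343  0.943]
 [-0.058  0.038  0.014  0.001 -0.343  0.943]
 [-0.055  0.042  0.015  0.001 -0.343  0.943]
 [-0.052  0.046  0.017  0.001 -0.343  0.943]
 [-0.048  0.049  0.018  0.001 -0.343  0.943]]
[  0.56  -0.2    0.27  20.   -88.  
[... 536 characters left out ...]
0.342  0.94 ]
 [ 0.008  0.053  0.019  0.001 -0.342  0.94 ]]
[   0.568   -0.256    0.246   18.    -135.   ] 12 q [-0.46  0.63  0.92  1.58 -0.2   1.25 -0.32] 0.0
[[ 0.004  0.031  0.029  0.042 -0.333  0.921]
 [ 0.007  0.031  0.029  0.042 -0.331  0.922]
 [ 0.009  0.03   0.028  0.042 -0.328  0.923]
 [ 0.012  0.03   0.028  0.042 -0.325  0.923]
 [ 0.014  0.029  0.028  0.042 -0.323  0.924]
 [ 0.017  0.028  0.027  0.042 -0.32   0.925]
 [ 0.019  0.027  0.027  0.042 -0.317  0.926]
 [ 0.022  0.026  0.026  0.042 -0.315  0.927]
 [ 0.024  0.024  0.026  0.042 -0.312  0.928]
 [ 0.026  0.023  0.025  0.042 -0.309  0.929]
 [ 0.028  0.021  0.024  0.042 -0.307  0.93 ]
 [ 0.03   0.019  0.024  0.042 -0.304  0.931]]
```

apply_moves:
  moves: "1 -0.09 0.008 -0.022 0 0 0;1 -0.18 0.017 -0.044 0 0 0;1 -0.18 0.017 -0.044 0 0 0;1 -0.18 0.017 -0.044 0 0 0;1 -0.18 0.017 -0.044 0 0 0;1 -0.18 0.017 -0.044 0 0 0;1 -0.07 0.005 0 0 -0.34 0.94;1 -0.07 0.008 0.003 0 -0.34 0.94;1 -0.07 0.013 0.005 0 -0.34 0.94;1 -0.068 0.017 0.006 0 -0.34 0.94;1 -0.067 0.022 0.008 0 -0.34 0.94;1 -0.065 0.026 0.01 0 -0.34 0.94"

```text
t: 15.73
eef_pos: [0.5283, -0.0572, 0.2661]
tool_rot: [0.138, 0.786, 0.593, 0.104]
contact_force: [0.6, 0.2, -2.5]
gripper_width: 0.198
```

apply_moves:
  moves: "1 -0.063 0.03 0.011 0 -0.34 0.94;1 -0.061 0.034 0.013 0 -0.34 0.94;1 -0.058 0.038 0.014 0 -0.34 0.94;1 -0.055 0.042 0.015 0 -0.34 0.94;1 -0.052 0.046 0.017 0 -0.34 0.94;1 -0.048 0.049 0.018 0 -0.34 0.94;1 0 0 0 0 0 0"

```text
t: 16.32
eef_pos: [0.539, -0.1075, 0.2662]
tool_rot: [0.157, 0.892, 0.417, 0.074]
contact_force: [0.3, 0.8, -3.1]
gripper_width: 0.197
```

```bash
python3 - <<'E'
from ikt import *
np.set_printoptions(suppress=True)
log(); o=bot.get_obs(); print(o["t"],o["contact_force"],o["q"].round(2))
gent([(.56,-.2,.27,20,-88)],[12])
a=cam("scene"); save(a,"a14.png",(180,100,430,290),3)
E
python3 kin.py
```

```text
16.3167 [ 0.27737751  0.7735831  -3.06933512] [-0.55  0.08  0.53  2.07  0.27  0.75  0.67]
now [  0.539  -0.108   0.266  19.917 -40.003]
[  0.56  -0.2    0.27  20.   -88.  ] 12 q [-0.53  0.33  0.69  1.82  0.15  0.97  0.09] 0.0
[[-0.04   0.05   0.015 -0.002 -0.36   0.94 ]
 [-0.036  0.053  0.016 -0.001 -0.341  0.94 ]
 [-0.032  0.055  0.017 -0.001 -0.341  0.94 ]
 [-0.028  0.057  0.018 -0.001 -0.341  0.94 ]
 [-0.024  0.059  0.018 -0.001 -0.341  0.94 ]
 [-0.02   0.06   0.019 -0.001 -0.341  0.94 ]
 [-0.015  0.061  0.019 -0.001 -0.341  0.94 ]
 [-0.011  0.062  0.02  -0.001 -0.341  0.94 ]
 [-0.006  0.063  0.02  -0.001 -0.342  0.94 ]
 [-0.001  0.063  0.02  -0.001 -0.342  0.94 ]
 [ 0.003  0.063  0.02  -0.001 -0.342  0.94 ]
 [ 0.008  0.062  0.02  -0.001 -0.342  0.94 ]]
0.019433639278185907 (-1, 1, -1, 1, -1, 1, -1) [ 3.1820e-01  5.1700e-01  1.5700e-02  4.7180e-01 -3.0000e-03  3.3140e-01
 -1.1560e-01 -3.2555e+00  0.0000e+00]
[ 0.0146 -0.0062  0.0002] [-0.001 -0.002 -1.   ]
[0.0037 0.0011 0.001 ] [ 0.     0.001 -1.   ]
[-0.0012 -0.0011  0.0006] [ 0.  0. -1.]
[-0.005  -0.0007 -0.004 ] [-0.004  0.001 -1.   ]
[-0.0021 -0.001  -0.0004] [ 0.002  0.    -1.   ]
[0.0028 0.0149 0.0045] [-0.001 -0.    -1.   ]
[-0.0005  0.0119 -0.0001] [-0.203 -0.006 -0.979]
[-0.0017  0.0116 -0.001 ] [-0.208 -0.005 -0.978]
[-0.0011  0.008  -0.0011] [-0.054 -0.    -0.999]
[-0.0011  0.0032 -0.0017] [-0.055 -0.    -0.998]
[-0.0012  0.0005 -0.0019] [-0.054 -0.001 -0.999]
[-0.0005  0.0005 -0.0017] [ 0.078  0.003 -0.997]
[-0.0008 -0.001  -0.0017] [ 0.276  0.009 -0.961]
[0.0011 0.0015 0.0046] [ 0.345  0.012 -0.939]
[-0.0101 -0.0056  0.0027] [ 0.235 -0.247 -0.94 ]
```

View pics/a14.png

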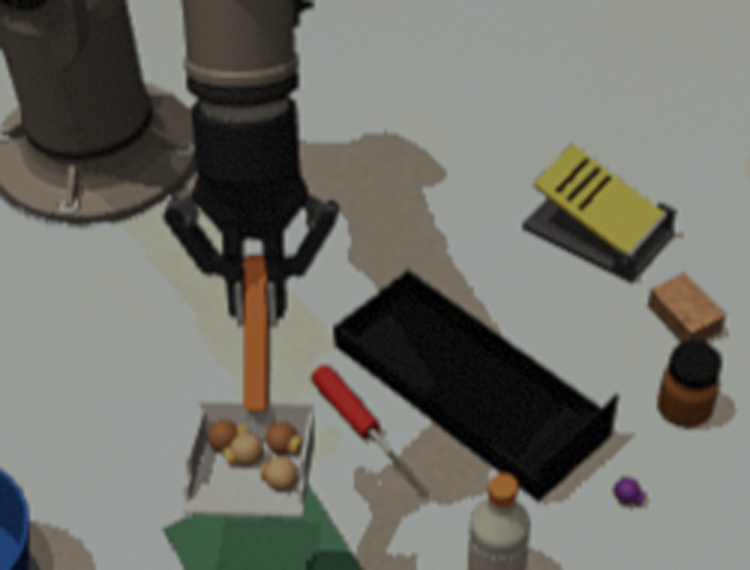

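apply_moves:
  moves: "1 -0.04 0.05 0.015 0 -0.34 0.94;1 -0.036 0.053 0.016 0 -0.34 0.94;1 -0.032 0.055 0.017 0 -0.34 0.94;1 -0.028 0.057 0.018 0 -0.34 0.94;1 -0.024 0.059 0.018 0 -0.34 0.94;1 -0.02 0.06 0.019 0 -0.34 0.94;1 -0.015 0.061 0.019 0 -0.34 0.94;1 -0.011 0.062 0.02 0 -0.34 0.94;1 -0.006 0.063 0.02 0 -0.34 0.94;1 -0.001 0.063 0.02 0 -0.34 0.94;1 0.003 0.063 0.02 0 -0.34 0.94;1 0.008 0.062 0.02 0 -0.34 0.94"

```text
t: 17.37
eef_pos: [0.5607, -0.1985, 0.2705]
tool_rot: [0.171, 0.985, 0.02, 0.005]
contact_force: [-0.5, 1.4, -2.3]
gripper_width: 0.198
```

```bash
python3 - <<'E'
from ikt import *
np.set_printoptions(suppress=True)
log(); o=bot.get_obs(); print(o["t"],o["contact_force"],o["q"].round(2))
gent([(.571,-.256,.255,18,-135)],[12])
a=cam("scene"); save(a,"a15.png",(80,130,330,320),3)
E
python3 scan.py | sed -n 2,6p
```

```text
17.3667 [-0.54591265  1.39595694 -2.32389047] [-0.5   0.32  0.68  1.84  0.17  0.99  0.11]
now [  0.561  -0.199   0.27   19.747 -87.825]
[   0.571   -0.256    0.255   18.    -135.   ] 12 q [-0.37  0.57  0.77  1.56 -0.09  1.26 -0.41] 0.0
[[ 0.005  0.034  0.024  0.036 -0.375  0.926]
 [ 0.008  0.034  0.023  0.037 -0.328  0.926]
 [ 0.011  0.033  0.023  0.037 -0.326  0.927]
 [ 0.014  0.033  0.023  0.037 -0.324  0.928]
 [ 0.016  0.032  0.022  0.037 -0.321  0.929]
 [ 0.019  0.031  0.022  0.037 -0.319  0.93 ]
 [ 0.021  0.029  0.021  0.037 -0.317  0.93 ]
 [ 0.023  0.028  0.021  0.037 -0.314  0.931]
 [ 0.026  0.026  0.02   0.037 -0.312  0.932]
 [ 0.028  0.025  0.02   0.037 -0.31   0.933]
 [ 0.03   0.023  0.019  0.037 -0.307  0.934]
 [ 0.032  0.021  0.018  0.037 -0.305  0.934]]
-165 [(18, np.float64(0.84), np.float64(0.34)), (0, np.float64(0.29), np.float64(0.64)), (-20, np.float64(0.31), np.float64(0.7)), (-40, np.float64(0.51), np.float64(0.32)), (-55, np.float64(0.36), np.float64(0.05)), (-65, np.float64(0.57), np.float64(0.02))] [ 1.01  0.34  0.15  2.12 -1.35  1.25  0.73]
-150 [(18, np.float
[... 498 characters left out ...]
9)), (-65, np.float64(0.15), np.float64(0.14))] [ 0.68  0.62  0.55  1.75 -1.16  1.78  0.83]
-120 [(18, np.float64(0.38), np.float64(0.68)), (0, np.float64(0.29), np.float64(0.66)), (-20, np.float64(0.39), np.float64(0.64)), (-40, np.float64(0.32), np.float64(0.37)), (-55, np.float64(0.23), np.float64(0.13)), (-65, np.float64(0.16), np.float64(0.02))] [ 0.73  0.7   0.44  1.57 -1.01  1.9   0.87]
-105 [(18, np.float64(0.27), np.float64(0.56)), (0, np.float64(0.39), np.float64(0.57)), (-20, np.float64(0.4), np.float64(0.57)), (-40, np.float64(0.32), np.float64(0.25)), (-55, np.float64(0.24), np.float64(0.02)), (-65, np.float64(0.49), np.float64(0.02))] [ 0.97  0.75 -0.02  1.39 -0.71  1.9   0.79]
```

View pics/a15.png

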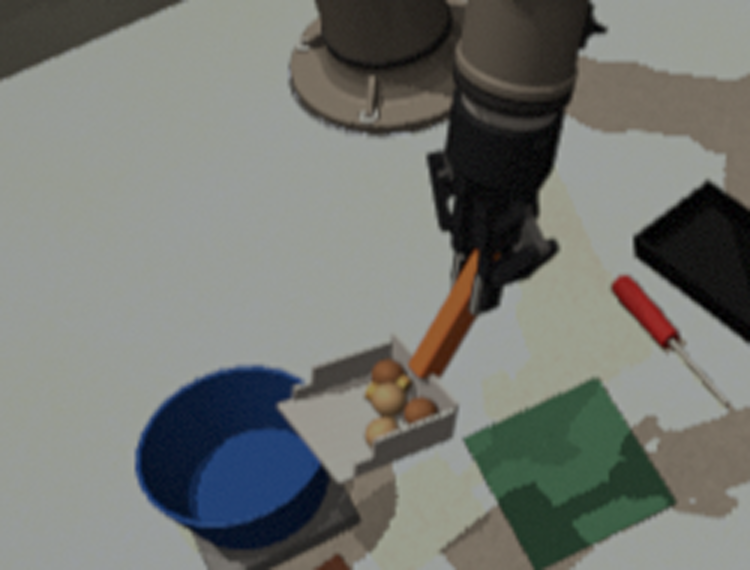

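apply_moves:
  moves: "1 0.005 0.034 0.024 0.037 -0.33 0.926;1 0.008 0.034 0.023 0.037 -0.328 0.926;1 0.011 0.033 0.023 0.037 -0.326 0.927;1 0.014 0.033 0.023 0.037 -0.324 0.928;1 0.016 0.032 0.022 0.037 -0.321 0.929;1 0.019 0.031 0.022 0.037 -0.319 0.93;1 0.021 0.029 0.021 0.037 -0.317 0.93;1 0.023 0.028 0.021 0.037 -0.314 0.931;1 0.026 0.026 0.02 0.037 -0.312 0.932;1 0.028 0.025 0.02 0.037 -0.31 0.933;1 0.03 0.023 0.019 0.037 -0.307 0.934;1 0 0 0 0 0 0"

```text
t: 18.42
eef_pos: [0.5702, -0.2527, 0.2563]
tool_rot: [0.148, 0.925, -0.345, -0.054]
contact_force: [-0.2, -0.2, -1.8]
gripper_width: 0.197
```

Run:
```python
from ikt import *
np.set_printoptions(suppress=True)
log(); o=bot.get_obs(); print(o["t"],o["contact_force"],o["q"].round(2))
a=cam("scene"); save(a,"a16.png",(80,160,280,310),4); b=cam("side"); save(b,"s16.png",(330,60,530,210),4)
r=nets.spot_point(a,"tub_rim"); s2=nets.spot_point(b,"tub_rim"); print([(i["location"],i["score"]) for i in r[:2]],[(i["location"],i["score"]) for i in s2[:2]])
f=np.array([np.cos(np.radians(-132)),np.sin(np.radians(-132))]); l=TUB-f*.03
gen([(*l,.16,0,-132),(*l,.14,-20,-132)],[6,6])
```

```text
18.4167 [-0.15109288 -0.16421645 -1.77671403] [-0.37  0.55  0.8   1.62 -0.09  1.22 -0.3 ]
[([155.6, 275.1], 0.72), ([346.6, 289.7], 0.57)] [([434.0, 150.0], 0.64)]
now [   0.472   -0.366    0.211   17.998 -130.86 ]
[   0.46    -0.362    0.16     0.    -132.   ] 6 tcp [ 0.547 -0.265  0.251] q [-0.23  0.43  0.74  1.71 -0.32  1.12 -0.12] 0.0
[[-0.01   0.025  0.014  0.75  -0.056  0.047]
 [-0.012  0.029  0.015  0.75  -0.01   0.046]
 [-0.012  0.033  0.015  0.75  -0.007  0.047]
 [-0.012  0.036  0.015  0.75  -0.005  0.047]
 [-0.012  0.04   0.016  0.75  -0.002  0.047]
 [-0.012  0.044  0.016  0.75   0.     0.047]]
[   0.46    -0.362    0.14   -20.    -132.   ] 6 tcp [ 0.521 -0.294  0.27 ] q [ 0.04  0.37  0.69  1.77 -0.63  1.19  0.25] 0.0
[[-0.     0.046 -0.034  0.833  0.002  0.   ]
 [-0.     0.047 -0.034  0.833  0.002  0.   ]
 [-0.     0.049 -0.034  0.833  0.002 -0.   ]
 [-0.     0.051 -0.034  0.833  0.002  0.   ]
 [-0.     0.052 -0.035  0.833  0.002 -0.   ]
 [-0.     0.054 -0.035  0.833  0.002  0.   ]]
```

View pics/a16.png

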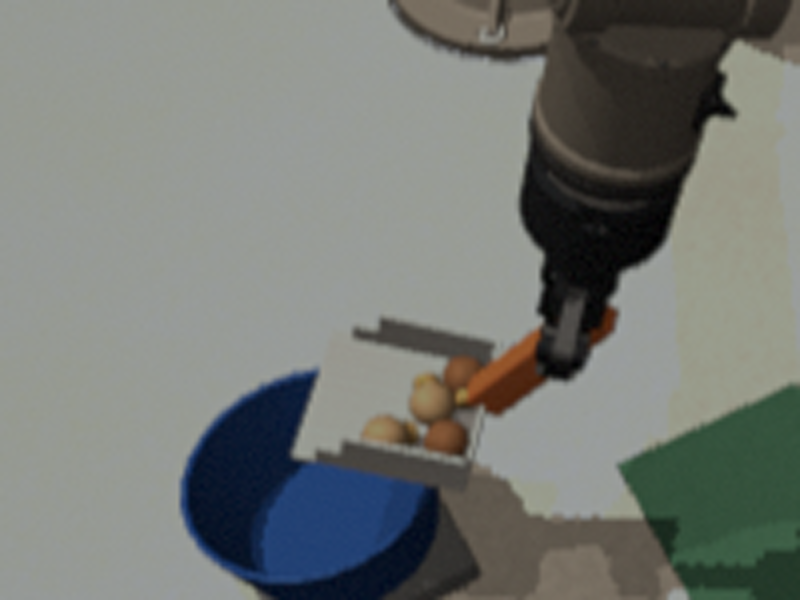

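View pics/s16.png

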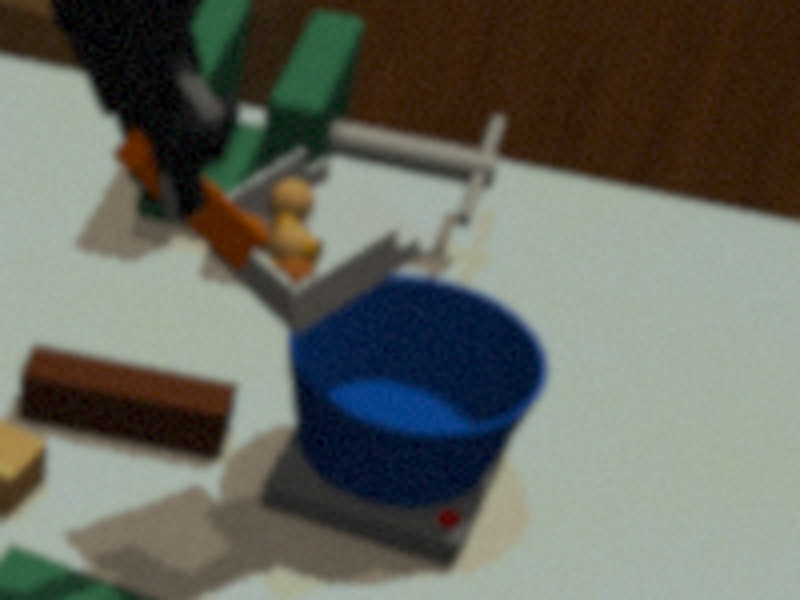

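Run:
```python
from ikt import *
a=cam("scene");b=cam("side")
for u in [(434.5,148.7),(432.9,145.4),(434,150)]: print(atz(b,u,.105))
for u in [(155.9,275.9),(155.6,275.1)]: print(atz(a,u,.105))
# side rim check
th=np.linspace(0,2*np.pi,9)[:-1]
for C in [(.4397,-.3843),(.443,-.384)]:
    X=np.c_[C[0]+.08*np.cos(np.linspace(0,6.28,200)),C[1]+.08*np.sin(np.linspace(0,6.28,200)),np.full(200,.105)]
    for p in (a,b):
        im=p["image"][:,:,::-1].copy()
        for u in proj(p,X): im[int(round(u[1])),int(round(u[0]))]=(0,0,255)
        l=(80,200) if p is a else (330,60)
        cv2.imwrite(f"pics/rim_{C[0]}_{'a' if p is a else 'b'}.png",cv2.resize(im[l[1]:l[1]+150,l[0]:l[0]+200],None,fx=4,fy=4))
```

```text
[ 0.43452229 -0.37753815  0.105     ]
[ 0.44083602 -0.389056    0.105     ]
[ 0.43463184 -0.37200651  0.105     ]
[ 0.43513669 -0.38444672  0.105     ]
[ 0.43249441 -0.38397601  0.105     ]
```

View pics/rim_0.4397_a.png

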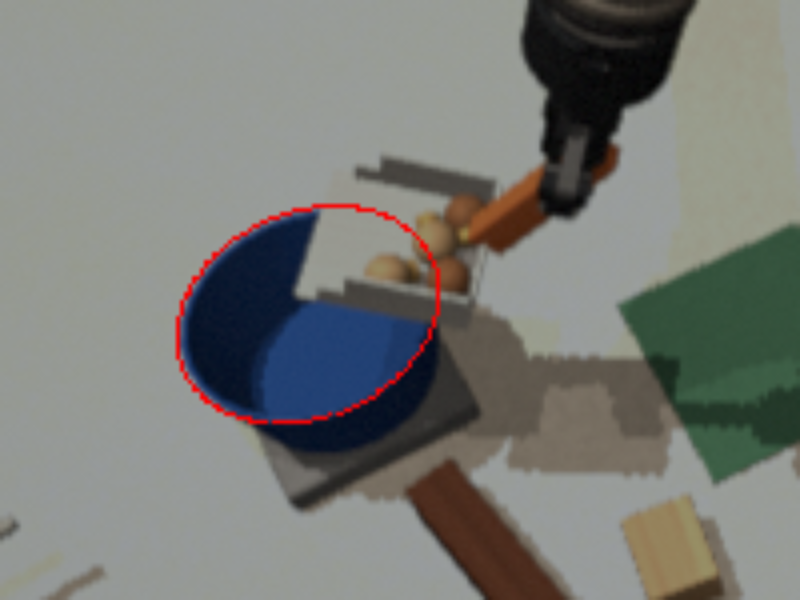

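View pics/rim_0.4397_b.png

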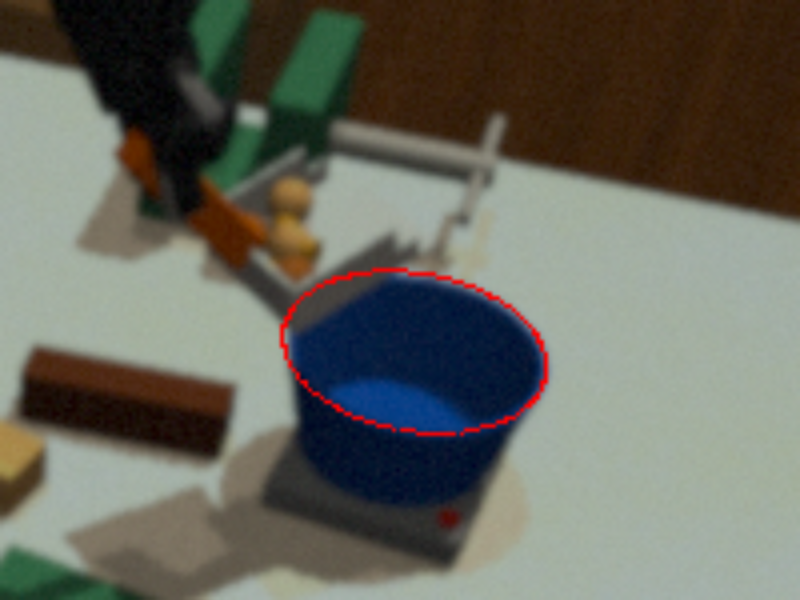

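apply_moves:
  moves: "1 -0.01 0.025 0.014 0.75 -0.02 0.047;1 -0.012 0.029 0.015 0.75 -0.01 0.047;1 -0.012 0.033 0.015 0.75 -0.007 0.047;1 -0.012 0.036 0.015 0.75 -0.005 0.047;1 -0.012 0.04 0.016 0.75 -0.002 0.047;1 -0.012 0.044 0.016 0.75 0 0.047;1 0 0.046 -0.034 0.833 0 0;1 0 0.047 -0.034 0.833 0 0;1 0 0.049 -0.034 0.833 0 0;1 0 0.051 -0.034 0.833 0 0;1 0 0.052 -0.035 0.833 0 0;1 0 0.054 -0.035 0.833 0 0"

```text
t: 19.72
eef_pos: [0.5201, -0.2951, 0.2706]
tool_rot: [-0.162, 0.92, -0.352, 0.065]
contact_force: [-0.0, 0.4, -3.0]
gripper_width: 0.198
```

Run:
```python
from ikt import *
np.set_printoptions(suppress=True)
log(); o=bot.get_obs(); print(o["t"],o["contact_force"],o["q"].round(2))
a=cam("scene"); save(a,"a17.png",(80,160,280,310),4); b=cam("side"); save(b,"s17.png",(330,60,530,210),4)
f=np.array([np.cos(np.radians(-132)),np.sin(np.radians(-132))]); l=TUB-f*.03
gen([(*l,.13,-45,-132),(*l,.13,-62,-132)],[8,6])
```

```text
19.7167 [-0.02108745  0.44838294 -2.99623516] [ 0.11  0.35  0.63  1.79 -0.62  1.13  0.27]
now [   0.456   -0.366    0.141  -19.903 -132.406]
[   0.46    -0.362    0.13   -45.    -132.   ] 8 tcp [ 0.478 -0.341  0.286] q [ 0.46  0.46  0.56  1.77 -0.95  1.48  0.64] 0.0
[[ 0.002  0.041 -0.046  0.784 -0.053 -0.01 ]
 [-0.001  0.042 -0.046  0.784 -0.004 -0.012]
 [-0.001  0.043 -0.046  0.784 -0.004 -0.011]
 [-0.001  0.043 -0.046  0.784 -0.005 -0.011]
 [-0.001  0.044 -0.046  0.784 -0.005 -0.011]
 [-0.001  0.045 -0.046  0.784 -0.006 -0.01 ]
 [-0.001  0.045 -0.046  0.784 -0.007 -0.01 ]
 [-0.001  0.046 -0.046  0.784 -0.007 -0.009]]
[   0.46    -0.362    0.13   -62.    -132.   ] 6 tcp [ 0.447 -0.376  0.287] q [ 0.69  0.61  0.49  1.73 -1.09  1.73  0.82] 0.0
[[-0.     0.039 -0.053  0.708  0.001 -0.   ]
 [-0.     0.039 -0.053  0.708  0.001  0.   ]
 [-0.     0.039 -0.053  0.708  0.001  0.   ]
 [-0.     0.039 -0.053  0.708  0.001  0.   ]
 [-0.     0.039 -0.053  0.708  0.001 -0.   ]
 [-0.     0.039 -0.053  0.708  0.001 -0.   ]]
```

View pics/a17.png

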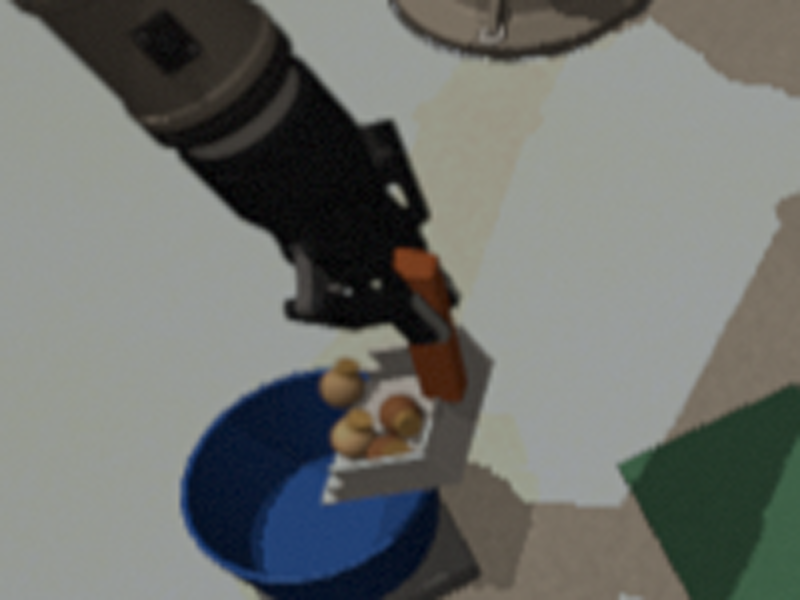

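View pics/s17.png

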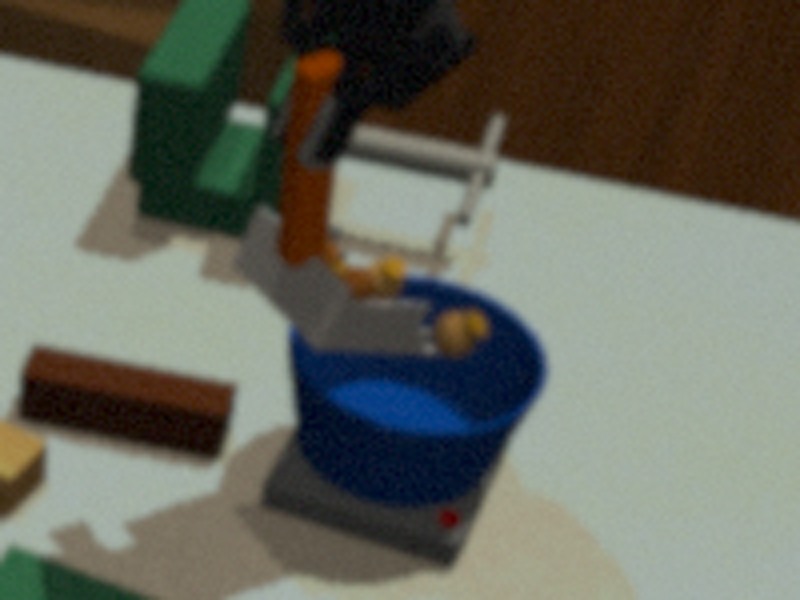

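apply_moves:
  moves: "1 0 0.041 -0.046 0.784 0 -0.01;1 0 0.042 -0.046 0.784 0 -0.01;1 0 0.043 -0.046 0.784 0 -0.01;1 0 0.043 -0.046 0.784 0 -0.01;1 0 0.044 -0.046 0.784 0 -0.01;1 0 0.045 -0.046 0.784 0 -0.01;1 0 0.045 -0.046 0.784 0 -0.01;1 0 0.046 -0.046 0.784 0 0;1 0 0 0 0 0 0"

```text
t: 20.57
eef_pos: [0.4796, -0.3397, 0.284]
tool_rot: [-0.356, 0.863, -0.33, 0.138]
contact_force: [-1.2, -0.1, -2.4]
gripper_width: 0.195
```

Run:
```python
from ikt import *
np.set_printoptions(suppress=True)
log(); o=bot.get_obs(); print(o["t"],o["contact_force"],o["q"].round(2))
a=cam("scene"); save(a,"a18.png",(80,160,280,310),4); b=cam("side"); save(b,"s18.png",(330,60,530,210),4)
f=np.array([np.cos(np.radians(-132)),np.sin(np.radians(-132))]); l=TUB-f*.03
gen([(*l,.13,-62,-132)],[2])
```

```text
20.5667 [-1.21552081 -0.13628302 -2.42406512] [ 0.49  0.45  0.55  1.8  -0.99  1.41  0.71]
now [   0.464   -0.359    0.129  -44.882 -131.681]
[   0.46    -0.362    0.13   -62.    -132.   ] 2 tcp [ 0.447 -0.376  0.287] q [ 0.7   0.6   0.48  1.73 -1.09  1.73  0.82] 0.0
[[-0.001  0.136 -0.168  2.14  -0.021  0.03 ]
 [-0.005  0.134 -0.17   2.14   0.038  0.021]]
```

View pics/a18.png

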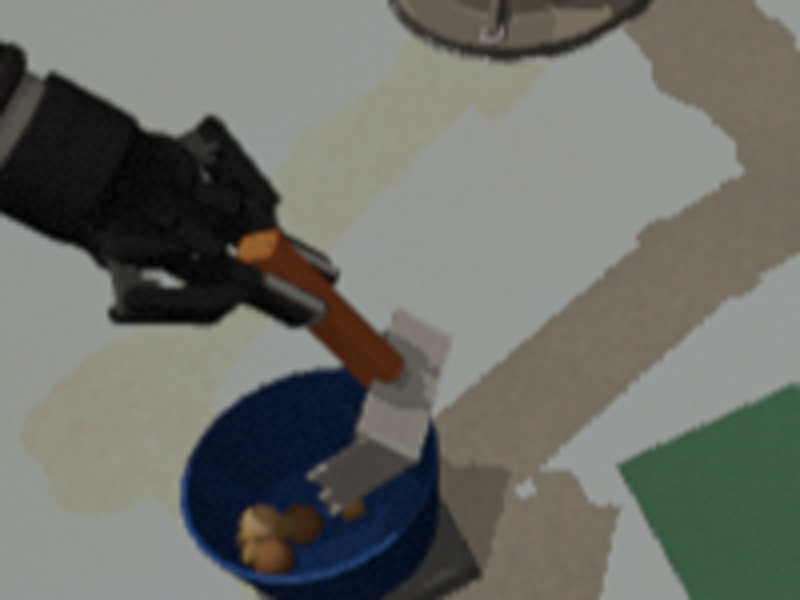

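View pics/s18.png

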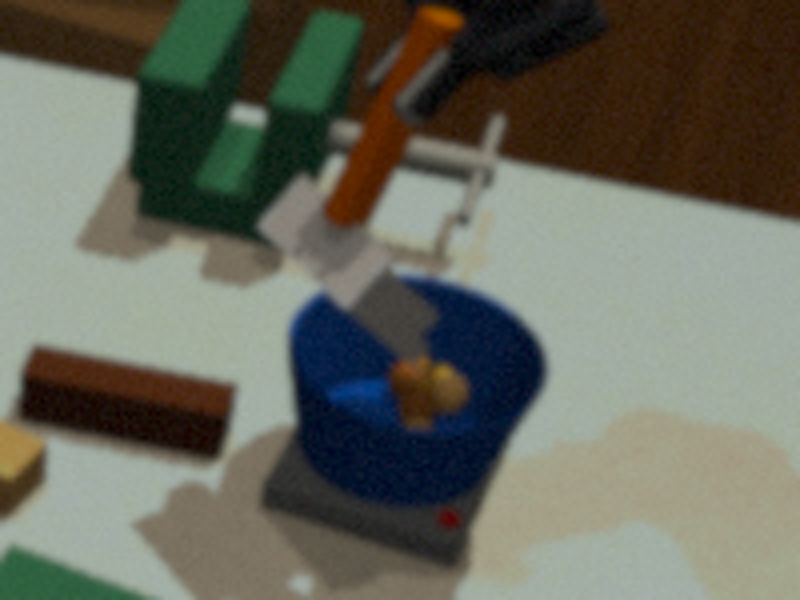

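Run:
```python
from ikt import *
np.set_printoptions(suppress=True)
l=np.array([.464,-.359])
Rt,Pt=scoop_pose_lip([.575,-.151-.048,.1],0,-90); print(Pt)
gen([(*l,.17,-40,-132),(*l,.21,0,-132),(.5747,-.199,.1,0,-90)],[2,10,11])
```

```text
[ 0.57478851 -0.06914125  0.1906    ]
now [   0.464   -0.359    0.129  -44.882 -131.681]
[   0.464   -0.359    0.17   -40.    -132.   ] 2 tcp [ 0.491 -0.328  0.323] q [ 0.39  0.38  0.57  1.74 -0.86  1.44  0.5 ] 0.0
[[ 0.005 -0.152 -0.072 -0.61  -0.029  0.028]
 [ 0.002 -0.147 -0.077 -0.61   0.025  0.03 ]]
[   0.464   -0.359    0.21     0.    -132.   ] 10 tcp [ 0.551 -0.262  0.301] q [-0.21  0.37  0.69  1.65 -0.25  1.21 -0.19] 0.0
[[ 0.    -0.071  0.052 -1.    -0.002  0.   ]
 [ 0.    -0.07   0.05  -1.    -0.002 -0.   ]
 [ 0.    -0.068  0.049 -1.    -0.002  0.   ]
 [ 0.    -0.066  0.048 -1.    -0.002 -0.   ]
 [ 0.    -0.064  0.047 -1.    -0.002 -0.   ]
 [ 0.    -0.061  0.046 -1.    -0.002 -0.   ]
 [ 0.    -0.059  0.045 -1.    -0.002  0.   ]
 [ 0.    -0.057  0.045 -1.    -0.002  0.   ]
 [ 0.    -0.055  0.044 -1.    -0.002 -0.   ]
 [ 0.    -0.052  0.044 -1.    -0.002 -0.   ]]
[  0.575  -0.199   0.1     0.    -90.   ] 11 tcp [ 0.574 -0.069  0.191] q [-0.36  0.39  0.45  1.84 -0.2   0.96  0.19] 0.0
[[-0.091 -0.144  0.083  0.     0.    -0.955]
 [-0.081 -0.145  0.083  0.     0.    -0.955]
 [-0.071 -0.145  0.083  0.     0.    -0.955]
 [-0.061 -0.145  0.083  0.     0.    -0.955]
 [-0.051 -0.144  0.083  0.     0.    -0.955]
 [-0.042 -0.142  0.083  0.     0.    -0.955]
 [-0.032 -0.14   0.083  0.     0.    -0.955]
 [-0.023 -0.137  0.083  0.     0.    -0.955]
 [-0.014 -0.133  0.083  0.     0.    -0.955]
 [-0.005 -0.129  0.083  0.     0.    -0.955]
 [ 0.004 -0.124  0.083  0.     0.    -0.955]]
```

apply_moves:
  moves: "1 0.003 -0.15 -0.074 -0.61 0 0.03;1 0.002 -0.147 -0.077 -0.61 0 0.03;1 0 -0.071 0.052 -1 0 0;1 0 -0.07 0.05 -1 0 0;1 0 -0.068 0.049 -1 0 0;1 0 -0.066 0.048 -1 0 0;1 0 -0.064 0.047 -1 0 0;1 0 -0.061 0.046 -1 0 0;1 0 -0.059 0.045 -1 0 0;1 0 -0.057 0.045 -1 0 0;1 0 -0.055 0.044 -1 0 0;1 0 -0.052 0.044 -1 0 0"

```text
t: 21.67
eef_pos: [0.5524, -0.26, 0.3031]
tool_rot: [0.001, 0.934, -0.356, 0.003]
contact_force: [-0.4, 0.0, -1.5]
gripper_width: 0.198
```

Run:
```python
from ikt import *
np.set_printoptions(suppress=True)
log(); o=bot.get_obs(); print(o["t"],o["contact_force"],o["q"].round(2))
a=cam("scene"); save(a,"a19.png",(80,160,330,350),3)
gen([(.5747,-.199,.1,0,-90)],[11])
```

```text
21.6667 [-0.410572    0.00627639 -1.49617011] [-0.17  0.35  0.67  1.67 -0.23  1.19 -0.17]
now [   0.47    -0.353    0.211    0.108 -131.423]
[  0.575  -0.199   0.1     0.    -90.   ] 11 tcp [ 0.574 -0.069  0.191] q [-0.33  0.38  0.42  1.84 -0.19  0.95  0.17] 0.0
[[-0.085 -0.138  0.083  0.005 -0.061 -0.941]
 [-0.079 -0.139  0.084  0.002  0.002 -0.941]
 [-0.07  -0.139  0.084  0.002  0.001 -0.941]
 [-0.061 -0.139  0.084  0.002  0.001 -0.941]
 [-0.051 -0.138  0.084  0.002  0.001 -0.941]
 [-0.042 -0.136  0.084  0.002  0.001 -0.941]
 [-0.033 -0.134  0.084  0.002  0.001 -0.941]
 [-0.024 -0.131  0.084  0.002  0.001 -0.941]
 [-0.016 -0.128  0.084  0.002  0.    -0.941]
 [-0.007 -0.124  0.084  0.002  0.    -0.941]
 [ 0.001 -0.119  0.084  0.002  0.    -0.941]]
```

View pics/a19.png

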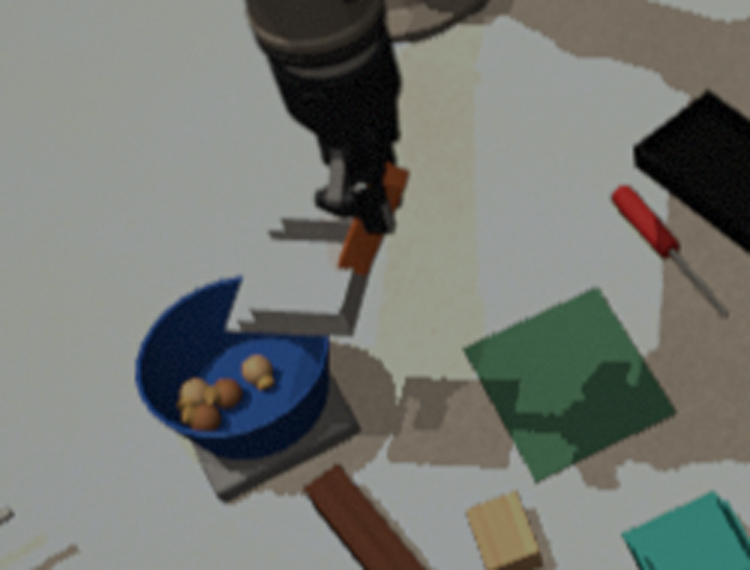

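All four knobs are in the tub, seen at about (145–165, 282–300) in the scene image, and the scoop is empty. Next I move the scoop to the mat.

apply_moves:
  moves: "1 -0.085 -0.138 0.083 0 -0.02 -0.941;1 -0.079 -0.139 0.084 0 0 -0.941;1 -0.07 -0.139 0.084 0 0 -0.941;1 -0.061 -0.139 0.084 0 0 -0.941;1 -0.051 -0.138 0.084 0 0 -0.941;1 -0.042 -0.136 0.084 0 0 -0.941;1 -0.033 -0.134 0.084 0 0 -0.941;1 -0.024 -0.131 0.084 0 0 -0.941;1 -0.016 -0.128 0.084 0 0 -0.941;1 -0.007 -0.124 0.084 0 0 -0.941;1 0 -0.119 0.084 0 0 -0.941;1 0 0 0 0 0 0"

```text
t: 22.72
eef_pos: [0.572, -0.0705, 0.1899]
tool_rot: [-0.002, 1.0, -0.0, 0.001]
contact_force: [-0.8, 0.8, -1.9]
gripper_width: 0.201
```

Run:
```python
from ikt import *
np.set_printoptions(suppress=True)
log(); o=bot.get_obs(); print(o["t"],o["contact_force"],o["q"].round(2))
a=cam("scene"); save(a,"a20.png",(180,180,380,330),4); b=cam("side"); save(b,"s20.png",(260,140,460,290),4)
gen([(.5747,-.199,.02,0,-90),(.5747,-.199,.004,0,-90)],[3,4])
```

```text
22.7167 [-0.79755258  0.8302702  -1.85371825] [-0.31  0.38  0.42  1.86 -0.19  0.94  0.2 ]
now [  0.572  -0.205   0.101  -0.074 -90.616]
[  0.575  -0.199   0.02    0.    -90.   ] 3 tcp [ 0.574 -0.069  0.111] q [-0.3   0.49  0.38  1.9  -0.25  0.8   0.22] 0.0
[[ 0.007 -0.016  0.225 -0.006 -0.058 -0.051]
 [ 0.005 -0.016  0.225 -0.006 -0.    -0.051]
 [ 0.005 -0.016  0.225 -0.006 -0.    -0.051]]
[  0.575  -0.199   0.004   0.    -90.   ] 4 tcp [ 0.574 -0.069  0.095] q [-0.29  0.51  0.37  1.91 -0.26  0.77  0.23] 0.0
[[0.    0.    0.033 0.    0.    0.   ]
 [0.    0.    0.033 0.    0.    0.   ]
 [0.    0.    0.033 0.    0.    0.   ]
 [0.    0.    0.033 0.    0.    0.   ]]
```

View pics/a20.png

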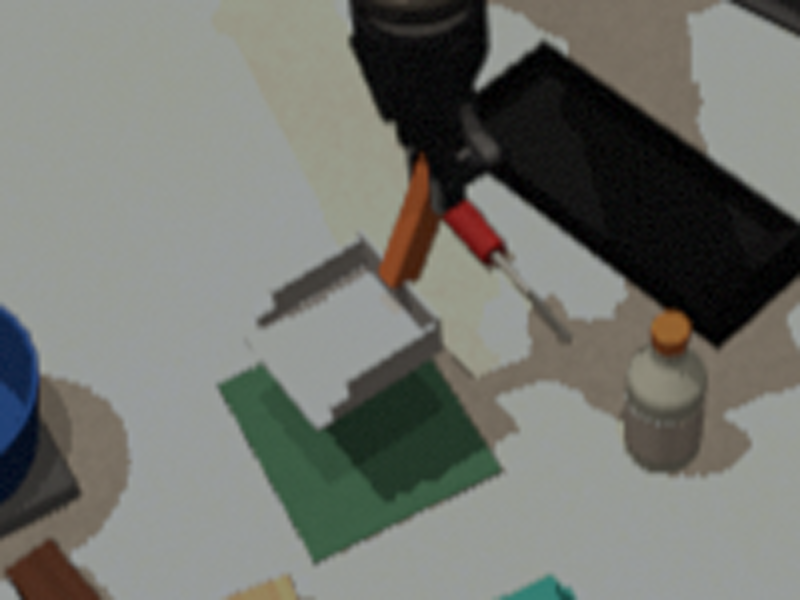

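View pics/s20.png

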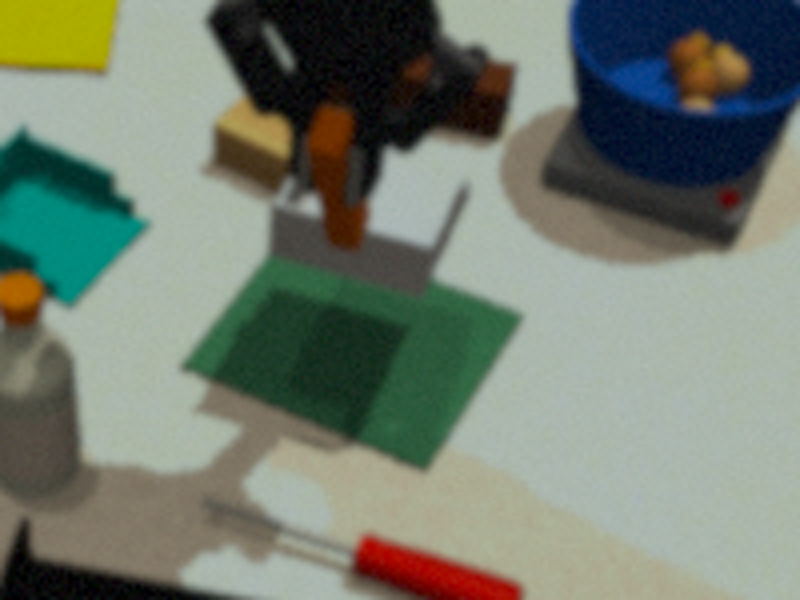

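apply_moves:
  moves: "1 0.006 -0.016 0.225 0 -0.02 -0.051;1 0.006 -0.016 0.225 0 0 -0.051;1 0.006 -0.016 0.225 0 0 -0.051;1 0 0 0.033 0 0 0;1 0 0 0.033 0 0 0;1 0 0 0.033 0 0 0;1 0 0 0.025 0 0 0;1 0 0 0 0 0 0;1 0 0 0 0 0 0"

```text
t: 23.57
eef_pos: [0.575, -0.0709, 0.0963]
tool_rot: [-0.001, 1.0, 0.0, 0.002]
contact_force: [-0.3, 0.8, -1.7]
gripper_width: 0.196
```

Run:
```python
from ikt import *
np.set_printoptions(suppress=True)
log(); o=bot.get_obs(); print(o["t"],o["contact_force"],o["q"].round(2))
a=cam("scene"); save(a,"a21.png",(180,180,380,330),4); b=cam("side"); save(b,"s21.png",(240,150,440,300),4)
print("glue",atz(a,(345,294),0.0),atz(b,(267,258),0.))
gen([(.5747,-.199,.004,0,-90)],[1])
```

```text
23.5667 [-0.25801587  0.78776549 -1.74429768] [-0.27  0.51  0.37  1.92 -0.26  0.76  0.25]
glue [ 0.7220585  -0.00317888  0.        ] [ 0.71151669  0.01049825 -0.        ]
now [  0.575  -0.201   0.005  -0.066 -90.095]
[  0.575  -0.199   0.004   0.    -90.   ] 1 tcp [ 0.574 -0.069  0.095] q [-0.29  0.51  0.37  1.91 -0.26  0.77  0.23] 0.0
[[-0.004 -0.014  0.013 -0.016 -0.044 -0.024]]
```

View pics/a21.png

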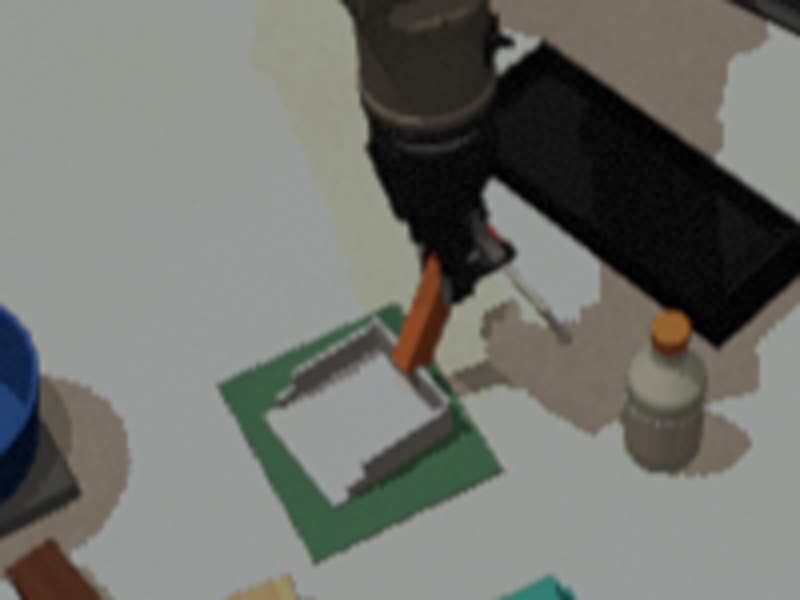

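View pics/s21.png

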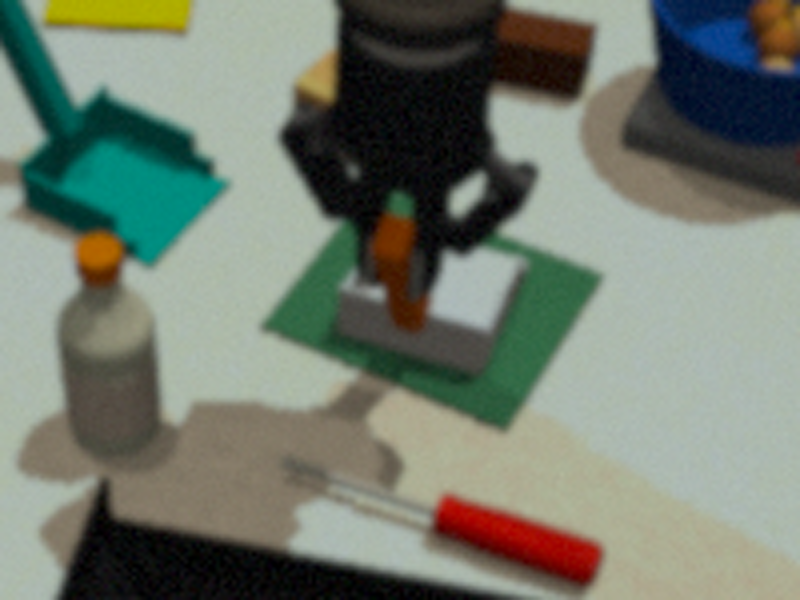

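apply_moves:
  moves: "1 0 0 0.012 0 0 0;1 0 0 0.008 0 0 0;1 0 0 0 0 0 0"

```text
t: 23.92
eef_pos: [0.5752, -0.0706, 0.0945]
tool_rot: [-0.001, 1.0, 0.0, 0.002]
contact_force: [-2.7, 1.4, 11.1]
gripper_width: 0.194
```

apply_moves:
  moves: "1 0 0 -0.007 0 0 0;1 0 0 0 0 0 0;0.3 0 0 0 0 0 0;-0.2 0 0 0 0 0 0;-0.7 0 0 0 0 0 0;-1 0 0 0 0 0 0;-1 0 0 0 0 0 0;-1 0 0 0 0 0 0;-1 0 0 0 0 0 0"

```text
t: 24.67
eef_pos: [0.5744, -0.0707, 0.0936]
tool_rot: [-0.001, 1.0, 0.0, 0.001]
contact_force: [0.5, -0.6, 0.5]
gripper_width: 1.001
```

Run:
```python
from ikt import *
o=bot.get_obs(); print(o["t"],o["contact_force"],o["gripper_width"])
w=cam("wrist"); save(w,"w22.png"); b=cam("side"); save(b,"s22.png",(240,150,440,300),4)
```

```text
24.6667 [ 0.45620529 -0.59375654  0.50486114] 1.0005330978538598
```

View pics/w22.png

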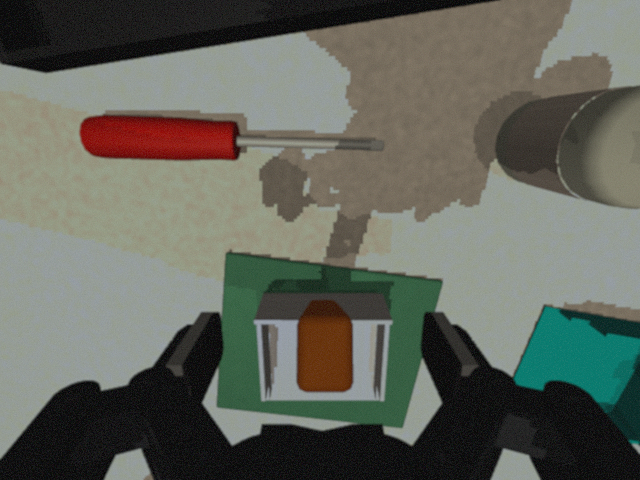

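View pics/s22.png

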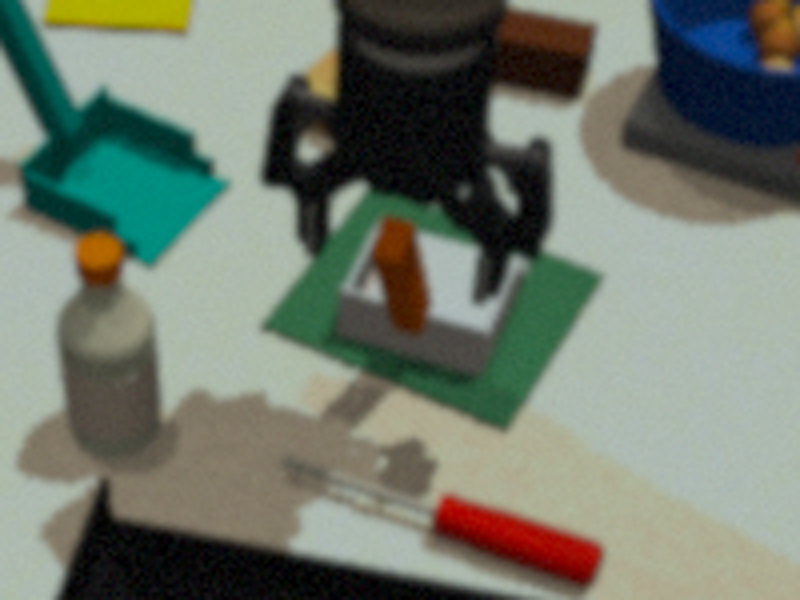

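apply_moves:
  moves: "-1 0 0 -0.1 0 0 0;-1 0 0 -0.25 0 0 0;-1 0 0 -0.33 0 0 0;-1 0 0 -0.33 0 0 0;-1 0 0 -0.33 0 0 0;-1 0 0 -0.1 0 0 0"

```text
t: 25.27
eef_pos: [0.5768, -0.0718, 0.2738]
tool_rot: [-0.001, 1.0, -0.0, 0.006]
contact_force: [0.8, -0.6, 0.1]
gripper_width: 1.004
```

Run:
```python
from ikt import *
np.set_printoptions(suppress=True)
o=bot.get_obs(); print(o["t"],o["eef_pos"])
a=cam("scene"); b=cam("side"); save(a,"a23.png")
ra=nets.spot_point(a,"treadle_pad");rb=nets.spot_point(b,"treadle_pad");ha=nets.spot_point(a,"treadle_hinge");hb=nets.spot_point(b,"treadle_hinge")
for p,r,z in [(a,ra,.061),(b,rb,.061),(a,ha,.03),(b,hb,.03)]:
    if r: print(r[0]["location"],r[0]["score"],atz(p,r[0]["location"],z))
Rc,P,_=pose(); rows(Rc,[.48,.20,.22]); 
R2=tgt(107.3); rows(R2,[.42,.355,.2],R0=Rc,P0=np.array([.48,.2,.22]))
```

```text
25.2667 [ 0.57679453 -0.07181471  0.27383907]
[368.5, 156.9] 0.61 [0.40690797 0.3533978  0.061     ]
[348.3, 451.3] 0.96 [0.41049056 0.35262651 0.061     ]
[395.1, 178.7] 0.87 [0.50985454 0.37758633 0.03      ]
[285.0, 452.4] 0.9 [0.50480617 0.38111042 0.03      ]
n 8 shift/row [-0.0967 -0.282   0.0473] turn/row [0. 0. 0.] | total mm [ -92.8 -270.7   45.4] deg [0. 0. 0.]
n 27 shift/row [-0.0185 -0.0478  0.0062] turn/row [-0.001  -0.0001 -0.9931] | total mm [ -59.9 -155.    20.2] deg [  -0.11   -0.01 -107.26]
```

View pics/a23.png

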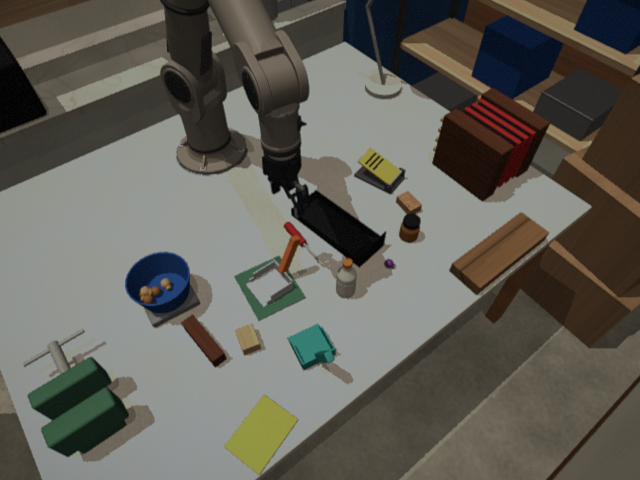

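apply_moves:
  moves: "1 -0.097 -0.282 0.047 0 0 0;1 -0.097 -0.282 0.047 0 0 0;1 -0.097 -0.282 0.047 0 0 0;1 -0.097 -0.282 0.047 0 0 0;1 -0.097 -0.282 0.047 0 0 0;1 -0.097 -0.282 0.047 0 0 0;1 -0.097 -0.282 0.047 0 0 0;1 -0.097 -0.282 0.047 0 0 0;1 -0.118 -0.255 0.12 0 0 0;1 -0.118 -0.255 0.12 0 0 0;1 -0.118 -0.255 0.12 0 0 0;1 -0.118 -0.255 0.12 0 0 0"

```text
t: 26.57
eef_pos: [0.4225, 0.3228, 0.1619]
tool_rot: [0.0, 1.0, 0.0, -0.0]
contact_force: [0.6, 0.1, 0.7]
gripper_width: 0.003
```

apply_moves:
  moves: "1 -0.118 -0.255 0.12 0 0 0;1 0 0 0 0 0 0;1 0 0 0 0 0 0"

```text
t: 26.82
eef_pos: [0.4075, 0.3538, 0.1471]
tool_rot: [0.001, 1.0, 0.003, -0.001]
contact_force: [0.4, -0.3, 0.4]
gripper_width: 0.001
```

Run:
```python
from ikt import *
np.set_printoptions(suppress=True)
o=bot.get_obs(); print(o["t"],o["eef_pos"],o["gripper_width"],o["contact_force"])
a=cam("scene"); save(a,"a24.png",(300,90,450,202),5); b=cam("side"); save(b,"s24.png",(240,330,440,480),4); w=cam("wrist"); save(w,"w24.png")
Rc,P,_=pose(); rows(Rc,[.409,.353,.075])
print(proj(w,[.409,.353,.061]),[ (i["location"],i["score"],atz(w,i["location"],.061)) for i in nets.spot_point(w,"treadle_pad")[:1]],[ (i["location"],i["score"],atz(w,i["location"],.03)) for i in nets.spot_point(w,"treadle_hinge")[:1]])
```

```text
26.8167 [0.40746981 0.35378698 0.1471047 ] 0.0013752950752409995 [ 0.44102994 -0.29443837  0.36778455]
n 2 shift/row [-0.0071 -0.0069  0.3089] turn/row [0. 0. 0.] | total mm [-1.7 -1.7 74.1] deg [0. 0. 0.]
[[319.98895748 248.56231325]] [([324.0, 251.0], 0.86, array([0.41180546, 0.35119584, 0.061     ]))] [([444.0, 204.8], 0.78, array([0.50316971, 0.37749723, 0.03      ]))]
```

View pics/a24.png

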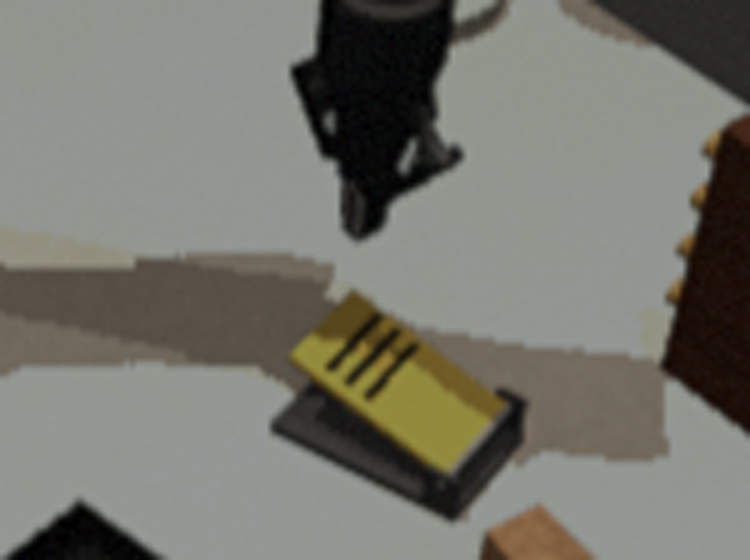

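View pics/s24.png

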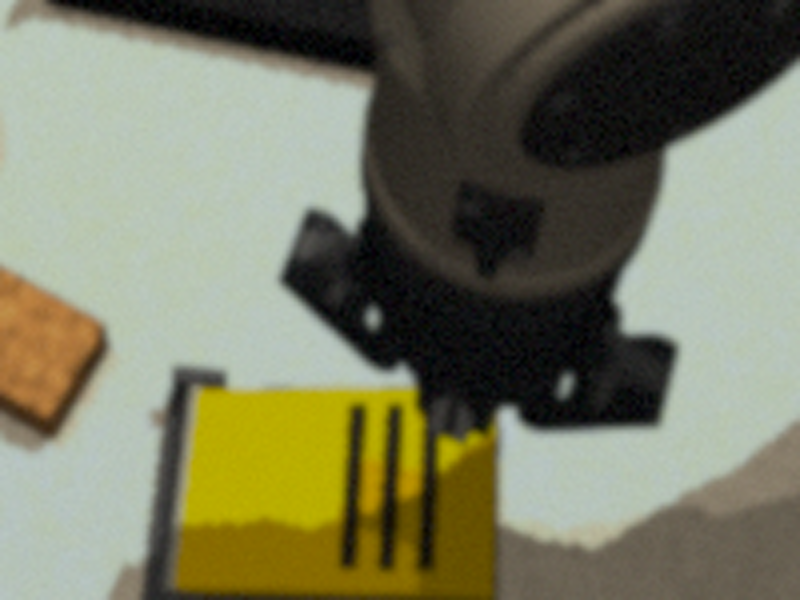

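View pics/w24.png

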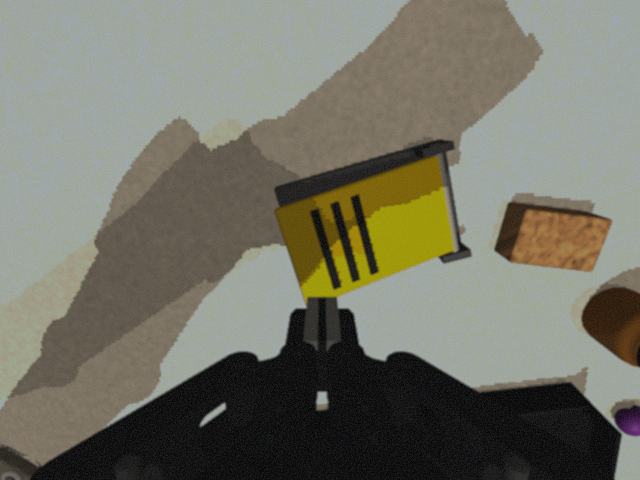

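apply_moves:
  moves: "1 0.025 0.01 0.25 0 0 0;1 0 0 0.25 0 0 0;1 0 0 0.1 0 0 0;1 0 0 0.08 0 0 0;1 0 0 0.08 0 0 0;1 0 0 0 0 0 0"

```text
t: 27.57
eef_pos: [0.4136, 0.3516, 0.0579]
tool_rot: [-0.0, 1.0, 0.0, 0.001]
contact_force: [1.4, -1.5, 2.5]
gripper_width: -0.0
```

apply_moves:
  moves: "1 0 0 0.05 0 0 0;1 0 0 0.05 0 0 0;1 0 0 0.05 0 0 0;1 0 0 0.03 0 0 0;1 0 0 0 0 0 0"

```text
t: 27.98
eef_pos: [0.413, 0.3523, 0.038]
tool_rot: [-0.001, 1.0, 0.0, 0.001]
contact_force: [-3.8, -1.6, 8.3]
gripper_width: 0.006
```

apply_moves:
  moves: "1 0 0 0.02 0 0 0;1 0 0 0.015 0 0 0;1 0 0 0 0 0 0;1 0 0 0 0 0 0"

```text
t: 28.32
eef_pos: [0.4131, 0.3524, 0.0367]
tool_rot: [-0.001, 1.0, 0.0, 0.0]
contact_force: [-9.7, -7.4, 37.9]
gripper_width: 0.002
```

Run:
```python
from ikt import *
b=cam("side"); save(b,"s25.png",(240,330,440,480),4);a=cam("scene"); save(a,"a25.png",(300,90,450,202),5); print(bot.get_obs()["contact_force"],bot.get_obs()["eef_pos"])
```

```text
[-11.66591217  -6.06688052  36.94387159] [0.41315891 0.35239284 0.03670998]
```

View pics/a25.png

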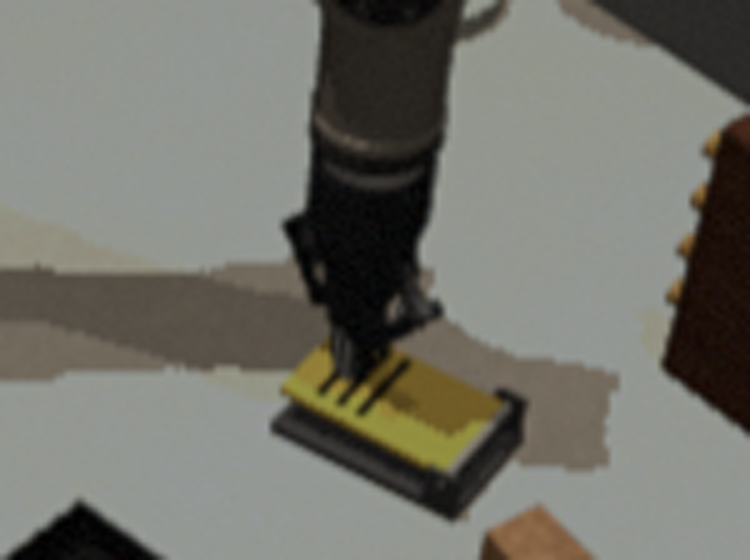

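apply_moves:
  moves: "1 0 0 -0.008 0 0 0;1 0 0 0 0 0 0;1 0 0 0 0 0 0;1 0 0 -0.05 0 0 0;1 0 0 -0.08 0 0 0;1 0 0 -0.1 0 0 0;1 0 0 -0.25 0 0 0;1 0 0 -0.3 0 0 0;1 0 0 -0.3 0 0 0;1 0 0 0 0 0 0;1 0 0 0 0 0 0"

```text
t: 29.33
eef_pos: [0.4143, 0.353, 0.1663]
tool_rot: [-0.003, 1.0, 0.0, 0.003]
contact_force: [0.1, -0.7, -0.5]
gripper_width: -0.003
```

Run:
```python
from ikt import *
o=bot.get_obs(); print(o["t"],o["eef_pos"],o["contact_force"])
a=cam("scene"); save(a,"a26.png",(100,130,433,380),2.4); save(a,"a26t.png",(300,90,450,202),5); b=cam("side"); save(b,"s26.png",(260,110,500,290),3.3)
```

```text
29.3333 [0.41425108 0.35297819 0.16630443] [ 0.14466131 -0.70080015 -0.50224338]
```

View pics/a26.png

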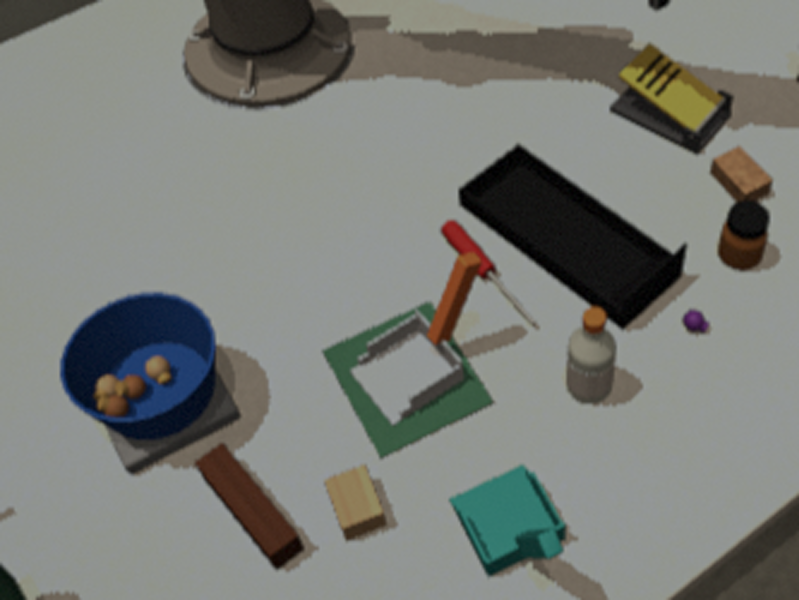

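View pics/a26t.png

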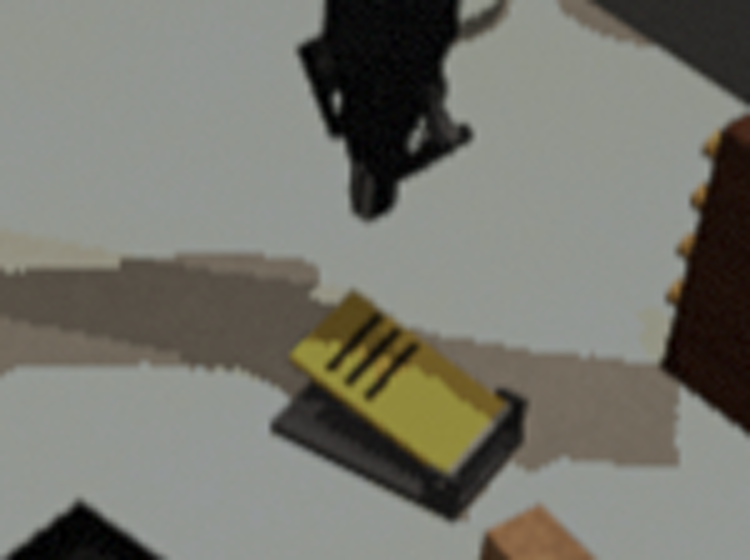

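View pics/s26.png

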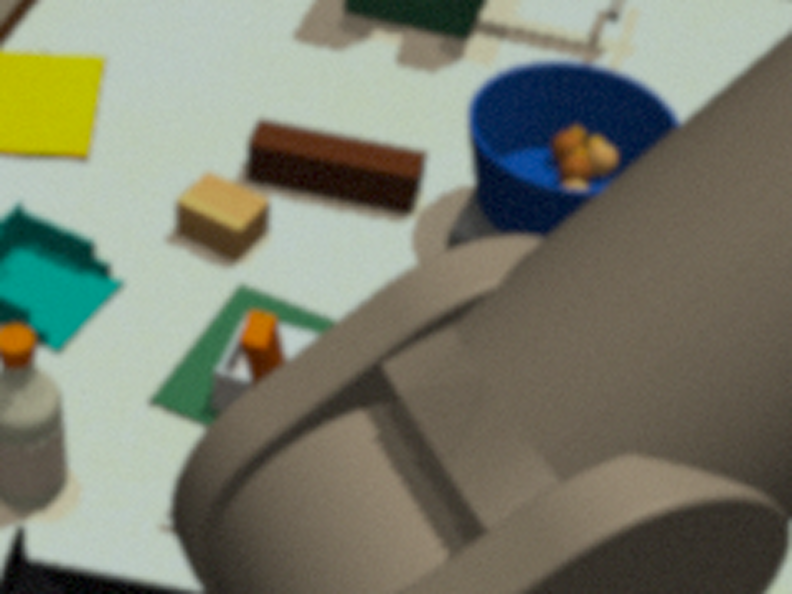

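```bash
python3 -c "
from station import bot
print(bot.hand_in())"
```

```text
the job is handed in; nothing more can be done
None
```

I handed the job in at about t = 29.5 s of the 72 s allowed. The hand-in gives no verdict, so success rests on my last camera and force checks.

- **Knobs:** I scooped all four from the tray in one go and tipped them into the blue tub. The final pictures show all four lying on the tub floor, and the black tray is empty.
- **Scoop:** The aluminium scoop stands upright and released on the green mat, by my pose estimate within a few millimetres of the middle.
- **Treadle:** I pressed it to its stop and held it there for more than 0.2 s. The fingertips were about 37 mm over the bench, and the force jumped from 8 N to 38 N. It is back up, looking as it did before the press.
- **Bystanders and arm:** The bystanders look undisturbed. The gripper was clear of everything at z = 0.166 m, with contact force near zero.
- **Weak points:** The 38 N was the force at the fingertips while pressing. That is close to the 40 N limit for the arm and gripper body, so I eased off. Camera estimates of the same points differed by 2–5 mm, well inside what the task needed. No check failed.

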